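Lever up, lock and load the bottle roller

ROBOT

A 6-joint arm with a two-finger parallel gripper is mounted at the origin on a cart in front of the work surface, level with it; the furniture and walls round the work are solid. World frame = base frame: x ahead of the robot, y to its left, z up, the work surface at z = 0. Lengths are in m, angles in rad, forces in N, time in s.
With the tool pointing down it reaches from about 0.375 to 0.9 m from the base axis. Payload 3.1 kg.
Tool frame: the origin (TCP) lies on the front face of the gripper's body, between the roots of the fingers; the fingertips stand 73 mm ahead of it and the grasp point (between the pads) lies 54 mm ahead of it (manip.finger_overhang is the distance from the TCP to the fingertips, in m); z points along the fingers, y is the direction in which the jaws open and shut (so a half turn about z gives the same grasp; the last joint's range is limited). The gripper opens to 85 mm and grips with 20 to 120 N. Pads are 22 mm wide; open, the fingers measure 114 mm over their backs; the gripper's body (76 mm by 85 mm) begins 54 mm behind the grasp point. The pads swing forward as they close: fully open they stand 13 mm farther back than shut.
Start: joints at [1.129, 0.527, 1.433, -0, 1.181, -0.178], TCP at [0.162, 0.604, 0.304] pointing down, gripper open.
Joint ranges: [-3.08, 3.08], [-0.75, 2.2], [0.22, 2.44], [-1.43, 4.57], [0, 2.65], [-2.85, 2.85]. Speed limits (rad/s): [2.79, 2.79, 3.14, 3.14, 3.14, 3.14].

INTERFACE

Orientations are given as a unit quaternion [x, y, z, w].
In Python, from station import manip gives the robot as it stands.
- The arm moves only by the tool apply_moves, never from a script. Its argument "increments" is a list that holds one entry, the list of rows, each a list of 4 numbers: the shift along the tool's x, y, z in m, then the turn about the tool's z in degrees. In form: [[[dx, dy, dz, spin], ...]]. A call has 1 to 5 rows; each row shifts and turns the pose as measured when the row begins, along the tool's axes as they then stand; what a row does not reach is not made up. A row lasts 1/10 s, in which the tool goes at most 50 mm and 8.59 degrees, less where a joint would pass 70% of its speed; a pose out of reach is approached as far as the arm can. A call with a gripper value outside its range is refused whole. "fingers" is the opening, from 0 (shut) to 1 (fully open), set as the call begins (left out, the last holds). The fingers move at their own pace and stop on an object; "newtons" is the grip in N (left out, the last holds). Time passes only in rows, so rows that do not move let the fingers close. It gives the time, the measured TCP pose, the force and the opening at its end, in the units of the state.
- manip.sense(): the state, without advancing time (a new reading comes with each control period).
- manip.snapshot(name): name is "side" or "top" or "wrist"; returns (picture, depth): 400x640x3 uint8, red, green, blue; 400x640 float32, m along the optical axis (not along the pixel's ray), 0 where there is no reading.
- manip.camera_model(name): a dict with "mtx" (3x3 intrinsics, pixels), "R" (3x3) and "t" (3): a world point X has camera coordinates R X + t; the wrist camera has in their place "mount" (4x4, takes a point from camera to tool coordinates, whose origin is the TCP and whose axes are the flange's). Camera axes: x right, y down, z forward; pixel columns grow to the right and rows downward; lengths in m; the calibration is good to about 2 mm. A picture is of the moment at which its call begins: read the wrist's pose just before it. camera_model takes no time and is no camera call.
- manip.sign_off(): hands the job in, once; it reports no verdict.
The state is a dict: "t": time; "q": joint angles; "qd": joint speeds; "tau": joint torques, N m; "tcp_pos": TCP position; "tool_rot": TCP orientation; "force": force on the tool from outside, world axes, zero at the start; "ft_torque": the same for the moment, N m; "finger_gap": opening from 0.0 (shut) to 1.0 (fully open).
Only numpy, scipy, OpenCV 4.12 (cv2) and the standard library are available. Lean on these libraries where they do the work, as an engineer would, in place of code of your own. Each camera call takes 0.05 s, during which the arm holds its last target.

TASK

The bed of the bottle roller has sagged on its right-hand side: set the blue block as a fulcrum by the yellow lip, lever the bed up with the pry bar until it is level against its stop, then run the brass jam nut clockwise all the way down to lock it. After that, take every bottle that stands on the open bench in front of the centrifuge (not those at the back by the wall) and lay it on its side on the rollers, one to each pair of rollers, and finish with the pry bar lying back in the grey tray; the block may stay. Leave the timer and the slide box where they are.

Things in the scene. Friction and masses are not known exactly. Their poses are not given: they have to be found in the camera images.
- roller: The bottle roller's fixed ground frame on the bench, dark steel under a white bed 150 x 280 mm. Origin on the bench under the bed's centre; x points to the back (away from the robot), y to its left, z up. All frame offsets below are for the level bed.
- bed (a joint): Tilt of the white roller bed about the hinge along x on its left side (frame y = +0.14, z = 0), in rad. 0 = level, against its upper stop; negative = the right side hangs low (about -0.045 at the start, the lip 13 mm low). Stiff friction holds the bed wherever it is left; raising it takes about 30 to 45 N upward at the yellow lip, and pressing the bed down with over 15 N near the nut can sink it again.
- jack_lip (a point): Middle of the outer lower edge of the yellow jacking lip on the bed's right side (frame x -0.04, y -0.165, height 34 mm when level, about 20 mm when sagged). The lip is a plate 56 mm wide (along x), 6 mm thick, standing 25 mm out of the bed; under it and the bed it is open down to the bench for at least 40 mm inwards. Site axes are those of the bed.
- nut_mid (a point): Middle, half-way up, of the brass hexagon jam nut: 34 mm across flats, 18 mm tall, on a threaded sleeve round a steel stud whose top is 100 mm above the bench, near the back right corner of the bed (frame x 0.042, y -0.105). Turns with the nut: at its own x and -x, and every 60 degrees, it has a flat. When run down its underside is 4 mm above the bed's top.
- jam_nut (a joint): Angle of the jam nut in rad, growing as it turns clockwise seen from above; 4.2 = run fully down against its shoulder, starts at 0 to 1. It comes down 1.3 mm per rad and turns with light friction (0.06 N m) and stays where left.
- berth_1 (a point): Centre of a bottle lying in the first pair of rollers (nearest the nut; frame y -0.034, 93 mm above the frame's foot). The two black rollers run along the bed's x, 16 mm thick, 40 mm apart, from x -0.048 to 0.048, do not turn, tops 73 mm high when level. Site axes are those of the bed. A back stop stands at frame x 0.062, up to 78 mm high; the front (robot side) is open.
- berth_2 (a point): The same for the middle pair of rollers (frame y 0.034).
- berth_3 (a point): The same for the left pair of rollers (frame y 0.102).
- pry_bar: Flat steel pry bar with orange handle, 300 x 22 mm and 10 mm thick (handle 25 wide, 13 thick, the last 80 mm), 0.35 kg. Origin at its middle, 5 mm above its underside; x points to the thin tip at x +0.15, the handle ends at x -0.15. Beyond x 0.085 its top steps down to 6 mm thick; the underside is flat. Lies in the grey tray at the start.
- fulcrum: Blue block with a rounded steel crest along its own x: 44 mm (x) by 40 mm (y), 30 mm high over the crest, 0.5 kg. Origin at mid-height. With its crest parallel to the lip's edge and about 50 mm out from it, and the bar's tip 10 to 20 mm under the lip, pressing the handle end down raises the bed fully with about 10 to 16 N.
- tray: Shallow grey steel tray fixed on the bench, 116 (x) by 322 mm (y) outside, floor 3 mm thick, walls 13 mm high. Origin at its centre on the bench.
- bottle_a_mid (a point): White bottle with blue screw cap, diameter 54, height 106 mm, 0.14 kg; the point is on its axis half-way up, z towards the cap. The cap is 30 mm across and is its top 16 mm, the shoulder widens below it.
- bottle_b_mid (a point): Brown bottle with black screw cap, diameter 58, height 116 mm, 0.19 kg; the point is on its axis half-way up, z towards the cap. The cap is 31 mm across and is its top 16 mm.
- bottle_c_mid (a point): A second white bottle with blue cap, the same as bottle a.
- bench_timer: Bystander: a white digital bench timer, 68 x 62 x 19 mm; origin at its underside.
- slides: Bystander: a flat dark green slide box, 90 x 156 x 33 mm; origin at its underside.

How it is judged:
By the outcome, as a careful person would: the job done as asked, in the order asked, and still so for the second after the job is handed in, with the robot touching nothing.
Of bottle_a, bottle_b, bottle_c only 2 to 3 are there at a start; the rules pass over those that are not, and their reading is None.
At some moment in a run one of fulcrum, pry_bar may be knocked a few centimetres aside while the robot is not near it.
It also fails if it takes over 208 s, if anything falls off the work surface, if the arm or the gripper's body presses on something with over 40 N, if the wrist force passes 120 N, or if a joint passes its speed limit or range.

## Working session

There is one attempt and no reset: what is moved stays moved. The work goes in short steps, Python scripts to look and compute and a tool call to move; the robot and the scene stay as the last step left them, time stands still between calls to the robot, and variables do not carry over. Pictures are saved under pics/ and viewed, and the job is handed in when it is done.

Besides the shell and the picture viewer there is one more tool, called by a JSON object that holds its "name" and its "arguments". apply_moves: Moves the arm, as the interface text tells. Its arguments: {"type":"object","properties":{"increments":{"type":"array","items":{"type":"array","items":{"type":"array","items":{"type":"number"}}}},"fingers":{"type":"number"},"newtons":{"type":"number"}},"required":["increments"]}

```bash
ls; mkdir -p pics
python3 - <<'E'
from station import manip
import cv2,json
s=manip.sense();print({k:(s[k]) for k in s})
for n in("side","top"):
    p,d=manip.snapshot(n);cv2.imwrite(f"pics/{n}0.png",p[:,:,::-1]);import numpy as np;np.save(f"pics/{n}0.npy",d)
for n in("side","top","wrist"):print(n,manip.camera_model(n))
E
```

```text
pics
{'t': 0.0, 'q': array([ 1.12948611e+00,  5.28471068e-01,  1.43392224e+00, -1.68540571e-06,
        1.18139121e+00, -1.78511013e-01]), 'qd': array([-2.39653838e-05, -1.11140510e-04, -1.56752009e-04, -2.27388011e-04,
       -1.12399126e-03, -8.58884385e-04]), 'tau': array([-7.27859860e-04, -4.42349267e+01, -1.78026348e+01, -2.23703200e-04,
        8.56320723e-03, -9.22240332e-06]), 'tcp_pos': array([0.16209738, 0.60302541, 0.30292409]), 'tool_rot': array([ 1.31021411e-01,  9.91378933e-01, -1.04396011e-03, -3.33488009e-04]), 'force': array([-0.78304313,  0.3213155 , -0.32179848]), 'ft_torque': array([0.06629006, 0.0544225 , 0.00169177]), 'finger_gap': 0.9990471469150715}
side {'mtx': array([[488.04820358,   0.        , 315.13154113],
       [  0.        , 488.04820358, 206.42779351],
       [  0.        ,   0.        ,   1.        ]]), 'R': array([[-9.73569158e-01,  2.28390562e-01, -9.20133428e-04],
       [ 1.99774328e-01,  8.49619222e-01, -4.88095683e-01],
       [-1.10694684e-01, -4.75378722e-01, -8.72789641e-01]]), 't': array([ 0.5191001 , -0.01815636,  1.74319992])}
top {'mtx'
[... 180 characters left out ...]
4, -0.99980469,  0.00844118],
       [-0.99663807, -0.01848722, -0.0798172 ],
       [ 0.07995767, -0.00698648, -0.99677378]]), 't': array([-0.09104079,  0.53826651,  1.17989426])}
wrist {'mtx': array([[340.49330374,   0.        , 314.16496011],
       [  0.        , 340.49330374, 199.68628256],
       [  0.        ,   0.        ,   1.        ]]), 'mount': array([[ 9.92387100e-04, -9.49842469e-01, -3.12727197e-01,
         8.10568640e-02],
       [ 9.99998515e-01,  5.01986275e-04,  1.64865016e-03,
         7.97602725e-04],
       [-1.40897317e-03, -3.12728369e-01,  9.49841556e-01,
        -7.01648381e-02],
       [ 0.00000000e+00,  0.00000000e+00,  0.00000000e+00,
         1.00000000e+00]])}
```

```bash
cat > h.py <<'E'
import numpy as np,cv2
from scipy.spatial.transform import Rotation as Rn
def cam(n):
    from station import manip
    return manip.camera_model(n)
def pix2w(n,u,v,z=None,d=None,pose=None):
    c=cam(n);K=c["mtx"];r=np.array([(u-K[0,2])/K[0,0],(v-K[1,2])/K[1,1],1.])
    if n=="wrist":
        M=c["mount"];p,q=pose;T=Rn.from_quat(q).as_matrix()
        o=p+T@M[:3,3];dr=T@M[:3,:3]@r
    else:
        o=-c["R"].T@c["t"];dr=c["R"].T@r
    if d is None: d=(z-o[2])/dr[2]
    return o+dr*d
def w2pix(n,X,pose=None):
    c=cam(n);K=c["mtx"]
    if n=="wrist":
        M=c["mount"];p,q=pose;T=Rn.from_quat(q).as_matrix()
        x=M[:3,:3].T@(T.T@(np.array(X)-p)-M[:3,3])
    else: x=c["R"]@np.array(X)+c["t"]
    y=K@x;return y[:2]/y[2]
E
python3 - <<'E'
import cv2
a=cv2.imread("pics/top0.png")
def c(n,x0,y0,w,h,s):cv2.imwrite(n,cv2.resize(a[y0:y0+h,x0:x0+w],None,fx=s,fy=s,interpolation=cv2.INTER_CUBIC))
c("pics/c1.png",155,145,130,100,6)
c("pics/c2.png",310,145,190,140,4)
E
python3 - <<'E'
from h import *
d=np.load("pics/top0.npy")
def D(u,v,ow):
    return pix2w("top",u,v,d=d[int(round(v)),int(round(u))]).round(4)
c1=lambda x,y:(155+(x+.5)/6-.5,145+(y+.5)/6-.5)
c2=lambda x,y:(310+(x+.5)/4-.5,145+(y+.5)/4-.5)
for n,x,y in [("lipmid",704,468),("bedFR",600,480),("bedFR2",600,350),("bedL",170,380),("nutstud",617,250),("roll1",503,330),("roll6",118,260),("nuttop",660,265)]:
    u,v=c1(x,y);print(n,D(u,v,0))
for n,x,y in [("lip1",697,402),("lip2",740,408),("lip3",718,532),("lip4",668,522)]:
    print(n,pix2w("top",*c1(x,y),z=.025).round(4))
for n,x,y in [("b1cap",170,96),("b2cap",306,90)]:
    u,v=c2(x,y);print(n,D(u,v,0),pix2w("top",u,v,z=.106).round(4))
for n,x,y in [("fc1",56,345),("fc2",105,325),("fc3",128,385),("fc4",82,403),("fmid",93,364)]:
    u,v=c2(x,y);print(n,D(u,v,0),pix2w("top",u,v,z=.028).round(4))
for n,x,y in [("tipL",223,414),("handR",650,414),("barmid",430,414),("step",314,414),("hand0",537,414),("tTL",206,354),("tTR",658,340),("tBR",670,500),("tBL",213,518)]:
    u,v=c2(x,y);print(n,D(u,v,0),pix2w("top",u,v,z=.013).round(4))
E
```

```text
lipmid [0.4734 0.0314 0.0225]
bedFR [0.4665 0.0767 0.0438]
bedFR2 [0.5257 0.0781 0.0466]
bedL [0.5075 0.2686 0.0625]
nutstud [0.5662 0.0653 0.0977]
roll1 [0.5325 0.1194 0.066 ]
roll6 [0.5605 0.2919 0.0698]
nuttop [0.563  0.0495 0.0683]
lip1 [0.5038 0.0352 0.025 ]
lip2 [0.5014 0.0152 0.025 ]
lip3 [0.4438 0.0239 0.025 ]
lip4 [0.448  0.0472 0.025 ]
b1cap [ 0.6171 -0.1829  0.1018] [ 0.6164 -0.1824  0.106 ]
b2cap [ 0.6227 -0.2724  0.1023] [ 0.6221 -0.2717  0.106 ]
fc1 [ 0.4529 -0.1133  0.0168] [ 0.4529 -0.1129  0.028 ]
fc2 [ 0.4675 -0.1474  0.0157] [ 0.4673 -0.1467  0.028 ]
fc3 [ 0.4257 -0.1655 -0.0031] [ 0.4261 -0.1632  0.028 ]
fc4 [ 0.4125 -0.1328  0.0023] [ 0.4132 -0.1315  0.028 ]
fmid [ 0.4402 -0.1387  0.0287] [ 0.4402 -0.1387  0.028 ]
tipL [ 0.4066 -0.2322  0.0042] [ 0.4069 -0.2311  0.013 ]
handR [ 4.118e-01 -5.357e-01  4.000e-04] [ 0.4122 -0.5309  0.013 ]
barmid [ 0.4094 -0.3767  0.0112] [ 0.4094 -0.3763  0.013 ]
step [ 0.4078 -0.2964  0.0049] [ 0.408  -0.2949  0.013 ]
hand0 [ 0.4107 -0.4524  0.0098] [ 0.4108 -0.4515  0.013 ]
tTL [ 0.4486 -0.2207 -0.0029] [ 0.4486 -0.2188  0.013 ]
tTR [ 0.4642 -0.5398  0.0061] [ 0.4641 -0.5372  0.013 ]
tBR [ 0.3517 -0.5493  0.    ] [ 0.3526 -0.5442  0.013 ]
tBL [ 0.3338 -0.226   0.0025] [ 0.3347 -0.2247  0.013 ]
```

```bash
cat >> h.py <<'E'
def st():
    from station import manip
    s=manip.sense();R=Rn.from_quat(s["tool_rot"]).as_matrix()
    return s,s["tcp_pos"],R,np.degrees(np.arctan2(R[1,1],R[0,1]))
def show():
    s,p,R,y=st();print("t",round(s["t"],2),"p",p.round(4),"yaw_y",round(y,2),"F",s["force"].round(1),"gap",round(s["finger_gap"],3),"q",s["q"].round(2))
def plan(pts,yaw=None,step=.045,mxs=8.0):
    """pts: list of world TCP waypoints; yaw: jaw yaw deg"""
    s,p,R,y=st();p=p.copy();rows=[]
    for i,t in enumerate(pts):
        t=np.array(t,float);yt=y if yaw is None else (yaw[i] if isinstance(yaw,(list,tuple)) else yaw)
        if yt is None: yt=y
        dy=yt-y; n=max(1,int(np.ceil(np.linalg.norm(t-p)/step-1e-6)),int(np.ceil(abs(dy)/mxs-1e-6)))
        d=(t-p)/n
        for k in range(n):
            a=np.radians(y);Y=np.array([np.cos(a),np.sin(a),0]);X=np.array([-np.sin(a),np.cos(a),0])
            r=[round(float(d@X),4),round(float(d@Y),4),round(float(-d[2]),4),round(-dy/n,2)]
            rows.append(r);p=p+r[0]*X+r[1]*Y+np.array([0,0,-r[2]]);y=y-r[3]
        
    for i in range(0,len(rows),5):print("[["+",".join(str(r).replace(" ","") for r in rows[i:i+5])+"]]")
def snap(n,f):
    from station import manip
    s,p,R,y=st();pose=(p.copy(),s["tool_rot"].copy())
    im,d=manip.snapshot(n);cv2.imwrite(f"pics/{f}.png",im[:,:,::-1]);np.savez(f"pics/{f}.npz",d=d,p=pose[0],q=pose[1]);return im,d,pose
def load(f):
    z=np.load(f"pics/{f}.npz");return z["d"],(z["p"],z["q"])
E
python3 -c "
from h import *
show();plan([[.48,.10,.36]],yaw=23)"
```

```text
t 0.1 p [0.1621 0.6031 0.303 ] yaw_y 74.95 F [-0.1  0.6 -0.3] gap 1.001 q [ 1.13  0.53  1.43 -0.    1.18 -0.18]
[[[-0.0313,-0.0288,-0.0041,np.float64(3.71)],[-0.0331,-0.0267,-0.0041,np.float64(3.71)],[-0.0347,-0.0245,-0.0041,np.float64(3.71)],[-0.0362,-0.0222,-0.0041,np.float64(3.71)],[-0.0376,-0.0198,-0.0041,np.float64(3.71)]]]
[[[-0.0388,-0.0174,-0.0041,np.float64(3.71)],[-0.0398,-0.0148,-0.0041,np.float64(3.71)],[-0.0407,-0.0122,-0.0041,np.float64(3.71)],[-0.0414,-0.0095,-0.0041,np.float64(3.71)],[-0.042,-0.0068,-0.0041,np.float64(3.71)]]]
[[[-0.0423,-0.0041,-0.0041,np.float64(3.71)],[-0.0425,-0.0014,-0.0041,np.float64(3.71)],[-0.0425,0.0014,-0.0041,np.float64(3.71)],[-0.0423,0.0041,-0.0041,np.float64(3.71)]]]
```

```bash
sed -i 's/round(float(d@X),4),round(float(d@Y),4),round(float(-d\[2\]),4),round(-dy\/n,2)/round(float(d@X),3),round(float(d@Y),3),round(float(-d[2]),3),round(float(-dy\/n),1)/' h.py; sed -i 's/    """pts.*$/    pass/' h.py
python3 - <<'E'
s=open('h.py').read()
# error feedback: recompute d from remaining
s=s.replace("        for k in range(n):\n","        for k in range(n):\n            d=(t-p)/(n-k);dy=(yt-y)*n/(n-k)\n")
open('h.py','w').write(s)
E
python3 -c "
from h import *
show();plan([[.48,.10,.36]],yaw=23)"
```

```text
t 0.1 p [0.1621 0.6031 0.303 ] yaw_y 74.95 F [-0.1  0.6 -0.3] gap 1.001 q [ 1.13  0.53  1.43 -0.    1.18 -0.18]
[[[-0.031,-0.029,-0.004,3.7],[-0.033,-0.027,-0.004,3.7],[-0.035,-0.024,-0.004,3.7],[-0.036,-0.022,-0.004,3.7],[-0.038,-0.02,-0.004,3.7]]]
[[[-0.039,-0.017,-0.004,3.7],[-0.04,-0.015,-0.004,3.7],[-0.041,-0.012,-0.004,3.7],[-0.041,-0.01,-0.004,3.7],[-0.042,-0.007,-0.004,3.7]]]
[[[-0.042,-0.004,-0.004,3.7],[-0.042,-0.002,-0.004,3.7],[-0.043,0.001,-0.004,3.8],[-0.042,0.004,-0.005,3.7]]]
```

{"name": "apply_moves", "arguments": {"increments": [[[-0.031, -0.029, -0.004, 3.7], [-0.033, -0.027, -0.004, 3.7], [-0.035, -0.025, -0.004, 3.7], [-0.036, -0.022, -0.004, 3.7], [-0.038, -0.02, -0.004, 3.7]]]}}

```text
t: 0.6
tcp_pos: [0.2748, 0.4201, 0.3202]
tool_rot: [0.29, 0.957, -0.002, -0.001]
force: [1.2, -0.0, 0.2]
finger_gap: 1.004
```

{"name": "apply_moves", "arguments": {"increments": [[[-0.039, -0.017, -0.004, 3.7], [-0.04, -0.015, -0.004, 3.7], [-0.041, -0.012, -0.004, 3.7], [-0.041, -0.01, -0.004, 3.7], [-0.042, -0.007, -0.004, 3.7]]]}}

```text
t: 1.1
tcp_pos: [0.3895, 0.2313, 0.3401]
tool_rot: [0.445, 0.895, -0.003, -0.001]
force: [1.7, 0.6, 0.3]
finger_gap: 0.997
```

{"name": "apply_moves", "arguments": {"increments": [[[-0.042, -0.004, -0.004, 3.7], [-0.042, -0.002, -0.004, 3.7], [-0.043, 0.001, -0.004, 3.7], [-0.042, 0.004, -0.005, 3.7], [0, 0, 0, 0]]]}}

```text
t: 1.6
tcp_pos: [0.4816, 0.0751, 0.3577]
tool_rot: [0.565, 0.825, -0.003, 0.0]
force: [-0.2, 0.6, 1.5]
finger_gap: 1.0
```

```bash
python3 -c "
from h import *
show();snap('wrist','w1');show()"
```

```text
t 1.6 p [0.4816 0.0751 0.3577] yaw_y 21.24 F [-0.2  0.6  1.5] gap 1.0 q [-0.07  0.28  1.7  -0.01  1.17 -0.44]
t 1.65 p [0.4797 0.0769 0.357 ] yaw_y 21.36 F [0.3 0.1 0.1] gap 0.996 q [-0.07  0.27  1.7  -0.    1.17 -0.44]
```

```bash
python3 -c "
import cv2
a=cv2.imread('pics/w1.png')
cv2.imwrite('pics/w1a.png',cv2.resize(a[80:240,260:460],None,fx=4,fy=3.75*4/3.75,interpolation=cv2.INTER_CUBIC)[:600])
cv2.imwrite('pics/w1b.png',cv2.resize(a[0:130,330:530],None,fx=4,fy=4,interpolation=cv2.INTER_CUBIC))
"
cat > fit.py <<'E'
from h import *
from scipy.optimize import least_squares
d,pose=load('w1')
A=lambda x,y:(260+(x+.5)/4-.5,80+(y+.5)/4-.5)
B=lambda x,y:(330+(x+.5)/4-.5,(y+.5)/4-.5)
obs=[(A(62,410),(-.068,-.165,.040),1),(A(217,500),(-.012,-.165,.040),1),(A(518,508),(.042,-.105,.100),0),
(A(80,337),(-.075,-.14,'z'),1),(A(495,583),(.075,-.14,'z'),1),
(B(30,462),(-.048,-.054,.073),1),(B(122,325),(-.048,-.014,.073),1),(B(187,226),(-.048,.014,.073),1),(B(282,75),(-.048,.054,.073),1)]
def world(P,X,t):
    x,y,a,tilt,zt=P;X=np.array([X[0],X[1],zt if X[2]=='z' else X[2]],float)
    if t:
        r=X-[0,.14,0];c,s=np.cos(tilt),np.sin(tilt)
        # tilt negative => right side (y<0) low: rotate so dz = -tilt... right side r_y<0
        X=np.array([r[0],c*r[1]+s*r[2],-s*r[1]+c*r[2]])+[0,.14,0] if False else np.array([r[0],c*r[1]-s*(-1)*r[2]*1,0])
    return X
def world(P,X,t):
    x,y,a,tilt,zt=P;X=np.array([X[0],X[1],zt if X[2]=='z' else X[2]],float)
    if t: X=Rn.from_euler('x',-tilt).as_matrix()@(X-[0,.14,0])+[0,.14,0]
    return Rn.from_euler('z',a).as_matrix()@X+[x,y,0]
def res(P):
    r=[w2pix('wrist',world(P,X,t),pose)-np.array(uv) for uv,X,t in obs]
    return np.concatenate(r+[[(P[3]+.045)*300,(P[4]-.058)*500]])
o=least_squares(res,[.52,.18,-.17,-.045,.058])
P=o.x
if __name__=="__main__":
    print(P.round(4),np.degrees(P[2]));print(res(P).reshape(-1,2).round(1))
    print("lip lower mid",world(P,(-.04,-.165,.034),1),"stud",world(P,(.042,-.105,.07),0))
    for y in(-.034,.034,.102):print("berth",world(P,(0,y,.093),0).round(4))
E
python3 fit.py
```

```text
[ 0.5421  0.181  -0.1785 -0.0512  0.0529] -10.226937860667077
[[-0.7  0.1]
 [-0.5  0.2]
 [ 0.5  0.2]
 [-1.6  1.4]
 [ 0.2  2.2]
 [ 1.2  0.6]
 [-0.1  0.2]
 [-0.2 -0.8]
 [ 0.7 -2.5]
 [-1.9 -2.6]]
lip lower mid [0.47322601 0.02437285 0.01834587] stud [0.56481404 0.07017978 0.07      ]
berth [0.5361 0.1475 0.093 ]
berth [0.5482 0.2144 0.093 ]
berth [0.5602 0.2813 0.093 ]
```

```bash
python3 -c "
from h import *
d,pose=load('w1')
for u,v in [(234,284),(234,275)]: print(pix2w('wrist',u,v,d=d[v,u],pose=pose))
plan([[.44,-.17,.25]],yaw=23)
import cv2
a=cv2.imread('pics/w1.png')
cv2.imwrite('pics/w1c.png',cv2.resize(a[255:310,205:265],None,fx=8,fy=8,interpolation=cv2.INTER_CUBIC))
"
```

```text
[ 0.4415637  -0.12612111  0.02530474]
[ 0.43718269 -0.1179989   0.01736782]
[[[-0.031,-0.018,0.015,-0.2],[-0.031,-0.018,0.015,-0.2],[-0.031,-0.018,0.015,-0.2],[-0.03,-0.019,0.016,-0.3],[-0.03,-0.019,0.015,-0.2]]]
[[[-0.031,-0.019,0.016,-0.3],[-0.03,-0.018,0.015,-0.2]]]
```

{"name": "apply_moves", "arguments": {"increments": [[[-0.031, -0.018, 0.018, 0], [-0.031, -0.018, 0.018, 0], [-0.031, -0.018, 0.018, 0], [-0.031, -0.018, 0.018, 0], [-0.031, -0.018, 0.018, 0]]]}}

```text
t: 2.15
tcp_pos: [0.4507, -0.0969, 0.2661]
tool_rot: [0.557, 0.83, -0.001, -0.001]
force: [1.0, -0.0, 0.1]
finger_gap: 0.997
```

{"name": "apply_moves", "arguments": {"increments": [[[-0.031, -0.018, 0.018, 0], [-0.02, -0.01, 0.018, 0], [0, 0, 0, 0]]]}}

```text
t: 2.45
tcp_pos: [0.4413, -0.1555, 0.2265]
tool_rot: [0.557, 0.831, -0.001, -0.005]
force: [-0.8, -0.2, 0.4]
finger_gap: 1.0
```

```bash
python3 -c "
from h import *
show();im,d,pose=snap('wrist','w2');show()
print(w2pix('wrist',pose[0]+Rn.from_quat(pose[1]).apply([0,0,.2]),pose))"
```

```text
t 2.45 p [ 0.4413 -0.1555  0.2265] yaw_y 22.31 F [-0.8 -0.2  0.4] gap 1.0 q [-0.58  0.45  1.89 -0.    0.81 -0.97]
t 2.5 p [ 0.4414 -0.1543  0.2272] yaw_y 22.35 F [0.4 0.5 0.2] gap 1.0 q [-0.58  0.44  1.89 -0.    0.81 -0.96]
[313.92924037 191.40436162]
```

```bash
python3 -c "
from h import *
d,pose=load('w2')
a=cv2.imread('pics/w2.png');cv2.imwrite('pics/w2c.png',cv2.resize(a[130:210,280:370],None,fx=8,fy=8,interpolation=cv2.INTER_CUBIC))
f=pix2w('wrist',326,170,z=.029,pose=pose);print(f,d[170,326])
"
```

```text
[ 0.44147445 -0.13372246  0.029     ] 0.27336648
```

```bash
python3 -c "
from h import *
show();plan([[.4415,-.134,.12],[.4415,-.134,.077]])"
```

```text
t 2.5 p [ 0.4414 -0.1543  0.2272] yaw_y 22.35 F [0.4 0.5 0.2] gap 1.0 q [-0.58  0.44  1.89 -0.    0.81 -0.96]
[[[0.006,0.003,0.036,-0.0],[0.006,0.002,0.036,-0.0],[0.007,0.003,0.035,-0.0],[-0.0,-0.0,0.043,-0.0]]]
```

{"name": "apply_moves", "arguments": {"increments": [[[0.006, 0.003, 0.036, 0], [0.006, 0.002, 0.036, 0], [0.007, 0.003, 0.035, 0], [0, 0, 0.02, 0], [0, 0, 0.01, 0]]]}}

```text
t: 3.0
tcp_pos: [0.4446, -0.1261, 0.0918]
tool_rot: [0.553, 0.833, 0.0, 0.001]
force: [-0.2, 0.3, 0.2]
finger_gap: 0.999
```

```bash
python3 -c "
from h import *
show();im,d,pose=snap('wrist','w3');plan([[.4415,-.134,.077]])"
```

```text
t 3.0 p [ 0.4446 -0.1261  0.0918] yaw_y 22.86 F [-0.2  0.3  0.2] gap 0.999 q [-0.52  0.71  1.99  0.    0.44 -0.92]
[[[-0.006,-0.005,0.014,-0.0]]]
```

```bash
python3 -c "
from h import *
d,pose=load('w3')
f=pix2w('wrist',300.5,284,z=.029,pose=pose);print(f);show()
plan([[f[0],f[1],.077]])"
```

```text
[ 0.43990018 -0.13018985  0.029     ]
t 3.05 p [ 0.444  -0.1259  0.0911] yaw_y 22.85 F [-0.7  0.2 -2. ] gap 1.002 q [-0.52  0.71  1.99  0.    0.44 -0.92]
[[[-0.002,-0.005,0.014,-0.0]]]
```

{"name": "apply_moves", "arguments": {"increments": [[[-0.003, -0.005, 0.014, 0], [0, 0, 0, 0]]]}}

```text
t: 3.25
tcp_pos: [0.4416, -0.1289, 0.0782]
tool_rot: [0.552, 0.834, 0.001, 0.0]
force: [0.8, -0.4, -0.1]
finger_gap: 1.002
```

{"name": "apply_moves", "arguments": {"increments": [[[0, 0, 0, 0], [0, 0, 0, 0], [0, 0, 0, 0], [0, 0, 0, 0], [0, 0, 0, 0]]], "fingers": 0, "newtons": 40}}

```text
t: 3.75
tcp_pos: [0.442, -0.1281, 0.0825]
tool_rot: [0.551, 0.835, 0.0, 0.002]
force: [0.4, 0.1, -4.7]
finger_gap: 0.51
```

```bash
python3 -c "
from h import *
from fit import P,world
show()
L=world(P,(-.04,-.165-.05,0),0);print('fulcrum target',L)
"
```

```text
t 3.75 p [ 0.442  -0.1281  0.0825] yaw_y 23.15 F [ 0.4  0.1 -4.7] gap 0.51 q [-0.53  0.73  2.    0.    0.41 -0.93]
fulcrum target [ 0.4646321  -0.02349769  0.        ]
```

```bash
python3 -c "
from h import *
plan([[.442,-.128,.115],[.464,-.026,.115]],yaw=[None,-10])
"
```

```text
[[[0.0,0.0,-0.033,-0.0],[0.017,0.012,0.0,6.6],[0.018,0.01,0.0,6.6],[0.019,0.008,0.0,6.6],[0.02,0.006,0.0,6.7]]]
[[[0.021,0.003,0.0,6.6]]]
```

{"name": "apply_moves", "arguments": {"increments": [[[0, 0, -0.033, 0], [0.017, 0.012, 0, 6.6], [0.018, 0.01, 0, 6.6], [0.019, 0.008, 0, 6.6], [0.02, 0.006, 0, 6.6]]]}}

```text
t: 4.25
tcp_pos: [0.462, -0.0476, 0.1153]
tool_rot: [0.735, 0.678, 0.001, 0.002]
force: [0.6, 0.6, -5.2]
finger_gap: 0.503
```

{"name": "apply_moves", "arguments": {"increments": [[[0.02, 0.003, 0, 6.6], [0, 0, 0, 0]]]}}

```text
t: 4.45
tcp_pos: [0.4667, -0.025, 0.115]
tool_rot: [0.774, 0.633, 0.001, 0.001]
force: [0.2, -0.9, -5.4]
finger_gap: 0.502
```

```bash
python3 -c "
from h import *
show();im,d,pose=snap('wrist','w4');plan([[.464,-.026,.083]],yaw=-10)"
```

```text
t 4.45 p [ 0.4667 -0.025   0.115 ] yaw_y -11.49 F [ 0.2 -0.9 -5.4] gap 0.502 q [-0.29  0.66  1.97  0.    0.5  -0.1 ]
[[[-0.001,-0.003,0.032,-1.4]]]
```

```bash
python3 -c "
from h import *
d,pose=load('w4')
e=pix2w('wrist',309,161,z=.025,pose=pose);R=Rn.from_quat(pose[1]).as_matrix()
f=pix2w('wrist',315,293,z=.029+.035,pose=pose)
print(e,d[155,309],f,'tool coords lip',R.T@(e-pose[0]),'ful',R.T@(f-pose[0]))
show()
plan([[.464,-.026,.083]],yaw=-10)"
```

```text
[0.47357666 0.02280969 0.025     ] 0.16011406 [ 0.46687621 -0.02386515  0.064     ] tool coords lip [ 0.04811083 -0.00308918  0.09002994] ful [ 0.00107218 -0.00022602  0.05099656]
t 4.5 p [ 0.4668 -0.0259  0.115 ] yaw_y -11.4 F [ 0.3 -1.2 -5. ] gap 0.503 q [-0.3   0.66  1.97  0.    0.5  -0.1 ]
[[[-0.001,-0.003,0.032,-1.4]]]
```

{"name": "apply_moves", "arguments": {"increments": [[[-0.003, -0.003, 0.02, -1], [0, 0, 0.011, 0], [0, 0, 0.003, 0], [0, 0, 0, 0]]]}}

```text
t: 4.9
tcp_pos: [0.465, -0.0298, 0.0819]
tool_rot: [0.768, 0.641, 0.003, 0.003]
force: [-1.6, 0.6, -3.0]
finger_gap: 0.505
```

```bash
python3 -c "
from h import *
show()"
```

```text
t 4.9 p [ 0.465  -0.0298  0.0819] yaw_y -10.3 F [-1.6  0.6 -3. ] gap 0.505 q [-0.31  0.74  1.98  0.    0.41 -0.13]
```

{"name": "apply_moves", "arguments": {"increments": [[[0, 0, 0.001, 0], [0, 0, 0, 0], [0, 0, 0, 0]]], "fingers": 0.8}}

```text
t: 5.2
tcp_pos: [0.4664, -0.0314, 0.0818]
tool_rot: [0.768, 0.64, 0.004, 0.005]
force: [0.2, 0.4, 0.3]
finger_gap: 0.796
```

{"name": "apply_moves", "arguments": {"increments": [[[0, 0, -0.02, 0], [0, 0, -0.04, 0], [0, 0, -0.045, 0], [0, 0, -0.045, 0], [0, 0, 0, 0]]]}}

```text
t: 5.7
tcp_pos: [0.4656, -0.0324, 0.2364]
tool_rot: [0.768, 0.64, 0.003, 0.005]
force: [0.9, -0.7, 0.8]
finger_gap: 0.801
```

```bash
python3 -c "
from h import *
show();im,d,pose=snap('wrist','w5');snap('top','t5')
plan([[.411,-.40,.25]],yaw=1)"
```

```text
t 5.7 p [ 0.4656 -0.0324  0.2364] yaw_y -10.42 F [ 0.9 -0.7  0.8] gap 0.801 q [-0.31  0.42  1.9   0.    0.81 -0.13]
[[[-0.041,0.002,-0.002,-1.3],[-0.041,0.001,-0.002,-1.3],[-0.041,-0.0,-0.002,-1.3],[-0.041,-0.001,-0.002,-1.3],[-0.042,-0.002,-0.002,-1.2]]]
[[[-0.041,-0.003,-0.002,-1.3],[-0.041,-0.004,-0.002,-1.2],[-0.041,-0.005,-0.002,-1.3],[-0.042,-0.006,-0.001,-1.2]]]
```

{"name": "apply_moves", "arguments": {"increments": [[[-0.041, 0.002, 0, -1.3], [-0.041, 0.001, 0, -1.3], [-0.041, 0, 0, -1.3], [-0.041, -0.001, 0, -1.3], [-0.041, -0.002, 0, -1.3]]]}}

```text
t: 6.3
tcp_pos: [0.4318, -0.234, 0.2242]
tool_rot: [0.725, 0.688, -0.0, -0.008]
force: [1.3, -1.0, 0.8]
finger_gap: 0.8
```

{"name": "apply_moves", "arguments": {"increments": [[[-0.041, -0.003, 0, -1.3], [-0.041, -0.004, 0, -1.2], [-0.041, -0.005, 0, -1.2], [-0.04, -0.006, 0, -1.2], [-0.03, -0.006, 0, 0]]]}}

```text
t: 6.8
tcp_pos: [0.3992, -0.4328, 0.2093]
tool_rot: [0.695, 0.719, 0.002, -0.018]
force: [0.9, -0.6, 0.8]
finger_gap: 0.795
```

{"name": "apply_moves", "arguments": {"increments": [[[0, 0, 0, 0], [0, 0, 0, 0]]]}}

```text
t: 7.0
tcp_pos: [0.3968, -0.4364, 0.2042]
tool_rot: [0.697, 0.717, 0.002, -0.021]
force: [0.3, 0.4, -0.2]
finger_gap: 0.802
```

```bash
python3 -c "
from h import *
show();im,d,pose=snap('wrist','w6')"
```

```text
t 7.0 p [ 0.3968 -0.4364  0.2042] yaw_y 1.61 F [ 0.3  0.4 -0.2] gap 0.802 q [-1.02  0.62  1.59 -0.01  0.98 -1.04]
```

```bash
python3 -c "
from h import *
d,pose=load('w6')
for u,v in [(344,5),(337.5,218),(335,303),(336.5,255)]: print(pix2w('wrist',u,v,z=.0145,pose=pose))
print(Rn.from_quat(pose[1]).as_matrix().round(3))
show();plan([[.409,-.485,.12]],yaw=1.0)"
```

```text
[ 0.4079009  -0.29425377  0.0145    ]
[ 0.41093722 -0.44909428  0.0145    ]
[ 0.41257185 -0.5282472   0.0145    ]
[ 0.41169205 -0.48205397  0.0145    ]
[[-0.027  0.999 -0.027]
 [ 0.999  0.028  0.032]
 [ 0.032 -0.026 -0.999]]
t 7.05 p [ 0.3969 -0.4362  0.2042] yaw_y 1.66 F [ 0.6 -0.6  0.8] gap 0.801 q [-1.02  0.62  1.59 -0.01  0.97 -1.04]
[[[-0.016,0.004,0.028,0.2],[-0.017,0.003,0.028,0.2],[-0.016,0.004,0.028,0.3]]]
```

```bash
python3 -c "
from h import *
plan([[.4135,-.483,.10],[.4135,-.483,.083]],yaw=1.0,step=.04)"
```

```text
[[[-0.016,0.005,0.035,0.2],[-0.016,0.005,0.035,0.2],[-0.015,0.005,0.034,0.3],[-0.0,0.0,0.017,-0.0]]]
```

{"name": "apply_moves", "arguments": {"increments": [[[-0.017, 0.006, 0.033, 0.3], [-0.017, 0.006, 0.033, 0.3], [-0.017, 0.006, 0.033, 0], [0, 0, 0.01, 0], [0, 0, 0, 0]]]}}

```text
t: 7.55
tcp_pos: [0.4147, -0.4758, 0.0875]
tool_rot: [0.698, 0.715, 0.003, -0.025]
force: [0.4, -0.7, -0.8]
finger_gap: 0.801
```

```bash
python3 -c "
from h import *
show();im,d,pose=snap('wrist','w7')"
```

```text
t 7.55 p [ 0.4147 -0.4758  0.0875] yaw_y 1.43 F [ 0.4 -0.7 -0.8] gap 0.801 q [-1.03  0.84  1.52 -0.01  0.84 -1.05]
```

{"name": "apply_moves", "arguments": {"increments": [[[0, 0, 0.005, 0], [0, 0, 0, 0], [0, 0, 0, 0], [0, 0, 0, 0], [0, 0, 0, 0]]], "fingers": 0, "newtons": 70}}

```text
t: 8.1
tcp_pos: [0.4156, -0.4742, 0.0882]
tool_rot: [0.697, 0.716, 0.002, -0.022]
force: [-0.4, 0.3, -2.5]
finger_gap: 0.228
```

{"name": "apply_moves", "arguments": {"increments": [[[0, 0, 0, 0], [0, 0, 0, 0], [0, 0, -0.02, 0], [0, 0, -0.03, 0], [0, 0, 0, 0]]]}}

```text
t: 8.6
tcp_pos: [0.4167, -0.4755, 0.1374]
tool_rot: [0.698, 0.716, 0.003, -0.023]
force: [17.4, 1.4, 0.3]
finger_gap: 0.191
```

```bash
python3 -c "
from h import *
show();im,d,pose=snap('wrist','w8')
z=[pix2w('wrist',313,v,d=d[v,313],pose=pose).round(3) for v in range(5,320,45)];print(z)"
```

```text
t 8.6 p [ 0.4167 -0.4755  0.1374] yaw_y 1.5 F [17.4  1.4  0.3] gap 0.191 q [-1.03  0.76  1.51 -0.01  0.92 -1.05]
[array([ 0.41 , -0.355,  0.039]), array([ 0.41 , -0.374,  0.042]), array([ 0.411, -0.394,  0.047]), array([ 0.412, -0.414,  0.05 ]), array([ 0.412, -0.435,  0.053]), array([ 0.413, -0.455,  0.061]), array([ 0.414, -0.476,  0.064])]
```

{"name": "apply_moves", "arguments": {"increments": [[[0, 0, -0.02, 0], [0, 0, -0.03, 0], [0, 0, 0, 0], [0, 0, 0, 0]]]}}

```text
t: 9.05
tcp_pos: [0.416, -0.4746, 0.1823]
tool_rot: [0.698, 0.716, 0.004, -0.029]
force: [-0.0, -0.1, -0.4]
finger_gap: -0.002
```

```bash
python3 -c "
from h import *
show();im,d,pose=snap('wrist','w9');snap('side','s9')
z=[pix2w('wrist',313,v,d=d[v,313],pose=pose).round(3) for v in range(5,320,45)];print(z);show()"
```

```text
t 9.05 p [ 0.416  -0.4746  0.1823] yaw_y 1.52 F [-0.  -0.1 -0.4] gap -0.002 q [-1.03  0.7   1.48 -0.01  1.02 -1.05]
[array([ 0.405, -0.332,  0.003]), array([ 0.405, -0.36 ,  0.002]), array([ 0.406, -0.39 ,  0.003]), array([ 0.407, -0.421,  0.003]), array([ 0.408, -0.455,  0.004]), array([ 0.409, -0.492,  0.001]), array([ 0.413, -0.46 ,  0.136])]
t 9.15 p [ 0.4161 -0.4748  0.1822] yaw_y 1.51 F [ 0.2 -0.3 -0.1] gap -0.0 q [-1.03  0.7   1.48 -0.01  1.02 -1.05]
```

```bash
python3 -c "
from h import *
d,pose=load('w9')
for v in (230,150,60):
    for u in range(236,300,4): 
        print(v,u,pix2w('wrist',u,v,d=d[v,u],pose=pose).round(3))
a=cv2.imread('pics/w9.png');cv2.imwrite('pics/w9c.png',cv2.resize(a[0:300,210:310],None,fx=2.6,fy=2,interpolation=cv2.INTER_CUBIC))
"
```

```text
230 236 [ 0.346 -0.496 -0.001]
230 240 [ 0.353 -0.491  0.011]
230 244 [ 0.354 -0.494  0.004]
230 248 [ 0.363 -0.485  0.026]
230 252 [ 0.366 -0.484  0.028]
230 256 [ 0.369 -0.484  0.027]
230 260 [ 0.372 -0.484  0.028]
230 264 [ 0.374 -0.485  0.025]
230 268 [ 0.374 -0.491  0.008]
230 272 [ 0.376 -0.493  0.003]
230 276 [ 0.38  -0.493  0.003]
230 280 [ 0.383 -0.493  0.001]
230 284 [ 0.386 -0.492  0.004]
230 288 [ 0.389 -0.493  0.002]
230 292 [ 0.392 -0.493  0.002]
230 296 [ 0.396 -0.492  0.003]
150 236 [ 0.35  -0.43   0.003]
150 240 [ 0.353 -0.43   0.004]
150 244 [ 0.355 -0.43   0.002]
150 248 [ 0.359 -0.43   0.002]
150 252 [ 0.361 -0.43   0.002]
150 256 [ 0.365 -0.43   0.004]
150 260 [ 0.372 -0.427  0.026]
150 264 [ 0.375 -0.427  0.026]
150 268 [ 0.378 -0.427  0.026]
150 272 [ 0.38  -0.427  0.024]
150 276 [ 0.38  -0.43   0.002]
150 280 [ 0.383 -0.429  0.004]
150 284 [ 0.386 -0.429  0.003]
150 288 [ 0.389 -0.429  0.004]
150 292 [ 0.392 -0.429  0.003]
150 296 [ 0.395 -0.429  0.004]
60 236 [ 0.352 -0.368  0.002]
60 240 [ 0.355 -0.368  0.004]
60 244 [ 0.357 -0.367  0.002]
60 248 [ 0.36  -0.367  0.004]
60 252 [ 0.363 -0.367  0.002]
60 256 [ 0.366 -0.367  0.003]
60 260 [ 0.369 -0.367  0.003]
60 264 [ 0.372 -0.367  0.005]
60 268 [ 0.378 -0.37   0.026]
60 272 [ 0.381 -0.37   0.025]
60 276 [ 0.383 -0.37   0.027]
60 280 [ 0.385 -0.369  0.023]
60 284 [ 0.386 -0.367  0.004]
60 288 [ 0.388 -0.367  0.004]
60 292 [ 0.416 -0.397  0.256]
60 296 [ 0.394 -0.367  0.003]
```

```bash
python3 -c "
from h import *
from station import manip
print(manip.finger_overhang)
for f,pts in (('w9',[(306,256),(323,256),(306,270),(323,270),(306,290),(300,275)]),('w8',[(280,270),(287,255),(345,255),(275,268)]),('w7',[(235,262),(395,262),(225,270)])):
  d,pose=load(f);R=Rn.from_quat(pose[1]).as_matrix()
  for u,v in pts: print(f,u,v,(R.T@(pix2w('wrist',u,v,d=d[v,u],pose=pose)-pose[0])).round(4))
"
```

```text
0.0726
w9 306 256 [ 0.0124 -0.0039  0.062 ]
w9 323 256 [0.0121 0.0035 0.0626]
w9 306 270 [ 0.0123 -0.0036  0.0504]
w9 323 270 [0.0122 0.0032 0.0504]
w9 306 290 [ 0.0121 -0.0033  0.0365]
w9 300 275 [ 0.0127 -0.0058  0.0458]
w8 280 270 [ 0.0122 -0.014   0.0505]
w8 287 255 [ 0.0122 -0.0122  0.0633]
w8 345 255 [0.0122 0.0131 0.0633]
w8 275 268 [ 0.0084 -0.017   0.0588]
w7 235 262 [ 0.01   -0.0345  0.061 ]
w7 395 262 [0.0108 0.0341 0.0596]
w7 225 270 [ 0.0125 -0.0358  0.0499]
```

```bash
python3 -c "
from h import *
plan([[.352,-.36,.18]],yaw=0)"
```

```text
[[[0.039,-0.02,0.001,0.5],[0.039,-0.021,0.001,0.5],[0.038,-0.021,0.0,0.5]]]
```

{"name": "apply_moves", "arguments": {"increments": [[[0.039, -0.02, 0, 0.5], [0.039, -0.021, 0, 0.5], [0.038, -0.021, 0, 0.5], [0, 0, 0, 0]]]}}

```text
t: 9.55
tcp_pos: [0.3481, -0.3539, 0.1839]
tool_rot: [0.708, 0.706, 0.005, -0.034]
force: [0.7, -0.3, -0.3]
finger_gap: 0.003
```

```bash
python3 -c "
from h import *
show();im,d,pose=snap('wrist','w10');a=cv2.imread('pics/w10.png');cv2.imwrite('pics/w10c.png',cv2.resize(a[0:300,240:440],None,fx=3,fy=2,interpolation=cv2.INTER_CUBIC))
"
```

```text
t 9.55 p [ 0.3481 -0.3539  0.1839] yaw_y -0.09 F [ 0.7 -0.3 -0.3] gap 0.003 q [-1.02  0.56  1.82 -0.01  0.82 -1.01]
```

```bash
python3 -c "
from h import *
s,p,R,y=st();print(R.round(3),(p+R@[0,0,.073]).round(4))
d,pose=load('w10')
for u,v in [(397,46),(382,146),(368,240)]: print(pix2w('wrist',u,v,z=.026,pose=pose).round(4),pix2w('wrist',u,v,d=d[v,u],pose=pose).round(4))
"
```

```text
[[ 0.004  0.999 -0.038]
 [ 0.999 -0.002  0.049]
 [ 0.049 -0.038 -0.998]] [ 0.3474 -0.354   0.1114]
[ 0.3931 -0.2388  0.026 ] [ 0.3932 -0.2387  0.025 ]
[ 0.3869 -0.3009  0.026 ] [ 0.3871 -0.301   0.0248]
[ 0.3803 -0.3686  0.026 ] [ 0.3804 -0.369   0.0252]
```

{"name": "apply_moves", "arguments": {"increments": [[[-0.01, 0.005, 0.04, 0], [-0.01, 0.005, 0.03, 0], [0, 0, 0.015, 0], [0, 0, 0.008, 0], [0, 0, 0, 0]]]}}

```text
t: 10.1
tcp_pos: [0.3599, -0.3795, 0.0851]
tool_rot: [0.708, 0.706, 0.003, -0.026]
force: [0.3, 0.1, 0.1]
finger_gap: -0.002
```

```bash
python3 -c "
from h import *
s,p,R,y=st();show();print((p+R@[0,0,.073]).round(4))"
```

```text
t 10.1 p [ 0.3599 -0.3795  0.0851] yaw_y -0.13 F [0.3 0.1 0.1] gap -0.002 q [-1.02  0.76  1.8  -0.01  0.63 -1.01]
[ 0.3575 -0.3764  0.0122]
```

{"name": "apply_moves", "arguments": {"increments": [[[0, 0, -0.008, 0], [0, 0.006, 0, 0], [0, 0.008, 0, 0], [0, 0.008, 0, 0], [0, 0.008, 0, 0]]]}}

```text
t: 10.6
tcp_pos: [0.3931, -0.3817, 0.0956]
tool_rot: [0.708, 0.705, 0.002, -0.024]
force: [0.3, 0.2, -0.4]
finger_gap: -0.001
```

```bash
python3 -c "
from h import *
s,p,R,y=st();show();print((p+R@[0,0,.073]).round(4));snap('wrist','w11')"
```

```text
t 10.6 p [ 0.3931 -0.3817  0.0956] yaw_y -0.2 F [ 0.3  0.2 -0.4] gap -0.001 q [-0.97  0.76  1.74 -0.01  0.69 -0.96]
[ 0.3909 -0.379   0.0227]
```

{"name": "apply_moves", "arguments": {"increments": [[[0, 0, -0.03, 0], [-0.02, 0, -0.04, 0], [-0.04, 0, 0, 0], [-0.03, 0, 0, 0], [0, 0, 0, 0]]], "fingers": 0.6}}

```text
t: 11.15
tcp_pos: [0.3995, -0.4753, 0.1655]
tool_rot: [0.706, 0.708, 0.002, -0.022]
force: [0.5, -0.1, 0.0]
finger_gap: 0.598
```

```bash
python3 -c "
from h import *
s,p,R,y=st();show();print((p+R@[0,0,.073]).round(4));snap('wrist','w12')"
```

```text
t 11.15 p [ 0.3995 -0.4753  0.1655] yaw_y 0.21 F [ 0.5 -0.1  0. ] gap 0.598 q [-1.05  0.71  1.53 -0.01  0.95 -1.05]
[ 0.3974 -0.4728  0.0925]
```

```bash
python3 -c "
from h import *
d,pose=load('w12')
a=pix2w('wrist',308.5,192,z=.015,pose=pose);b=pix2w('wrist',300.5,294,z=.015,pose=pose);c=pix2w('wrist',322,5,z=.013,pose=pose)
print(a,b,c);v=a-b;print(np.linalg.norm(v));ang=np.degrees(np.arctan2(v[1],v[0]));print('bar yaw',ang,'jaw yaw',ang-90)
s,p,R,y=st()
g=a-v/np.linalg.norm(v)*.027
zt=R[:,2];print('g',g)
for L,z in((.0,0),):
  t=np.array([g[0],g[1],.095])-0*zt
  # want tip point at (g) : TCP = tip - .073*zt
  tip=np.array([g[0],g[1],.03]);print('tcp hi',tip-.073*zt);tip[2]=.005;print('tcp lo',tip-.073*zt)
  plan([tip-.073*zt+[0,0,.025],tip-.073*zt],yaw=ang-90)
"
```

```text
[ 0.39094132 -0.45595733  0.015     ] [ 0.38498418 -0.53452588  0.015     ] [ 0.39883681 -0.34208955  0.013     ]
0.07879406053594
bar yaw 85.66407867361036 jaw yaw -4.335921326389638
g [ 0.38890001 -0.48288005  0.015     ]
tcp hi [ 0.39111797 -0.48566471  0.10291314]
tcp lo [ 0.39111797 -0.48566471  0.07791314]
[[[-0.006,-0.004,0.031,2.3],[-0.007,-0.004,0.031,2.3],[0.0,0.0,0.025,-0.0]]]
```

{"name": "apply_moves", "arguments": {"increments": [[[-0.008, -0.003, 0.03, 2.3], [-0.008, -0.003, 0.03, 2.3], [0, 0, 0.01, 0], [0, 0, 0.004, 0], [0, 0, 0, 0]]]}}

```text
t: 11.7
tcp_pos: [0.3915, -0.4799, 0.089]
tool_rot: [0.733, 0.68, 0.003, -0.027]
force: [0.3, -0.8, 0.3]
finger_gap: 0.6
```

```bash
python3 -c "
from h import *
s,p,R,y=st();show();print((p+R@[0,0,.073]).round(4),(p+R@[0,0,.065]).round(4));snap('wrist','w13')"
```

```text
t 11.7 p [ 0.3915 -0.4799  0.089 ] yaw_y -4.25 F [ 0.3 -0.8  0.3] gap 0.6 q [-1.06  0.82  1.55 -0.01  0.82 -0.98]
[ 0.3891 -0.4766  0.0162] [ 0.3894 -0.477   0.0241]
```

{"name": "apply_moves", "arguments": {"increments": [[[0, 0, 0.007, 0], [0, 0, 0.004, 0], [0, 0, 0, 0]]]}}

```text
t: 12.05
tcp_pos: [0.3926, -0.4797, 0.0805]
tool_rot: [0.732, 0.681, 0.003, -0.025]
force: [-0.1, 0.3, -0.2]
finger_gap: 0.599
```

{"name": "apply_moves", "arguments": {"increments": [[[0, 0, 0, 0], [0, 0, 0, 0], [0, 0, 0, 0], [0, 0, 0, 0], [0, 0, 0, 0]]], "fingers": 0, "newtons": 50}}

```text
t: 12.55
tcp_pos: [0.3925, -0.48, 0.0814]
tool_rot: [0.732, 0.681, 0.002, -0.025]
force: [0.0, 1.1, -0.0]
finger_gap: 0.269
```

{"name": "apply_moves", "arguments": {"increments": [[[0, 0, 0, 0], [0, 0, -0.01, 0], [0, 0, -0.02, 0], [0, 0, -0.03, 0], [0, 0, 0, 0]]]}}

```text
t: 13.05
tcp_pos: [0.3941, -0.4821, 0.142]
tool_rot: [0.732, 0.681, 0.002, -0.026]
force: [0.9, -0.8, -4.5]
finger_gap: 0.27
```

```bash
python3 -c "
from h import *
show();im,d,pose=snap('wrist','w14')
z=[pix2w('wrist',313,v,d=d[v,313],pose=pose).round(3) for v in range(5,320,45)];print(z)"
```

```text
t 13.05 p [ 0.3941 -0.4821  0.142 ] yaw_y -4.11 F [ 0.9 -0.8 -4.5] gap 0.27 q [-1.06  0.75  1.53 -0.01  0.92 -0.98]
[array([ 0.399, -0.368,  0.07 ]), array([ 0.398, -0.384,  0.07 ]), array([ 0.396, -0.401,  0.071]), array([ 0.395, -0.419,  0.072]), array([ 0.394, -0.438,  0.072]), array([ 0.392, -0.458,  0.073]), array([ 0.391, -0.478,  0.077])]
```

```bash
python3 -c "
from h import *
d,pose=load('w14');R=Rn.from_quat(pose[1]).as_matrix()
a=pix2w('wrist',314,232,z=.0745,pose=pose);print('handle edge tool',R.T@(a-pose[0]))
print(R.round(3))
plan([[.41,-.34,.188]],yaw=-10.4)"
```

```text
handle edge tool [ 0.02081339 -0.00053717  0.06845903]
[[ 0.073  0.997 -0.031]
 [ 0.997 -0.072  0.041]
 [ 0.039 -0.034 -0.999]]
[[[0.035,0.002,-0.012,1.6],[0.036,0.001,-0.012,1.6],[0.035,-0.001,-0.012,1.5],[0.036,-0.001,-0.012,1.6]]]
```

{"name": "apply_moves", "arguments": {"increments": [[[0.035, 0.002, -0.012, 1.6], [0.035, 0.001, -0.012, 1.6], [0.035, -0.001, -0.012, 1.6], [0.035, -0.001, -0.012, 1.5], [0, 0, 0, 0]]]}}

```text
t: 13.6
tcp_pos: [0.4092, -0.3381, 0.1889]
tool_rot: [0.771, 0.636, 0.001, -0.033]
force: [-0.1, 0.6, -4.4]
finger_gap: 0.27
```

```bash
python3 -c "
from h import *
show();im,d,pose=snap('wrist','w15')
z=[pix2w('wrist',313,v,d=d[v,313],pose=pose).round(3) for v in range(5,320,45)];print(z);s,p,R,y=st();print(R.round(3))"
```

```text
t 13.6 p [ 0.4092 -0.3381  0.1889] yaw_y -10.84 F [-0.1  0.6 -4.4] gap 0.27 q [-0.9   0.59  1.74  0.    0.88 -0.71]
[array([ 0.426, -0.225,  0.119]), array([ 0.423, -0.24 ,  0.118]), array([ 0.42 , -0.257,  0.118]), array([ 0.417, -0.275,  0.119]), array([ 0.413, -0.294,  0.119]), array([ 0.409, -0.314,  0.12 ]), array([ 0.406, -0.333,  0.124])]
[[ 0.19   0.981 -0.039]
 [ 0.981 -0.188  0.049]
 [ 0.041 -0.048 -0.998]]
```

{"name": "apply_moves", "arguments": {"increments": [[[0, 0, 0, 0], [0, 0, 0, 0], [0, 0, 0, 0]]], "newtons": 20}}

```text
t: 13.95
tcp_pos: [0.4092, -0.3423, 0.1863]
tool_rot: [0.771, 0.636, 0.0, -0.032]
force: [0.4, -0.3, -3.6]
finger_gap: 0.272
```

```bash
python3 -c "
from h import *
show();im,d,pose=snap('wrist','w16')
z=[pix2w('wrist',313,v,d=d[v,313],pose=pose).round(3) for v in range(5,320,45)];print(z)"
```

```text
t 13.95 p [ 0.4092 -0.3423  0.1863] yaw_y -10.87 F [ 0.4 -0.3 -3.6] gap 0.272 q [-0.91  0.59  1.73 -0.    0.88 -0.71]
[array([ 0.426, -0.23 ,  0.117]), array([ 0.423, -0.245,  0.115]), array([ 0.42 , -0.261,  0.116]), array([ 0.417, -0.279,  0.117]), array([ 0.413, -0.298,  0.117]), array([ 0.409, -0.318,  0.118]), array([ 0.406, -0.338,  0.121])]
```

```bash
python3 -c "
from h import *
from fit import P,world
a=world(P,(.025,-.43,0),0);b=world(P,(.025,-.366,0),0);print(a,b)
plan([[a[0],a[1]-.004,.15],[a[0],a[1]-.004,.1]],yaw=-10.3)"
```

```text
[ 0.48963171 -0.24709969  0.        ] [ 0.50099392 -0.18411636  0.        ]
[[[0.035,0.021,0.012,-0.2],[0.035,0.021,0.012,-0.2],[0.035,0.02,0.012,-0.2],[-0.0,0.0,0.025,0.0],[-0.0,0.0,0.025,0.0]]]
```

{"name": "apply_moves", "arguments": {"increments": [[[0.033, 0.022, 0.012, 0], [0.033, 0.022, 0.012, 0], [0.033, 0.022, 0.012, -0.4], [0, 0, 0.025, 0], [0, 0, 0, 0]]], "newtons": 30}}

```text
t: 14.5
tcp_pos: [0.494, -0.2591, 0.1233]
tool_rot: [0.771, 0.636, 0.0, -0.029]
force: [-0.7, 0.8, -3.5]
finger_gap: 0.274
```

```bash
python3 -c "
from h import *
show();im,d,pose=snap('wrist','w17')
z=[pix2w('wrist',313,v,d=d[v,313],pose=pose).round(3) for v in range(5,320,45)];print(z);s,p,R,y=st();print(R.round(3))"
```

```text
t 14.5 p [ 0.494  -0.2591  0.1233] yaw_y -10.97 F [-0.7  0.8 -3.5] gap 0.274 q [-0.69  0.72  1.7   0.02  0.78 -0.51]
[array([ 0.511, -0.147,  0.054]), array([ 0.509, -0.162,  0.054]), array([ 0.505, -0.179,  0.053]), array([ 0.502, -0.196,  0.054]), array([ 0.498, -0.215,  0.054]), array([ 0.494, -0.236,  0.053]), array([ 0.49 , -0.256,  0.056])]
[[ 0.193  0.981 -0.033]
 [ 0.981 -0.191  0.043]
 [ 0.036 -0.041 -0.999]]
```

{"name": "apply_moves", "arguments": {"increments": [[[0, 0, 0.02, 0], [0, 0, 0.015, 0], [0, 0, 0.003, 0], [0, 0, 0, 0]]]}}

```text
t: 14.95
tcp_pos: [0.4951, -0.2638, 0.0897]
tool_rot: [0.773, 0.633, 0.002, -0.023]
force: [-0.6, 0.8, -3.3]
finger_gap: 0.27
```

```bash
python3 -c "
from h import *
show()"
```

```text
t 14.95 p [ 0.4951 -0.2638  0.0897] yaw_y -11.34 F [-0.6  0.8 -3.3] gap 0.27 q [-0.69  0.78  1.71  0.02  0.7  -0.51]
```

{"name": "apply_moves", "arguments": {"increments": [[[0.012, -0.001, 0.002, -0.5], [0.014, -0.001, 0.001, -0.5], [0.014, -0.001, 0.001, 0], [0.012, 0, 0.001, 0], [0, 0, 0, 0]]]}}

```text
t: 15.45
tcp_pos: [0.5036, -0.2092, 0.0899]
tool_rot: [0.768, 0.64, 0.003, -0.02]
force: [1.3, 0.9, -3.5]
finger_gap: 0.271
```

```bash
python3 -c "
from h import *
show();snap('side','s18')
a=cv2.imread('pics/s18.png');cv2.imwrite('pics/s18c.png',cv2.resize(a[140:290,230:400],None,fx=4,fy=4,interpolation=cv2.INTER_CUBIC))"
```

```text
t 15.45 p [ 0.5036 -0.2092  0.0899] yaw_y -10.43 F [ 1.3  0.9 -3.5] gap 0.271 q [-0.61  0.76  1.76  0.03  0.66 -0.44]
```

```bash
python3 -c "
from h import *
from fit import P,world
print(w2pix('side',[.4655,-.0315,.029]),w2pix('side',world(P,(-.04,-.165,.04),1)),w2pix('side',world(P,(.042,-.105,.1),0)))
for u,v in [(321.7,208)]: print(pix2w('side',u,v,z=.029),pix2w('side',334.2,233.2,z=.025),pix2w('side',310.5,240,z=.1))
d,_=load('s18');print(pix2w('side',322,208,d=d[208,322]))"
```

```text
[332.16560531 216.27412944] [334.12174721 231.27228713] [310.68079117 239.2605465 ]
[ 0.4929425  -0.07144196  0.029     ] [0.47407271 0.03106095 0.025     ] [0.56521973 0.07214426 0.1       ]
[ 0.49228439 -0.06984711  0.03152583]
```

{"name": "apply_moves", "arguments": {"increments": [[[-0.01, 0.006, 0, 0], [-0.01, 0.006, 0, 0], [0, 0, 0.006, 0], [0, 0, 0.005, 0], [0, 0, 0.001, 0]]]}}

```text
t: 16.0
tcp_pos: [0.5132, -0.2346, 0.0785]
tool_rot: [0.769, 0.639, 0.003, -0.019]
force: [-1.2, 4.4, 19.6]
finger_gap: 0.27
```

```bash
python3 -c "
from h import *
show()"
```

```text
t 16.0 p [ 0.5132 -0.2346  0.0785] yaw_y -10.48 F [-1.2  4.4 19.6] gap 0.27 q [-0.63  0.8   1.71  0.03  0.67 -0.47]
```

Bar is pressing the bench; release and rise.

{"name": "apply_moves", "arguments": {"increments": [[[0, 0, -0.001, 0], [0, 0, 0, 0], [0, 0, -0.01, 0], [0, 0, -0.04, 0], [0, 0, -0.045, 0]]], "fingers": 0.5}}

```text
t: 16.5
tcp_pos: [0.5116, -0.237, 0.1716]
tool_rot: [0.769, 0.638, 0.002, -0.027]
force: [0.9, -0.5, 0.5]
finger_gap: 0.502
```

```bash
python3 -c "
from h import *
show()
plan([[.485,-.115,.2]],yaw=79.6)"
```

```text
t 16.5 p [ 0.5116 -0.237   0.1716] yaw_y -10.61 F [ 0.9 -0.5  0.5] gap 0.502 q [-0.64  0.64  1.67  0.02  0.88 -0.47]
[[[0.01,-0.004,-0.002,-7.5],[0.01,-0.003,-0.002,-7.5],[0.01,-0.001,-0.002,-7.5],[0.01,-0.0,-0.002,-7.5],[0.01,0.001,-0.003,-7.5]]]
[[[0.01,0.003,-0.002,-7.5],[0.01,0.004,-0.003,-7.5],[0.009,0.005,-0.002,-7.5],[0.008,0.006,-0.003,-7.6],[0.008,0.007,-0.002,-7.5]]]
[[[0.006,0.009,-0.003,-7.6],[0.006,0.009,-0.002,-7.5]]]
```

{"name": "apply_moves", "arguments": {"increments": [[[0.012, -0.004, -0.002, -7.5], [0.012, -0.003, -0.002, -7.5], [0.012, -0.001, -0.002, -7.5], [0.012, 0, -0.002, -7.5], [0.012, 0.001, -0.003, -7.5]]], "fingers": 0.85}}

```text
t: 17.0
tcp_pos: [0.5034, -0.1806, 0.1952]
tool_rot: [0.514, 0.858, 0.01, -0.015]
force: [1.1, -0.4, -0.3]
finger_gap: 0.85
```

{"name": "apply_moves", "arguments": {"increments": [[[0.012, 0.003, -0.002, -7.5], [0.012, 0.005, -0.003, -7.5], [0.011, 0.007, -0.002, -7.5], [0.01, 0.008, -0.003, -7.6], [0.009, 0.01, -0.002, -7.5]]]}}

```text
t: 17.5
tcp_pos: [0.4884, -0.116, 0.2128]
tool_rot: [0.197, 0.98, 0.014, -0.01]
force: [1.4, 0.1, -0.1]
finger_gap: 0.849
```

{"name": "apply_moves", "arguments": {"increments": [[[0.006, 0.012, 0, -7.6], [0.005, 0.012, 0, -7.5], [0, 0, 0, 0]]]}}

```text
t: 17.8
tcp_pos: [0.4846, -0.0875, 0.2154]
tool_rot: [0.06, 0.998, 0.015, -0.008]
force: [-0.3, 0.1, -0.1]
finger_gap: 0.852
```

```bash
python3 -c "
from h import *
show();snap('wrist','w20');s,p,R,y=st();print(R.round(3))"
```

```text
t 17.8 p [ 0.4846 -0.0875  0.2154] yaw_y 83.09 F [-0.3  0.1 -0.1] gap 0.852 q [-0.42  0.49  1.84  0.03  0.84 -1.89]
[[-0.992  0.123 -0.013]
 [ 0.122  0.992  0.03 ]
 [ 0.016  0.028 -0.999]]
```

```bash
python3 -c "
from h import *
a=cv2.imread('pics/w20.png');cv2.imwrite('pics/w20c.png',cv2.resize(a[160:240,270:370],None,fx=8,fy=7.5,interpolation=cv2.INTER_CUBIC));d,pose=load('w20')
for n,u,v,z in [('blk',319,200,.029),('tip',415,251,.006),('hend',77,241,.013),('lipT',445,132,.025),('lipB',438,200,.025),('stud',558,315,.1)]: print(n,pix2w('wrist',u,v,z=z,pose=pose).round(4))
"
```

```text
blk [ 0.4865 -0.0771  0.029 ]
tip [0.5537 0.0048 0.006 ]
hend [ 0.5014 -0.2868  0.013 ]
lipT [0.4459 0.0253 0.025 ]
lipB [0.5003 0.0193 0.025 ]
stud [0.5634 0.0697 0.1   ]
```

```bash
python3 -c "
from h import *
plan([[.488,-.079,.11],[.488,-.079,.08]],yaw=76.6,step=.04)"
```

```text
[[[-0.001,0.003,0.035,2.1],[-0.0,0.003,0.035,2.1],[-0.0,0.004,0.036,2.1],[-0.0,-0.0,0.03,0.0]]]
```

{"name": "apply_moves", "arguments": {"increments": [[[-0.001, 0.003, 0.035, 2.1], [0, 0.003, 0.035, 2.1], [0, 0.003, 0.03, 2.2], [0, 0, 0.01, 0], [0, 0, 0, 0]]]}}

```text
t: 18.35
tcp_pos: [0.4915, -0.0813, 0.1052]
tool_rot: [0.126, 0.992, 0.012, -0.002]
force: [-0.9, 0.8, -0.3]
finger_gap: 0.85
```

```bash
python3 -c "
from h import *
show();snap('wrist','w21');s,p,R,y=st();print(R.round(3))"
```

```text
t 18.35 p [ 0.4915 -0.0813  0.1052] yaw_y 75.52 F [-0.9  0.8 -0.3] gap 0.85 q [-0.4   0.7   1.89  0.04  0.56 -1.75]
[[-0.968  0.25  -0.   ]
 [ 0.25   0.968  0.024]
 [ 0.006  0.023 -1.   ]]
```

```bash
python3 -c "
from h import *
d,pose=load('w21')
f=pix2w('wrist',314,257,z=.03,pose=pose);R=Rn.from_quat(pose[1]).as_matrix();print(f,R.T@(f-pose[0]))"
```

```text
[ 0.48739763 -0.07737116  0.03      ] [0.0044363  0.00101046 0.07530461]
```

{"name": "apply_moves", "arguments": {"increments": [[[0.003, 0.001, 0.015, 0], [0.001, 0, 0.009, 0], [0, 0, 0, 0]]]}}

```text
t: 18.7
tcp_pos: [0.4908, -0.081, 0.0848]
tool_rot: [0.127, 0.992, 0.011, 0.002]
force: [-0.5, 0.3, -0.3]
finger_gap: 0.846
```

{"name": "apply_moves", "arguments": {"increments": [[[0, 0, 0, 0], [0, 0, 0, 0], [0, 0, 0, 0], [0, 0, 0, 0], [0, 0, 0, 0]]], "fingers": 0, "newtons": 50}}

```text
t: 19.2
tcp_pos: [0.4919, -0.0815, 0.0873]
tool_rot: [0.127, 0.992, 0.01, 0.004]
force: [0.0, 0.1, -4.3]
finger_gap: 0.446
```

{"name": "apply_moves", "arguments": {"increments": [[[0, 0, -0.01, 0], [0, 0, -0.02, 0], [0, 0, 0, 0]]]}}

```text
t: 19.5
tcp_pos: [0.4907, -0.0819, 0.1177]
tool_rot: [0.127, 0.992, 0.01, 0.003]
force: [0.8, 0.2, -5.8]
finger_gap: 0.444
```

```bash
python3 -c "
from h import *
show();snap('wrist','w22');s,p,R,y=st();print(R.round(3))
plan([[.464,-.0285,.11]],yaw=79.6,step=.04)"
```

```text
t 19.5 p [ 0.4907 -0.0819  0.1177] yaw_y 75.45 F [ 0.8  0.2 -5.8] gap 0.444 q [-0.4   0.68  1.89  0.04  0.57 -1.75]
[[-0.968  0.251  0.006]
 [ 0.251  0.968  0.021]
 [-0.001  0.022 -1.   ]]
[[[0.019,0.022,0.003,-2.1],[0.019,0.024,0.004,-2.1]]]
```

```bash
python3 -c "
from h import *
d,pose=load('w22');R=Rn.from_quat(pose[1]).as_matrix()
for u,v,z in [(506,110,.025),(497,217,.025),(501.5,163.5,.025)]: print(pix2w('wrist',u,v,z=z,pose=pose).round(4))
L=pix2w('wrist',501.5,163.5,z=.022,pose=pose);un=np.array([np.sin(np.radians(10.2)),np.cos(np.radians(10.2)),0])
t=L-.05*un;print('crest target',t)
f=pix2w('wrist',315,268,z=.062,pose=pose);print('blk',f, d[268,315], pix2w('wrist',315,268,d=d[268,315],pose=pose))
s,p,RR,y=st();tg=p+(t-f);plan([[tg[0],tg[1],.113]],yaw=79.8,step=.04)
"
```

```text
[0.4454 0.026  0.025 ]
[0.4988 0.0173 0.025 ]
[0.4708 0.0218 0.025 ]
crest target [ 0.46299186 -0.025817    0.022     ]
blk [ 0.48219687 -0.0769636   0.062     ] 0.14333363 [ 0.48289859 -0.07711202  0.06074492]
[[[0.016,0.022,0.002,-2.2],[0.015,0.023,0.002,-2.2]]]
```

{"name": "apply_moves", "arguments": {"increments": [[[0.015, 0.022, 0.002, -2.2], [0.015, 0.022, 0.002, -2.2], [0, 0, 0, 0]]]}}

```text
t: 19.85
tcp_pos: [0.4708, -0.0315, 0.1127]
tool_rot: [0.088, 0.996, 0.01, 0.002]
force: [-0.1, -0.2, -5.0]
finger_gap: 0.444
```

```bash
python3 -c "
from h import *
show();snap('wrist','w23')"
```

```text
t 19.85 p [ 0.4708 -0.0315  0.1127] yaw_y 79.87 F [-0.1 -0.2 -5. ] gap 0.444 q [-0.31  0.67  1.96  0.04  0.51 -1.75]
```

```bash
python3 -c "
from h import *
d,pose=load('w23');R=Rn.from_quat(pose[1]).as_matrix()
L=pix2w('wrist',413.5,237,z=.024,pose=pose);f=pix2w('wrist',315,268,z=.0575,pose=pose)
print(L,f,R.T@(L-f))"
```

```text
[0.4725549  0.02304471 0.024     ] [ 0.46176687 -0.0272528   0.0575    ] [-0.00167111  0.05069867  0.03457344]
```

{"name": "apply_moves", "arguments": {"increments": [[[0, 0, 0.015, 0], [0, 0, 0.009, 0], [0, 0, 0.002, 0], [0, 0, 0, 0]]]}}

```text
t: 20.3
tcp_pos: [0.4751, -0.0337, 0.0872]
tool_rot: [0.09, 0.996, 0.009, 0.006]
force: [-0.5, 3.1, -1.2]
finger_gap: 0.446
```

{"name": "apply_moves", "arguments": {"increments": [[[0, 0, 0.001, 0], [0, 0, 0, 0], [0, 0, -0.015, 0], [0, 0, -0.04, 0], [0, 0, -0.04, 0]]], "fingers": 0.58}}

```text
t: 20.8
tcp_pos: [0.4745, -0.0376, 0.1799]
tool_rot: [0.091, 0.996, 0.01, 0.004]
force: [0.2, 0.3, -0.9]
finger_gap: 0.58
```

```bash
python3 -c "
from h import *
show();snap('wrist','w24')"
```

```text
t 20.8 p [ 0.4745 -0.0376  0.1799] yaw_y 79.54 F [ 0.2  0.3 -0.9] gap 0.58 q [-0.32  0.54  1.92  0.03  0.68 -1.74]
```

```bash
python3 -c "
from h import *
d,pose=load('w24');R=Rn.from_quat(pose[1]).as_matrix()
a=pix2w('wrist',103,287,z=.012,pose=pose);b=pix2w('wrist',298,284,z=.01,pose=pose);print(a,b,np.linalg.norm(a-b))
v=(b-a)/np.linalg.norm(b-a);print(np.degrees(np.arctan2(v[1],v[0])));g=a-v*.03;print('g',g)
plan([[g[0]-.005,g[1]-.005,.18]],yaw=-9.6,step=.05)
"
```

```text
[ 0.51428994 -0.21062027  0.012     ] [ 0.54283221 -0.0586839   0.01      ] 0.15460698403547748
79.36060056176096
g [ 0.50875159 -0.24010206  0.01238808]
[[[-0.005,-0.017,0.0,7.4],[-0.007,-0.016,0.0,7.4],[-0.009,-0.015,0.001,7.4],[-0.011,-0.013,0.0,7.4],[-0.013,-0.012,0.001,7.4]]]
[[[-0.014,-0.01,0.0,7.5],[-0.015,-0.008,0.001,7.4],[-0.016,-0.006,0.0,7.5],[-0.017,-0.003,0.001,7.4],[-0.017,-0.001,0.0,7.5]]]
[[[-0.018,0.001,0.001,7.4],[-0.017,0.003,0.0,7.5]]]
```

{"name": "apply_moves", "arguments": {"increments": [[[-0.005, -0.017, 0, 7.5], [-0.007, -0.016, 0, 7.5], [-0.009, -0.015, 0, 7.5], [-0.011, -0.013, 0, 7.5], [-0.013, -0.012, 0, 7.5]]]}}

```text
t: 21.35
tcp_pos: [0.489, -0.1286, 0.1895]
tool_rot: [0.416, 0.909, 0.011, 0.014]
force: [-0.3, -0.1, -0.4]
finger_gap: 0.578
```

{"name": "apply_moves", "arguments": {"increments": [[[-0.014, -0.01, 0, 7.5], [-0.015, -0.008, 0, 7.5], [-0.016, -0.006, 0, 7.5], [-0.017, -0.003, 0, 7.5], [-0.017, -0.001, 0, 7.5]]]}}

```text
t: 21.85
tcp_pos: [0.4988, -0.2201, 0.1897]
tool_rot: [0.697, 0.717, 0.015, 0.013]
force: [-0.7, 0.7, -0.3]
finger_gap: 0.582
```

{"name": "apply_moves", "arguments": {"increments": [[[-0.018, 0.001, 0, 7.5], [-0.017, 0.003, 0, 7.5], [0, 0, 0, 0]]]}}

```text
t: 22.15
tcp_pos: [0.5025, -0.2606, 0.19]
tool_rot: [0.789, 0.614, 0.017, 0.014]
force: [0.7, 0.2, 0.6]
finger_gap: 0.581
```

```bash
python3 -c "
from h import *
show();snap('wrist','w25');s,p,R,y=st();print(R.round(3))"
```

```text
t 22.15 p [ 0.5025 -0.2606  0.19  ] yaw_y -14.29 F [0.7 0.2 0.6] gap 0.581 q [-0.69  0.6   1.7   0.04  0.81 -0.46]
[[ 0.244  0.969  0.042]
 [ 0.97  -0.244  0.001]
 [ 0.011  0.041 -0.999]]
```

```bash
cat >> h.py <<'E'
def graspplan(f,front,end,back=.03,ztop=.013,ztip=.003,hover=.015):
    d,pose=load(f)
    a=pix2w('wrist',*front,z=ztop,pose=pose);b=pix2w('wrist',*end,z=ztop,pose=pose);v=(a-b)/np.linalg.norm(a-b)
    ang=np.degrees(np.arctan2(v[1],v[0]))-90;g=a-v*back;print('len',np.linalg.norm(a-b),'jaw',ang,'g',g)
    s,p,R,y=st();zt=Rn.from_euler('z',ang-y,degrees=True).as_matrix()@R[:,2]
    tip=np.array([g[0],g[1],ztip]);T=tip-.073*zt;print('TCP',T);plan([T+[0,0,hover]],yaw=ang,step=.04)
E
python3 -c "
from h import *
graspplan('w25',(305,135),(312,235))"
```

```text
len 0.07835678272135199 jaw -10.653309865152892 g [ 0.50979461 -0.24090273  0.013     ]
TCP [ 0.50670931 -0.24117637  0.07593426]
[[[0.006,0.0,0.033,-1.2],[0.006,0.0,0.033,-1.1],[0.007,0.001,0.033,-1.2]]]
```

{"name": "apply_moves", "arguments": {"increments": [[[0.006, -0.001, 0.033, -1.2], [0.006, -0.001, 0.033, -1.2], [0.007, -0.001, 0.03, -1.2], [0, 0, 0.003, 0], [0, 0, 0, 0]]]}}

```text
t: 22.7
tcp_pos: [0.5082, -0.237, 0.0902]
tool_rot: [0.764, 0.645, 0.017, 0.015]
force: [0.1, 0.3, -0.1]
finger_gap: 0.579
```

```bash
python3 -c "
from h import *
show();snap('wrist','w26');s,p,R,y=st();print(R.round(3))"
```

```text
t 22.7 p [ 0.5082 -0.237   0.0902] yaw_y -9.62 F [ 0.1  0.3 -0.1] gap 0.579 q [-0.65  0.76  1.76  0.05  0.58 -0.52]
[[ 0.167  0.985  0.045]
 [ 0.986 -0.167 -0.   ]
 [ 0.007  0.044 -0.999]]
```

{"name": "apply_moves", "arguments": {"increments": [[[0, 0, 0.008, 0.3], [0, 0, 0.005, 0.3], [0, 0, 0, 0]]]}}

```text
t: 23.05
tcp_pos: [0.5102, -0.2382, 0.0801]
tool_rot: [0.767, 0.641, 0.018, 0.018]
force: [0.4, -0.7, 0.3]
finger_gap: 0.582
```

{"name": "apply_moves", "arguments": {"increments": [[[0, 0, 0, 0], [0, 0, 0, 0], [0, 0, 0, 0], [0, 0, 0, 0], [0, 0, 0, 0]]], "fingers": 0, "newtons": 25}}

```text
t: 23.55
tcp_pos: [0.5096, -0.2384, 0.0811]
tool_rot: [0.767, 0.641, 0.018, 0.018]
force: [-0.5, -0.1, 0.4]
finger_gap: 0.28
```

```bash
python3 -c "
from h import *
show()
from fit import P,world
t=world(P,(.03,-.125,0),0);print('tip target',t)"
```

```text
t 23.55 p [ 0.5096 -0.2384  0.0811] yaw_y -10.22 F [-0.5 -0.1  0.4] gap 0.28 q [-0.65  0.78  1.76  0.05  0.56 -0.51]
tip target [0.54872431 0.05220476 0.        ]
```

{"name": "apply_moves", "arguments": {"increments": [[[0, 0, -0.004, 0], [0, -0.006, 0, 0], [0.004, -0.006, 0, 0], [0.01, 0, 0, 0], [0.01, 0, 0, 0]]]}}

```text
t: 24.05
tcp_pos: [0.5013, -0.2126, 0.0845]
tool_rot: [0.768, 0.64, 0.018, 0.019]
force: [0.4, 0.1, -2.5]
finger_gap: 0.279
```

```bash
python3 -c "
from h import *
show();snap('side','s27')
a=cv2.imread('pics/s27.png');cv2.imwrite('pics/s27c.png',cv2.resize(a[140:290,230:400],None,fx=4,fy=4,interpolation=cv2.INTER_CUBIC))"
```

```text
t 24.05 p [ 0.5013 -0.2126  0.0845] yaw_y -10.4 F [ 0.4  0.1 -2.5] gap 0.279 q [-0.62  0.76  1.81  0.05  0.53 -0.48]
```

{"name": "apply_moves", "arguments": {"increments": [[[0.008, 0, 0, 0], [0.007, 0, 0, 0], [0.003, 0, 0, 0], [0, 0, 0, 0]]]}}

```text
t: 24.5
tcp_pos: [0.5056, -0.1912, 0.0847]
tool_rot: [0.766, 0.642, 0.018, 0.019]
force: [-1.8, -3.0, -2.7]
finger_gap: 0.278
```

{"name": "apply_moves", "arguments": {"increments": [[[-0.005, 0, 0, 0], [0, 0, -0.012, 0], [0, 0, -0.012, 0], [0.002, 0, -0.012, 0], [0, 0, 0, 0]]]}}

```text
t: 25.0
tcp_pos: [0.5027, -0.1935, 0.1237]
tool_rot: [0.766, 0.642, 0.018, 0.018]
force: [0.5, -0.1, -2.7]
finger_gap: 0.284
```

```bash
python3 -c "
from h import *
show();im,d,pose=snap('wrist','w28');snap('side','s28')
z=[pix2w('wrist',313,v,d=d[v,313],pose=pose).round(3) for v in range(5,320,45)];print(z)"
```

```text
t 25.0 p [ 0.5027 -0.1935  0.1237] yaw_y -10.11 F [ 0.5 -0.1 -2.7] gap 0.284 q [-0.59  0.69  1.81  0.04  0.6  -0.44]
[array([ 0.526, -0.081,  0.032]), array([ 0.513, -0.113,  0.194]), array([ 0.52 , -0.117,  0.038]), array([ 0.516, -0.135,  0.043]), array([ 0.513, -0.155,  0.046]), array([ 0.509, -0.174,  0.052]), array([ 0.505, -0.195,  0.054])]
```

{"name": "apply_moves", "arguments": {"increments": [[[0.003, 0, -0.012, 0], [0.004, 0, -0.012, 0], [0.004, 0, -0.012, 0], [0.005, 0, -0.012, 0], [0, 0, 0, 0]]]}}

```text
t: 25.6
tcp_pos: [0.5022, -0.1754, 0.1744]
tool_rot: [0.766, 0.642, 0.017, 0.017]
force: [0.2, 0.6, -3.3]
finger_gap: 0.278
```

```bash
python3 -c "
from h import *
show();im,d,pose=snap('wrist','w29');snap('side','s29')
z=[pix2w('wrist',313,v,d=d[v,313],pose=pose).round(3) for v in range(5,320,45)];print(z)
a=cv2.imread('pics/s29.png');cv2.imwrite('pics/s29c.png',cv2.resize(a[140:290,230:400],None,fx=4,fy=4,interpolation=cv2.INTER_CUBIC))"
```

```text
t 25.6 p [ 0.5022 -0.1754  0.1744] yaw_y -10.12 F [ 0.2  0.6 -3.3] gap 0.278 q [-0.56  0.59  1.8   0.03  0.71 -0.41]
[array([ 0.528, -0.056,  0.052]), array([ 0.524, -0.078,  0.061]), array([ 0.52 , -0.099,  0.07 ]), array([ 0.516, -0.119,  0.078]), array([ 0.512, -0.139,  0.086]), array([ 0.508, -0.157,  0.098]), array([ 0.504, -0.177,  0.105])]
```

{"name": "apply_moves", "arguments": {"increments": [[[0.004, 0, -0.009, 0], [0, 0, 0, 0]]]}}

```text
t: 25.9
tcp_pos: [0.5018, -0.1714, 0.1821]
tool_rot: [0.767, 0.642, 0.017, 0.015]
force: [-0.4, -1.0, -3.3]
finger_gap: 0.283
```

{"name": "apply_moves", "arguments": {"increments": [[[0, 0, 0, 0], [-0.012, 0, -0.005, 0], [-0.018, 0, -0.008, 0], [-0.018, 0, -0.008, 0], [0, 0, 0, 0]]], "newtons": 45}}

```text
t: 26.4
tcp_pos: [0.4914, -0.2219, 0.2027]
tool_rot: [0.766, 0.642, 0.016, 0.014]
force: [0.7, -0.5, -3.1]
finger_gap: 0.265
```

```bash
python3 -c "
from h import *
show();im,d,pose=snap('wrist','w30')
R=Rn.from_quat(pose[1]).as_matrix()
P=np.array([pix2w('wrist',313,v,d=d[v,313],pose=pose) for v in range(3,205,10)])
L=(P-pose[0])@R;f=np.polyfit(L[:,0],L[:,2],1);print('tool-frame fit top steel: z=',f);
W=np.polyfit(np.hypot(P[:,0]-P[-1,0],P[:,1]-P[-1,1]),P[:,2],1);print('world slope',W)
print(R.round(3))"
```

```text
t 26.4 p [ 0.4914 -0.2219  0.2027] yaw_y -10.04 F [ 0.7 -0.5 -3.1] gap 0.265 q [-0.64  0.55  1.76  0.03  0.79 -0.49]
tool-frame fit top steel: z= [0.53942377 0.07406228]
world slope [-0.53177728  0.11399927]
[[ 0.174  0.984  0.043]
 [ 0.985 -0.174 -0.002]
 [ 0.006  0.042 -0.999]]
```

```bash
python3 -c "
from h import *
d,pose=load('w30');R=Rn.from_quat(pose[1]).as_matrix()
P=np.array([pix2w('wrist',313,v,d=np.median(d[v-1:v+2,310:317]),pose=pose) for v in range(3,370,12)])
L=(P-pose[0])@R;print(L.round(4)[:,[0,2]].tolist())
"
```

```text
[[0.1258, 0.1421], [0.1193, 0.1387], [0.1127, 0.1349], [0.1064, 0.1313], [0.1001, 0.1283], [0.0939, 0.1249], [0.0878, 0.1217], [0.0817, 0.1181], [0.0758, 0.1145], [0.0699, 0.1118], [0.0641, 0.1087], [0.0584, 0.1055], [0.0528, 0.1023], [0.0472, 0.0995], [0.0418, 0.0961], [0.0363, 0.0935], [0.0309, 0.0906], [0.0256, 0.0878], [0.0213, 0.0829], [0.0165, 0.0794], [0.0115, 0.0766], [0.0066, 0.074], [0.0017, 0.0713], [-0.0032, 0.0688], [-0.0078, 0.066], [-0.0125, 0.0635], [-0.0172, 0.0611], [-0.0218, 0.0586], [-0.0262, 0.056], [-0.0309, 0.0539], [-0.0349, 0.051]]
```

{"name": "apply_moves", "arguments": {"increments": [[[0, 0, 0, 0], [-0.002, 0, 0.005, 0], [-0.002, 0, 0.005, 0], [-0.002, 0, 0.005, 0], [0, 0, 0, 0]]], "newtons": 25}}

```text
t: 26.95
tcp_pos: [0.4893, -0.2253, 0.1842]
tool_rot: [0.766, 0.643, 0.015, 0.011]
force: [-0.3, 0.4, -2.1]
finger_gap: 0.259
```

```bash
cat >> h.py <<'E'
def barfit(f):
    d,pose=load(f);R=Rn.from_quat(pose[1]).as_matrix()
    P=np.array([pix2w('wrist',313,v,d=np.median(d[v-1:v+2,310:317]),pose=pose) for v in range(3,205,8)])
    L=(P-pose[0])@R;m=np.polyfit(L[:,0],L[:,2],1)
    for _ in range(3):
        r=L[:,2]-np.polyval(m,L[:,0]);k=abs(r)<.004;m=np.polyfit(L[k,0],L[k,2],1)
    th=np.arctan(m[0]);
    # handle front edge row by colour
    x0=None
    im=cv2.imread(f'pics/{f}.png')[:,:,::-1].astype(int)
    col=im[:,313];rows=[v for v in range(120,330) if col[v,0]>1.6*col[v,2] and col[v,0]>60]
    v0=rows[0];e=pix2w('wrist',313,v0-1,d=np.median(d[v0-5:v0-2,310:317]),pose=pose);x0=(R.T@(e-pose[0]))[0]
    z0=np.polyval(m,x0);c,s=np.cos(th),np.sin(th)
    tip=np.array([x0+.22*c-.010*s,0,z0+.22*s+.010*c])
    tw=pose[0]+R@tip
    print('theta',round(th,3),'edge v',v0,'x0',round(x0,4),'tip tool',tip.round(4),'tip underside world',tw.round(4));return tw,th
E
python3 -c "
from h import *
show();im,d,pose=snap('wrist','w31');barfit('w31')"
```

```text
t 26.95 p [ 0.4893 -0.2253  0.1842] yaw_y -10.0 F [-0.3  0.4 -2.1] gap 0.259 q [-0.65  0.58  1.77  0.04  0.76 -0.5 ]
theta 0.439 edge v 218 x0 0.0219 tip tool [0.2168 0.     0.1862] tip underside world [ 5.339e-01 -1.110e-02  3.000e-04]
```

{"name": "apply_moves", "arguments": {"increments": [[[-0.001, 0, 0.003, 0], [-0.01, 0, -0.02, 0], [-0.01, 0, -0.02, 0], [0, -0.022, 0, 0], [0, -0.022, 0, 0]]]}}

```text
t: 27.5
tcp_pos: [0.4429, -0.2396, 0.22]
tool_rot: [0.765, 0.644, 0.016, 0.013]
force: [0.0, 1.1, -3.9]
finger_gap: 0.264
```

{"name": "apply_moves", "arguments": {"increments": [[[0, -0.018, 0, 0], [0, 0, 0, 0]]], "newtons": 40}}

```text
t: 27.7
tcp_pos: [0.4221, -0.2351, 0.2193]
tool_rot: [0.765, 0.644, 0.015, 0.011]
force: [-1.3, 0.3, -3.3]
finger_gap: 0.265
```

```bash
python3 -c "
from h import *
show();im,d,pose=snap('wrist','w32');tw,th=barfit('w32')
R=Rn.from_quat(pose[1]).as_matrix();print(R.round(3))
F=np.array([.4745,.0336,.002]);print('remaining tool xyz',(R.T@(F-tw)).round(4))"
```

```text
t 27.7 p [ 0.4221 -0.2351  0.2193] yaw_y -9.82 F [-1.3  0.3 -3.3] gap 0.265 q [-0.75  0.47  1.88  0.04  0.77 -0.61]
theta 0.469 edge v 218 x0 0.0217 tip tool [0.2134 0.     0.1925] tip underside world [ 0.4657 -0.0242  0.0289]
[[ 0.17   0.985  0.038]
 [ 0.985 -0.17   0.003]
 [ 0.009  0.037 -0.999]]
remaining tool xyz [ 0.0582 -0.0022  0.0274]
```

```bash
python3 -c "
from h import *
snap('side','s33')
a=cv2.imread('pics/s33.png');cv2.imwrite('pics/s33c.png',cv2.resize(a[160:260,280:380],None,fx=6,fy=6,interpolation=cv2.INTER_CUBIC))"
```

{"name": "apply_moves", "arguments": {"increments": [[[0, 0.007, -0.007, 0.2], [0.012, 0, 0.003, 0], [0.012, 0, 0.012, 0], [0.008, 0, 0.008, 0], [0, 0, 0, 0]]], "newtons": 30}}

```text
t: 28.3
tcp_pos: [0.4444, -0.2062, 0.205]
tool_rot: [0.766, 0.643, 0.017, 0.018]
force: [-0.4, 0.1, -3.9]
finger_gap: 0.265
```

```bash
python3 -c "
from h import *
show();im,d,pose=snap('wrist','w34');tw,th=barfit('w34')
R=Rn.from_quat(pose[1]).as_matrix()
F=np.array([.4805,.0326,.002]);print('remaining tool xyz',(R.T@(F-tw)).round(4))
snap('side','s34')
a=cv2.imread('pics/s34.png');cv2.imwrite('pics/s34c.png',cv2.resize(a[160:260,280:380],None,fx=6,fy=6,interpolation=cv2.INTER_CUBIC))"
```

```text
t 28.3 p [ 0.4444 -0.2062  0.205 ] yaw_y -9.98 F [-0.4  0.1 -3.9] gap 0.265 q [-0.68  0.5   1.89  0.04  0.72 -0.53]
theta 0.466 edge v 218 x0 0.0216 tip tool [0.2136 0.     0.1921] tip underside world [0.4908 0.0033 0.0139]
remaining tool xyz [ 0.0271 -0.0158  0.0112]
```

{"name": "apply_moves", "arguments": {"increments": [[[0, -0.005, -0.002, 0], [0, -0.004, 0, 0], [0, 0, 0, 0], [0, 0, 0, 0]]]}}

```text
t: 28.8
tcp_pos: [0.4354, -0.2071, 0.2084]
tool_rot: [0.766, 0.642, 0.017, 0.02]
force: [-0.0, -0.3, -3.9]
finger_gap: 0.265
```

```bash
python3 -c "
from h import *
show();im,d,pose=snap('wrist','w35');tw,th=barfit('w35')
R=Rn.from_quat(pose[1]).as_matrix()
F=np.array([.4805,.0326,.002]);print('remaining tool xyz',(R.T@(F-tw)).round(4))
snap('side','s35')
a=cv2.imread('pics/s35.png');cv2.imwrite('pics/s35c.png',cv2.resize(a[160:260,280:380],None,fx=6,fy=6,interpolation=cv2.INTER_CUBIC))"
```

```text
t 28.8 p [ 0.4354 -0.2071  0.2084] yaw_y -10.06 F [-0.  -0.3 -3.9] gap 0.265 q [-0.69  0.48  1.91  0.04  0.71 -0.54]
theta 0.473 edge v 219 x0 0.0212 tip tool [0.2125 0.     0.1933] tip underside world [0.4827 0.0005 0.0155]
remaining tool xyz [ 0.0313 -0.0085  0.013 ]
```

{"name": "apply_moves", "arguments": {"increments": [[[0.009, -0.001, 0.004, 0], [0.008, -0.001, 0.004, 0], [0.006, 0, 0.003, 0], [0, 0, 0, 0]]]}}

```text
t: 29.3
tcp_pos: [0.4382, -0.1821, 0.1962]
tool_rot: [0.766, 0.642, 0.017, 0.02]
force: [0.0, -0.2, -3.4]
finger_gap: 0.266
```

```bash
python3 -c "
from h import *
show();im,d,pose=snap('wrist','w36');tw,th=barfit('w36')
R=Rn.from_quat(pose[1]).as_matrix()
F=np.array([.4795,.0326,.002]);print('remaining tool xyz',(R.T@(F-tw)).round(4))
snap('side','s36')
a=cv2.imread('pics/s36.png');cv2.imwrite('pics/s36c.png',cv2.resize(a[160:260,280:380],None,fx=6,fy=6,interpolation=cv2.INTER_CUBIC))"
```

```text
t 29.3 p [ 0.4382 -0.1821  0.1962] yaw_y -10.09 F [ 0.  -0.2 -3.4] gap 0.266 q [-0.64  0.5   1.93  0.04  0.67 -0.5 ]
theta 0.475 edge v 218 x0 0.0215 tip tool [0.2126 0.     0.1942] tip underside world [0.4856 0.0256 0.0025]
remaining tool xyz [ 0.0059 -0.0072  0.0002]
```

{"name": "apply_moves", "arguments": {"increments": [[[0.005, -0.001, 0.003, 0], [0.004, 0, 0.004, 0], [0.003, 0, 0.003, 0], [0, 0, 0, 0]]], "newtons": 25}}

```text
t: 29.8
tcp_pos: [0.4409, -0.1707, 0.186]
tool_rot: [0.766, 0.642, 0.018, 0.022]
force: [0.3, 0.7, -3.3]
finger_gap: 0.263
```

```bash
python3 -c "
from h import *
show();im,d,pose=snap('wrist','w37');tw,th=barfit('w37')
snap('side','s37')
a=cv2.imread('pics/s37.png');cv2.imwrite('pics/s37c.png',cv2.resize(a[160:260,280:380],None,fx=6,fy=6,interpolation=cv2.INTER_CUBIC))"
```

```text
t 29.8 p [ 0.4409 -0.1707  0.186 ] yaw_y -10.13 F [ 0.3  0.7 -3.3] gap 0.263 q [-0.62  0.51  1.95  0.04  0.63 -0.47]
theta 0.436 edge v 218 x0 0.022 tip tool [0.2172 0.     0.1856] tip underside world [0.4893 0.0412 0.0006]
```

{"name": "apply_moves", "arguments": {"increments": [[[-0.002, 0, 0.005, 0], [-0.002, 0, 0.005, 0], [-0.002, 0, 0.005, 0], [0, 0, 0, 0]]], "newtons": 30}}

```text
t: 30.3
tcp_pos: [0.4411, -0.1784, 0.1704]
tool_rot: [0.767, 0.642, 0.018, 0.022]
force: [0.0, -0.0, -2.2]
finger_gap: 0.265
```

```bash
python3 -c "
from h import *
show();im,d,pose=snap('wrist','w38');tw,th=barfit('w38')"
```

```text
t 30.3 p [ 0.4411 -0.1784  0.1704] yaw_y -10.14 F [ 0.  -0.  -2.2] gap 0.265 q [-0.63  0.55  1.95  0.04  0.59 -0.49]
theta 0.352 edge v 217 x0 0.0233 tip tool [0.2263 0.     0.1667] tip underside world [0.4903 0.0424 0.0036]
```

{"name": "apply_moves", "arguments": {"increments": [[[-0.002, 0, 0.005, 0], [-0.002, 0, 0.005, 0], [-0.002, 0, 0.005, 0], [-0.001, 0, 0.005, 0]]]}}

```text
t: 30.75
tcp_pos: [0.4411, -0.1857, 0.1514]
tool_rot: [0.767, 0.641, 0.018, 0.023]
force: [-3.6, -1.8, 11.3]
finger_gap: 0.262
```

```bash
python3 -c "
from h import *
show();im,d,pose=snap('wrist','w39');tw,th=barfit('w39')"
```

```text
t 30.75 p [ 0.4411 -0.1857  0.1514] yaw_y -10.15 F [-3.6 -1.8 11.3] gap 0.262 q [-0.64  0.59  1.96  0.05  0.54 -0.51]
theta 0.238 edge v 218 x0 0.0242 tip tool [0.2356 0.     0.1399] tip underside world [0.4906 0.0446 0.0115]
```

{"name": "apply_moves", "arguments": {"increments": [[[-0.001, 0, 0.006, 0], [-0.001, 0, 0.006, 0], [-0.001, 0, 0.006, 0], [-0.001, 0, 0.006, 0]]]}}

```text
t: 31.2
tcp_pos: [0.441, -0.1919, 0.1308]
tool_rot: [0.767, 0.641, 0.018, 0.025]
force: [-7.7, -4.9, 13.8]
finger_gap: 0.265
```

```bash
python3 -c "
from h import *
show();im,d,pose=snap('wrist','w40');tw,th=barfit('w40')"
```

```text
t 31.2 p [ 0.441  -0.1919  0.1308] yaw_y -10.15 F [-7.7 -4.9 13.8] gap 0.265 q [-0.65  0.63  1.96  0.05  0.49 -0.52]
theta 0.11 edge v 217 x0 0.0261 tip tool [0.2437 0.     0.1088] tip underside world [0.4904 0.0463 0.0211]
```

{"name": "apply_moves", "arguments": {"increments": [[[-0.001, -0.001, 0.006, 0], [-0.001, -0.001, 0.006, 0], [0, 0, 0.005, 0]]]}}

```text
t: 31.55
tcp_pos: [0.4397, -0.1955, 0.1162]
tool_rot: [0.767, 0.641, 0.018, 0.027]
force: [-4.9, -1.6, 14.0]
finger_gap: 0.265
```

```bash
python3 -c "
from h import *
show();im,d,pose=snap('wrist','w41');tw,th=barfit('w41')"
```

```text
t 31.55 p [ 0.4397 -0.1955  0.1162] yaw_y -10.18 F [-4.9 -1.6 14. ] gap 0.265 q [-0.66  0.66  1.97  0.06  0.45 -0.53]
theta 0.025 edge v 213 x0 0.0289 tip tool [0.2486 0.     0.0874] tip underside world [0.4892 0.0475 0.0273]
```

{"name": "apply_moves", "arguments": {"increments": [[[0, 0, 0.005, 0], [0, 0, 0.005, 0], [0, 0, 0.004, 0]]]}}

```text
t: 31.9
tcp_pos: [0.4394, -0.1968, 0.1116]
tool_rot: [0.766, 0.642, 0.018, 0.03]
force: [-9.0, 6.0, 49.9]
finger_gap: 0.261
```

```bash
python3 -c "
from h import *
show();im,d,pose=snap('wrist','w42');tw,th=barfit('w42');snap('side','s42');show()"
```

```text
t 31.9 p [ 0.4394 -0.1968  0.1116] yaw_y -9.97 F [-9.   6.  49.9] gap 0.261 q [-0.66  0.67  1.97  0.05  0.43 -0.54]
theta 0.001 edge v 212 x0 0.0299 tip tool [0.2499 0.     0.0807] tip underside world [0.4881 0.0474 0.0284]
t 32.0 p [ 0.4394 -0.1967  0.1118] yaw_y -9.95 F [-9.6  3.2 46. ] gap 0.263 q [-0.66  0.67  1.97  0.05  0.43 -0.54]
```

{"name": "apply_moves", "arguments": {"increments": [[[0, 0, -0.004, 0], [0, 0, -0.003, 0], [0.001, 0, -0.005, 0], [0.001, 0, -0.006, 0], [0.001, 0, -0.006, 0]]]}}

```text
t: 32.5
tcp_pos: [0.4384, -0.1937, 0.1379]
tool_rot: [0.765, 0.643, 0.018, 0.032]
force: [0.7, -0.6, -3.8]
finger_gap: 0.262
```

```bash
python3 -c "
from h import *
from fit import world,P
show();im,d,pose=snap('wrist','w43');tw,th=barfit('w43');snap('side','s43')
d,_=load('s43');d0=load('s18')[0]
# bed heights near right edge via side depth before/after
for x,y in [(-.03,-.11),(-.05,-.09),(0.0,-.12),(-.06,-.12)]:
    for nm,D,t in (('before',d0,1),('after',d,0)):
        X=world([*P[:4],.055],(x,y,.055),t);u,v=w2pix('side',X);u,v=int(round(u)),int(round(v))
        print((x,y),nm,pix2w('side',u,v,d=np.median(D[v-1:v+2,u-1:u+2])).round(4))
a=cv2.imread('pics/s43.png');cv2.imwrite('pics/s43c.png',cv2.resize(a[160:330,280:380],None,fx=5,fy=3.5,interpolation=cv2.INTER_CUBIC))"
```

```text
t 32.5 p [ 0.4384 -0.1937  0.1379] yaw_y -9.91 F [ 0.7 -0.6 -3.8] gap 0.262 q [-0.66  0.62  1.97  0.05  0.49 -0.53]
theta 0.114 edge v 210 x0 0.0294 tip tool [0.2469 0.     0.1095] tip underside world [0.4886 0.0467 0.0255]
(-0.03, -0.11) before [0.4944 0.0784 0.0477]
(-0.03, -0.11) after [0.4912 0.0784 0.0541]
(-0.05, -0.09) before [0.4764 0.1009 0.0473]
(-0.05, -0.09) after [0.4769 0.1014 0.0566]
(0.0, -0.12) before [0.5206 0.0605 0.0467]
(0.0, -0.12) after [0.5208 0.0608 0.0551]
(-0.06, -0.12) before [0.4623 0.0736 0.0453]
(-0.06, -0.12) after [0.463  0.0743 0.055 ]
```

```bash
python3 -c "
from h import *
from fit import world,P
d=load('s43')[0];d0=load('s18')[0]
for y in (-.12,-.095,-.08,0.0,.068,.13):
  r=[]
  for D in(d0,d):
    zs=[]
    for x in np.arange(-.068,-.056,.002) if y>-.08 else np.arange(-.06,0.0,.006):
        X=world(P,(x,y,.056),0);u,v=w2pix('side',X);u,v=int(round(u)),int(round(v))
        zs.append(pix2w('side',u,v,d=D[v,u])[2])
    r.append(np.median(zs).round(4))
  print(y,r)"
```

```text
-0.12 [np.float64(0.0448), np.float64(0.0566)]
-0.095 [np.float64(0.0473), np.float64(0.0548)]
-0.08 [np.float64(0.0451), np.float64(0.0574)]
0.0 [np.float64(0.0545), np.float64(0.0553)]
0.068 [np.float64(0.0533), np.float64(0.0565)]
0.13 [np.float64(0.0587), np.float64(0.0547)]
```

{"name": "apply_moves", "arguments": {"increments": [[[-0.012, 0, -0.001, 0], [-0.018, 0, -0.002, 0], [-0.02, 0, -0.008, 0], [-0.02, 0, -0.03, 0], [-0.02, 0, -0.03, 0]]], "newtons": 60}}

```text
t: 33.1
tcp_pos: [0.4155, -0.2822, 0.2068]
tool_rot: [0.764, 0.645, 0.017, 0.026]
force: [0.7, -0.3, -3.8]
finger_gap: 0.266
```

```bash
python3 -c "
from h import *
show();snap('side','s44')
plan([[.405,-.45,.24]],yaw=3)
a=cv2.imread('pics/s44.png');cv2.imwrite('pics/s44c.png',cv2.resize(a[60:330,230:400],None,fx=3.5,fy=2.2,interpolation=cv2.INTER_CUBIC))"
```

```text
t 33.1 p [ 0.4155 -0.2822  0.2068] yaw_y -9.66 F [ 0.7 -0.3 -3.8] gap 0.266 q [-0.83  0.5   1.86  0.05  0.73 -0.7 ]
[[[-0.041,0.004,-0.007,-3.2],[-0.041,0.001,-0.007,-3.2],[-0.04,-0.001,-0.007,-3.1],[-0.041,-0.002,-0.008,-3.2]]]
```

Bed is level and the bar is clear. Moving to the tray.

{"name": "apply_moves", "arguments": {"increments": [[[-0.041, 0.004, -0.005, -3.2], [-0.041, 0.001, -0.005, -3.2], [-0.04, -0.001, -0.005, -3.2], [-0.04, -0.002, 0, -3.2], [0, 0, 0, 0]]]}}

```text
t: 33.65
tcp_pos: [0.4014, -0.4599, 0.2316]
tool_rot: [0.685, 0.728, 0.011, 0.037]
force: [0.5, 0.1, -2.6]
finger_gap: 0.262
```

```bash
python3 -c "
from h import *
show();snap('wrist','w45');barfit('w45');snap('top','t45')
a=cv2.imread('pics/t45.png');cv2.imwrite('pics/t45c.png',cv2.resize(a[200:300,330:500],None,fx=4.5,fy=4.5,interpolation=cv2.INTER_CUBIC))"
```

```text
t 33.65 p [ 0.4014 -0.4599  0.2316] yaw_y 3.58 F [ 0.5  0.1 -2.6] gap 0.262 q [-1.05  0.58  1.58  0.05  0.92 -1.15]
theta 0.116 edge v 210 x0 0.0295 tip tool [0.2468 0.     0.11  ] tip underside world [ 0.3944 -0.2176  0.1124]
```

```bash
python3 -c "
from h import *
d,pose=load('w45');R=Rn.from_quat(pose[1]).as_matrix();print(R.round(3))
a=pix2w('wrist',243,258,z=.013,pose=pose);b=pix2w('wrist',368,260,z=.013,pose=pose);c=pix2w('wrist',226,0,z=.013,pose=pose);e=pix2w('wrist',378,0,z=.013,pose=pose)
print(a,b,c,e);v=c-a;print(np.degrees(np.arctan2(v[1],v[0])),np.linalg.norm(a-b))
v=e-b;print(np.degrees(np.arctan2(v[1],v[0])))
ctr=(a+b)/2;al=np.radians(92.9);dr=np.array([np.cos(al),np.sin(al),0]);C=ctr+dr*.161;print('tray centre',C,'grip',C-dr*.10)"
```

```text
[[-0.06   0.996  0.07 ]
 [ 0.997  0.062 -0.035]
 [-0.039  0.068 -0.997]]
[ 0.35393666 -0.54240867  0.013     ] [ 0.47377482 -0.54173841  0.013     ] [ 0.34360663 -0.32967733  0.013     ] [ 0.45495755 -0.32127456  0.013     ]
92.78004443687279 0.11984003261260431
94.878546709029
tray centre [ 0.40571027 -0.38127972  0.013     ] grip [ 0.41076957 -0.48115166  0.013     ]
```

{"name": "apply_moves", "arguments": {"increments": [[[-0.005, -0.003, 0.035, 0.6], [-0.005, -0.002, 0.035, 0], [-0.004, -0.002, 0.025, 0], [0, 0, 0.005, 0], [0, 0, 0, 0]]], "newtons": 30}}

```text
t: 34.25
tcp_pos: [0.4014, -0.468, 0.1273]
tool_rot: [0.688, 0.725, 0.014, 0.033]
force: [-0.3, -2.3, -3.2]
finger_gap: 0.26
```

```bash
python3 -c "
from h import *
show();snap('wrist','w46');barfit('w46')"
```

```text
t 34.25 p [ 0.4014 -0.468   0.1273] yaw_y 3.05 F [-0.3 -2.3 -3.2] gap 0.26 q [-1.06  0.74  1.62  0.07  0.73 -1.16]
theta 0.118 edge v 210 x0 0.0294 tip tool [0.2467 0.     0.1104] tip underside world [ 0.3961 -0.2245  0.0101]
```

{"name": "apply_moves", "arguments": {"increments": [[[-0.006, 0.002, -0.006, 0], [-0.006, 0.002, 0, 0], [0, 0, 0.008, 0], [0, 0, 0.005, 0], [0, 0, 0, 0]]]}}

```text
t: 34.8
tcp_pos: [0.4081, -0.4794, 0.1258]
tool_rot: [0.688, 0.725, 0.014, 0.034]
force: [0.4, -0.4, -4.0]
finger_gap: 0.26
```

```bash
python3 -c "
from h import *
show();snap('wrist','w47');barfit('w47');snap('side','s47')
a=cv2.imread('pics/s47.png');cv2.imwrite('pics/s47c.png',cv2.resize(a[80:190,280:380],None,fx=6,fy=5,interpolation=cv2.INTER_CUBIC))"
```

```text
t 34.8 p [ 0.4081 -0.4794  0.1258] yaw_y 3.1 F [ 0.4 -0.4 -4. ] gap 0.26 q [-1.06  0.75  1.58  0.07  0.75 -1.16]
theta 0.105 edge v 210 x0 0.0297 tip tool [0.2474 0.     0.1074] tip underside world [ 0.4026 -0.2352  0.0113]
```

{"name": "apply_moves", "arguments": {"increments": [[[0.001, 0, 0.01, 0], [0.001, 0, 0.01, 0], [0.001, 0, 0.008, 0], [0, 0, 0.006, 0], [0, 0, 0.003, 0]]]}}

```text
t: 35.4
tcp_pos: [0.4108, -0.478, 0.0865]
tool_rot: [0.688, 0.725, 0.014, 0.035]
force: [-0.0, -2.1, -0.1]
finger_gap: 0.264
```

```bash
python3 -c "
from h import *
show();snap('wrist','w48');barfit('w48')"
```

```text
t 35.4 p [ 0.4108 -0.478   0.0865] yaw_y 3.05 F [-0.  -2.1 -0.1] gap 0.264 q [-1.06  0.82  1.59  0.08  0.68 -1.17]
theta -0.022 edge v 212 x0 0.0301 tip tool [0.2503 0.     0.0757] tip underside world [ 0.4033 -0.2302  0.0033]
```

Tip is inside, bar nearly flat. Release gently and rise.

{"name": "apply_moves", "arguments": {"increments": [[[0, 0, 0.002, 0], [0, 0, 0, 0], [0, 0, -0.005, 0], [0, 0, -0.04, 0], [0, 0, -0.045, 0]]], "fingers": 0.5}}

```text
t: 35.95
tcp_pos: [0.4031, -0.4723, 0.1705]
tool_rot: [0.688, 0.725, 0.017, 0.028]
force: [0.4, -1.3, -0.2]
finger_gap: 0.498
```

{"name": "apply_moves", "arguments": {"increments": [[[0.02, 0, -0.04, 0], [0.04, 0, 0, 0], [0, 0, 0, 0]]]}}

```text
t: 36.25
tcp_pos: [0.3984, -0.4129, 0.2192]
tool_rot: [0.688, 0.724, 0.015, 0.035]
force: [0.4, -0.4, -0.9]
finger_gap: 0.501
```

```bash
python3 -c "
from h import *
show();snap('wrist','w49');snap('side','s49');s,p,R,y=st();print(R.round(3))
plan([[.5,-.1,.27],[.545,.03,.27]],yaw=[40,75])
a=cv2.imread('pics/s49.png');cv2.imwrite('pics/s49c.png',cv2.resize(a[80:190,280:380],None,fx=6,fy=5,interpolation=cv2.INTER_CUBIC))"
```

```text
t 36.25 p [ 0.3984 -0.4129  0.2192] yaw_y 2.97 F [ 0.4 -0.4 -0.9] gap 0.501 q [-1.02  0.55  1.68  0.06  0.85 -1.11]
[[-0.048  0.996  0.076]
 [ 0.998  0.051 -0.036]
 [-0.04   0.074 -0.996]]
[[[0.039,0.014,-0.006,-4.6],[0.038,0.018,-0.006,-4.6],[0.036,0.021,-0.006,-4.6],[0.035,0.023,-0.006,-4.7],[0.032,0.026,-0.007,-4.6]]]
[[[0.03,0.029,-0.006,-4.7],[0.028,0.031,-0.007,-4.6],[0.026,0.033,-0.006,-4.7],[0.014,0.024,-0.0,-7.0],[0.011,0.025,-0.0,-7.0]]]
[[[0.008,0.026,-0.0,-7.0],[0.005,0.027,-0.0,-7.0],[0.001,0.028,-0.0,-7.0]]]
```

```bash
python3 -c "
from h import *
d=np.load('pics/top0.npy')
for u,v in [(232,150),(232,120),(228,152),(200,150),(240,148),(165,145),(360,155),(440,150),(400,140)]:
  print(u,v,pix2w('top',u,v,d=d[v,u]).round(3))
d,pose=load('w24');
for u,v in [(510,350),(600,380),(560,370)]: print(pix2w('wrist',u,v,d=d[v,u],pose=pose).round(3))
"
```

```text
232 150 [0.675 0.149 0.025]
232 120 [0.761 0.151 0.026]
228 152 [0.669 0.159 0.03 ]
200 150 [0.668 0.231 0.053]
240 148 [ 0.687  0.131 -0.004]
165 145 [ 0.692  0.347 -0.003]
360 155 [ 0.674 -0.216 -0.006]
440 150 [ 0.675 -0.421  0.081]
400 140 [ 0.689 -0.302  0.134]
[0.471 0.017 0.176]
[0.667 0.173 0.032]
[0.67  0.152 0.015]
```

```bash
python3 -c "
from h import *
plan([[.52,-.02,.27]],yaw=[130])"
```

```text
[[[0.024,0.009,-0.003,-7.9],[0.023,0.012,-0.003,-7.9],[0.021,0.015,-0.003,-7.9],[0.019,0.018,-0.003,-8.0],[0.016,0.02,-0.003,-7.9]]]
[[[0.013,0.022,-0.003,-8.0],[0.01,0.024,-0.003,-7.9],[0.007,0.025,-0.003,-8.0],[0.003,0.026,-0.003,-7.9],[-0.0,0.026,-0.003,-8.0]]]
[[[-0.004,0.026,-0.003,-7.9],[-0.008,0.025,-0.003,-8.0],[-0.011,0.024,-0.004,-7.9],[-0.014,0.022,-0.003,-8.0],[-0.017,0.02,-0.004,-7.9]]]
[[[-0.02,0.017,-0.003,-8.0]]]
```

{"name": "apply_moves", "arguments": {"increments": [[[0.024, 0.009, -0.003, -8], [0.023, 0.012, -0.003, -8], [0.021, 0.015, -0.003, -8], [0.019, 0.018, -0.003, -8], [0.016, 0.02, -0.003, -8]]], "fingers": 0.75}}

```text
t: 36.85
tcp_pos: [0.4379, -0.2998, 0.2332]
tool_rot: [0.391, 0.919, -0.005, 0.045]
force: [0.3, 0.3, 0.1]
finger_gap: 0.749
```

{"name": "apply_moves", "arguments": {"increments": [[[0.013, 0.022, -0.003, -8], [0.01, 0.024, -0.003, -8], [0.007, 0.025, -0.003, -8], [0.003, 0.026, -0.003, -8], [0, 0.026, -0.003, -8]]]}}

```text
t: 37.35
tcp_pos: [0.473, -0.174, 0.2446]
tool_rot: [0.04, 0.998, -0.022, 0.042]
force: [-0.8, -1.1, -0.2]
finger_gap: 0.753
```

{"name": "apply_moves", "arguments": {"increments": [[[-0.004, 0.026, -0.003, -8], [-0.008, 0.025, -0.003, -8], [-0.011, 0.024, -0.003, -8], [-0.014, 0.022, -0.003, -8], [-0.017, 0.02, -0.003, -8]]]}}

```text
t: 37.85
tcp_pos: [0.5061, -0.0444, 0.2555]
tool_rot: [-0.316, 0.947, -0.037, 0.033]
force: [1.2, -0.5, -0.6]
finger_gap: 0.746
```

{"name": "apply_moves", "arguments": {"increments": [[[0, 0, 0, 0], [0, 0, 0, 0]]]}}

```text
t: 38.05
tcp_pos: [0.5078, -0.0429, 0.2555]
tool_rot: [-0.318, 0.947, -0.037, 0.033]
force: [-0.0, 0.2, -0.3]
finger_gap: 0.747
```

```bash
python3 -c "
from h import *
show();snap('wrist','w50');s,p,R,y=st();print(R.round(3))"
```

```text
t 38.05 p [ 0.5078 -0.0429  0.2555] yaw_y 127.02 F [-0.   0.2 -0.3] gap 0.747 q [-0.29  0.42  1.82 -0.03  0.8  -2.49]
[[-0.796 -0.599  0.086]
 [-0.604  0.796 -0.049]
 [-0.039 -0.091 -0.995]]
```

{"name": "apply_moves", "arguments": {"increments": [[[0.036, 0.027, 0, 0], [0.036, 0.027, 0, 0], [0, 0, 0, 0], [0, 0, 0, 0]]]}}

```text
t: 38.5
tcp_pos: [0.4169, -0.0481, 0.2467]
tool_rot: [-0.312, 0.949, -0.038, 0.034]
force: [0.3, -1.1, -0.1]
finger_gap: 0.752
```

```bash
python3 -c "
from h import *
show();s,p,R,y=st();print(R[:,2].round(4),s['q'][[1,2,4]].sum())"
```

```text
t 38.5 p [ 0.4169 -0.0481  0.2467] yaw_y 126.35 F [ 0.3 -1.1 -0.1] gap 0.752 q [-0.37  0.33  2.04 -0.02  0.67 -2.56]
[ 0.0878 -0.0511 -0.9948] 3.0411154798010642
```

{"name": "apply_moves", "arguments": {"increments": [[[-0.009, -0.007, 0, 0], [-0.009, -0.007, 0, 0], [-0.009, -0.007, 0, 0], [-0.009, -0.007, 0, 0], [-0.009, -0.007, 0, 0]]]}}

```text
t: 39.0
tcp_pos: [0.4843, -0.0531, 0.2534]
tool_rot: [-0.31, 0.949, -0.041, 0.037]
force: [-0.1, -0.3, 0.3]
finger_gap: 0.751
```

```bash
python3 -c "
from h import *
show();s,p,R,y=st();print(R[:,2].round(4),s['q'][[1,2,4]].sum())"
```

```text
t 39.0 p [ 0.4843 -0.0531  0.2534] yaw_y 126.03 F [-0.1 -0.3  0.3] gap 0.751 q [-0.33  0.4   1.88 -0.03  0.76 -2.51]
[ 0.0959 -0.0543 -0.9939] 3.0333210101541175
```

{"name": "apply_moves", "arguments": {"increments": [[[0, 0, 0.02, 0], [0, 0, 0.02, 0], [0, 0, 0.02, 0], [0, 0, 0, 0]]]}}

```text
t: 39.4
tcp_pos: [0.5052, -0.0593, 0.1941]
tool_rot: [-0.31, 0.948, -0.046, 0.045]
force: [-0.8, 0.5, -0.0]
finger_gap: 0.751
```

```bash
python3 -c "
from h import *
show();s,p,R,y=st();print(R[:,2].round(4),s['q'][[1,2,4]].sum())"
```

```text
t 39.4 p [ 0.5052 -0.0593  0.1941] yaw_y 126.04 F [-0.8  0.5 -0. ] gap 0.751 q [-0.33  0.52  1.89 -0.04  0.6  -2.5 ]
[ 0.114  -0.0598 -0.9917] 3.014285637886201
```

{"name": "apply_moves", "arguments": {"increments": [[[0, 0, -0.05, 0], [0, 0, -0.05, 0], [0, 0, 0, 0], [0, 0, 0, 0]]]}}

```text
t: 39.8
tcp_pos: [0.5004, -0.0542, 0.2948]
tool_rot: [-0.311, 0.948, -0.045, 0.044]
force: [-0.8, 0.7, -0.3]
finger_gap: 0.747
```

```bash
python3 -c "
from h import *
show();s,p,R,y=st();print(R[:,2].round(4),s['q'][[1,2,4]].sum())"
```

```text
t 39.8 p [ 0.5004 -0.0542  0.2948] yaw_y 126.08 F [-0.8  0.7 -0.3] gap 0.747 q [-0.32  0.35  1.81 -0.03  0.87 -2.51]
[ 0.1117 -0.0586 -0.992 ] 3.016915391066642
```

{"name": "apply_moves", "arguments": {"increments": [[[0, 0, 0, 8], [0, 0, 0, 8], [0, 0, 0, 8], [0, 0, 0, 8], [0, 0, 0, 0]]]}}

```text
t: 40.3
tcp_pos: [0.5027, -0.0542, 0.2941]
tool_rot: [-0.027, 0.998, -0.031, 0.056]
force: [-0.2, 0.4, 0.6]
finger_gap: 0.75
```

```bash
python3 -c "
from h import *
show();s,p,R,y=st();print(R[:,2].round(4),s['q'][[1,2,4]].sum())"
```

```text
t 40.3 p [ 0.5027 -0.0542  0.2941] yaw_y 92.85 F [-0.2  0.4  0.6] gap 0.75 q [-0.32  0.35  1.8  -0.03  0.86 -1.93]
[ 0.1127 -0.0587 -0.9919] 3.015947705490282
```

{"name": "apply_moves", "arguments": {"increments": [[[0, 0, 0.05, 0], [0, 0, 0.05, 0], [0, 0, 0, 0], [0, 0, 0, 0]]]}}

```text
t: 40.7
tcp_pos: [0.5175, -0.0609, 0.1927]
tool_rot: [-0.032, 0.997, -0.032, 0.057]
force: [1.4, -0.6, 1.2]
finger_gap: 0.753
```

```bash
python3 -c "
from h import *
show();s,p,R,y=st();print(R[:,2].round(4),s['q'][[1,2,4]].sum())"
```

```text
t 40.7 p [ 0.5175 -0.0609  0.1927] yaw_y 93.49 F [ 1.4 -0.6  1.2] gap 0.753 q [-0.32  0.53  1.86 -0.03  0.62 -1.93]
[ 0.1153 -0.0594 -0.9916] 3.0132978205778986
```

{"name": "apply_moves", "arguments": {"increments": [[[0, 0, -0.02, 0], [0, 0, -0.02, 0], [0, 0, -0.02, 0], [0, 0, -0.02, 0], [0, 0, -0.02, 0]]]}}

```text
t: 41.2
tcp_pos: [0.5052, -0.0542, 0.3053]
tool_rot: [-0.036, 0.997, -0.034, 0.061]
force: [0.3, 0.0, -0.5]
finger_gap: 0.749
```

```bash
python3 -c "
from h import *
show();s,p,R,y=st();print(R[:,2].round(4),s['q'][[1,2,4]].sum())"
```

```text
t 41.2 p [ 0.5052 -0.0542  0.3053] yaw_y 93.88 F [ 0.3  0.  -0.5] gap 0.749 q [-0.32  0.33  1.79 -0.03  0.88 -1.95]
[ 0.1249 -0.0624 -0.9902] 3.0031781937621465
```

{"name": "apply_moves", "arguments": {"increments": [[[0, 0, 0.002, 0], [0, 0, -0.002, 0], [0, 0, 0.002, 0], [0, 0, -0.002, 0], [0, 0, 0, 0]]]}}

```text
t: 41.7
tcp_pos: [0.5054, -0.0538, 0.3147]
tool_rot: [-0.038, 0.996, -0.036, 0.069]
force: [0.1, 0.3, 1.0]
finger_gap: 0.751
```

```bash
python3 -c "
from h import *
show();s,p,R,y=st();print(R[:,2].round(4),s['q'][[1,2,4]].sum())"
```

```text
t 41.7 p [ 0.5054 -0.0538  0.3147] yaw_y 94.03 F [0.1 0.3 1. ] gap 0.751 q [-0.32  0.32  1.79 -0.03  0.88 -1.95]
[ 0.1408 -0.0675 -0.9877] 2.9863131726323466
```

{"name": "apply_moves", "arguments": {"increments": [[[0, 0.02, 0, 0], [0, 0.02, 0, 0], [0, 0.02, 0, 0], [0, 0.02, 0, 0], [0, 0, 0, 0]]]}}

```text
t: 42.2
tcp_pos: [0.4991, 0.0272, 0.3042]
tool_rot: [-0.036, 0.997, -0.036, 0.065]
force: [-0.4, -0.7, -0.9]
finger_gap: 0.754
```

```bash
python3 -c "
from h import *
show();s,p,R,y=st();print(R[:,2].round(4),s['q'][[1,2,4]].sum())"
```

```text
t 42.2 p [0.4991 0.0272 0.3042] yaw_y 93.9 F [-0.4 -0.7 -0.9] gap 0.754 q [-0.15  0.32  1.81 -0.06  0.87 -1.76]
[ 0.1322 -0.0665 -0.989 ] 3.001262125893992
```

{"name": "apply_moves", "arguments": {"increments": [[[0.02, 0, 0, 0], [0.02, 0, 0, 0], [0.02, 0, 0, 0], [0.02, 0, 0, 0], [0, 0, 0, 0]]]}}

```text
t: 42.7
tcp_pos: [0.4182, 0.0191, 0.291]
tool_rot: [-0.038, 0.997, -0.036, 0.062]
force: [0.2, -0.9, -0.3]
finger_gap: 0.749
```

```bash
python3 -c "
from h import *
show();s,p,R,y=st();print(R[:,2].round(4),s['q'][[1,2,4]].sum())"
```

```text
t 42.7 p [0.4182 0.0191 0.291 ] yaw_y 94.07 F [ 0.2 -0.9 -0.3] gap 0.749 q [-0.2   0.24  2.   -0.06  0.76 -1.81]
[ 0.1273 -0.0671 -0.9896] 3.003837690674774
```

{"name": "apply_moves", "arguments": {"increments": [[[-0.045, 0, 0, 0], [-0.045, 0, 0, 0], [0, 0, 0, 0], [0, 0, 0, 0]]]}}

```text
t: 43.1
tcp_pos: [0.511, 0.0246, 0.3005]
tool_rot: [-0.036, 0.997, -0.036, 0.061]
force: [-0.7, 0.0, -1.3]
finger_gap: 0.75
```

```bash
python3 -c "
from h import *
show();s,p,R,y=st();print(R[:,2].round(4),s['q'][[1,2,4]].sum())"
```

```text
t 43.1 p [0.511  0.0246 0.3005] yaw_y 93.93 F [-0.7  0.  -1.3] gap 0.75 q [-0.15  0.35  1.78 -0.06  0.88 -1.76]
[ 0.1246 -0.0675 -0.9899] 3.008737871293579
```

{"name": "apply_moves", "arguments": {"increments": [[[0, -0.045, 0, 0], [0, -0.045, 0, 0], [0, 0, 0, 0], [0, 0, 0, 0]]]}}

```text
t: 43.5
tcp_pos: [0.517, -0.0674, 0.3062]
tool_rot: [-0.038, 0.997, -0.036, 0.06]
force: [-0.1, -0.1, 0.1]
finger_gap: 0.749
```

```bash
python3 -c "
from h import *
show();s,p,R,y=st();print(R[:,2].round(4),s['q'][[1,2,4]].sum())"
```

```text
t 43.5 p [ 0.517  -0.0674  0.3062] yaw_y 94.07 F [-0.1 -0.1  0.1] gap 0.749 q [-0.33  0.35  1.76 -0.03  0.9  -1.96]
[ 0.1229 -0.0667 -0.9902] 3.003366077492815
```

{"name": "apply_moves", "arguments": {"increments": [[[0, 0.02, 0, 0], [0, 0.02, 0, 0], [0, 0.02, 0, 0], [0, 0.02, 0, 0], [0, 0, 0, 0]]]}}

```text
t: 44.0
tcp_pos: [0.5076, 0.0171, 0.2986]
tool_rot: [-0.038, 0.997, -0.035, 0.058]
force: [0.3, -0.5, 0.1]
finger_gap: 0.75
```

```bash
python3 -c "
from h import *
show();s,p,R,y=st();print(R[:,2].round(4),s['q'][[1,2,4]].sum())"
```

```text
t 44.0 p [0.5076 0.0171 0.2986] yaw_y 94.07 F [ 0.3 -0.5  0.1] gap 0.75 q [-0.17  0.35  1.79 -0.06  0.88 -1.78]
[ 0.1183 -0.0653 -0.9908] 3.01447244791541
```

{"name": "apply_moves", "arguments": {"increments": [[[0.03, 0, 0, 0], [0.03, 0, 0, 0], [0.03, 0, 0, 0], [0, 0, 0.001, 0], [0, 0, -0.001, 0]]]}}

```text
t: 44.5
tcp_pos: [0.4142, 0.0117, 0.2876]
tool_rot: [-0.041, 0.997, -0.035, 0.058]
force: [0.4, -0.3, 0.7]
finger_gap: 0.748
```

```bash
python3 -c "
from h import *
show();s,p,R,y=st();print(R[:,2].round(4),s['q'][[1,2,4]].sum())"
```

```text
t 44.5 p [0.4142 0.0117 0.2876] yaw_y 94.49 F [ 0.4 -0.3  0.7] gap 0.748 q [-0.22  0.24  2.01 -0.06  0.76 -1.84]
[ 0.1186 -0.0657 -0.9908] 3.0117768692866402
```

{"name": "apply_moves", "arguments": {"increments": [[[-0.045, 0, 0, 0], [-0.045, 0, 0, 0], [0, 0, 0, 0], [0, 0, 0, 0], [0, 0, 0, 0]]]}}

```text
t: 45.0
tcp_pos: [0.5051, 0.0203, 0.2968]
tool_rot: [-0.042, 0.997, -0.035, 0.056]
force: [1.2, -0.5, -0.2]
finger_gap: 0.747
```

```bash
python3 -c "
from h import *
show();s,p,R,y=st();print(R[:,2].round(4),s['q'][[1,2,4]].sum())"
```

```text
t 45.0 p [0.5051 0.0203 0.2968] yaw_y 94.56 F [ 1.2 -0.5 -0.2] gap 0.747 q [-0.16  0.35  1.8  -0.06  0.87 -1.78]
[ 0.1151 -0.0654 -0.9912] 3.0179354269934384
```

{"name": "apply_moves", "arguments": {"increments": [[[0, 0, 0.025, 0], [0, 0, 0.025, 0], [0, 0, 0.025, 0], [0, 0, -0.001, 0], [0, 0, 0.001, 0]]]}}

```text
t: 45.5
tcp_pos: [0.5111, 0.0151, 0.2221]
tool_rot: [-0.042, 0.997, -0.035, 0.056]
force: [0.6, -0.3, 0.5]
finger_gap: 0.747
```

```bash
python3 -c "
from h import *
show();s,p,R,y=st();print(R[:,2].round(4),s['q'][[1,2,4]].sum())"
```

```text
t 45.5 p [0.5111 0.0151 0.2221] yaw_y 94.55 F [ 0.6 -0.3  0.5] gap 0.747 q [-0.17  0.47  1.86 -0.07  0.68 -1.77]
[ 0.1151 -0.0657 -0.9912] 3.0178429868472083
```

{"name": "apply_moves", "arguments": {"increments": [[[0, 0, -0.045, 0], [0, 0, -0.03, 0], [0, 0, 0, 0], [0, 0, 0, 0], [0, 0, 0, 0]]]}}

```text
t: 46.0
tcp_pos: [0.5008, 0.0202, 0.2997]
tool_rot: [-0.042, 0.997, -0.035, 0.055]
force: [-1.0, -0.6, 0.1]
finger_gap: 0.748
```

```bash
python3 -c "
from h import *
show();s,p,R,y=st();print(R[:,2].round(4),s['q'][[1,2,4]].sum())"
```

```text
t 46.0 p [0.5008 0.0202 0.2997] yaw_y 94.54 F [-1.  -0.6  0.1] gap 0.748 q [-0.16  0.34  1.8  -0.06  0.88 -1.78]
[ 0.1126 -0.0653 -0.9915] 3.020350824263402
```

{"name": "apply_moves", "arguments": {"increments": [[[0.02, 0, 0, 0], [0.02, 0, 0, 0], [0.02, 0, 0, 0], [0.02, 0, 0, 0]]]}}

```text
t: 46.4
tcp_pos: [0.4204, 0.0129, 0.289]
tool_rot: [-0.042, 0.997, -0.035, 0.055]
force: [0.1, -0.0, -1.0]
finger_gap: 0.747
```

{"name": "apply_moves", "arguments": {"increments": [[[0, 0, 0.002, 0], [0, 0, -0.002, 0], [0, 0, 0.002, 0]]]}}

```text
t: 46.7
tcp_pos: [0.4185, 0.013, 0.2856]
tool_rot: [-0.041, 0.997, -0.034, 0.052]
force: [-0.4, -0.2, -0.2]
finger_gap: 0.745
```

```bash
python3 -c "
from h import *
show();s,p,R,y=st();print(R[:,2].round(4),s['q'][[1,2,4]].sum())"
```

```text
t 46.7 p [0.4185 0.013  0.2856] yaw_y 94.53 F [-0.4 -0.2 -0.2] gap 0.745 q [-0.22  0.25  2.   -0.06  0.77 -1.83]
[ 0.1074 -0.064  -0.9922] 3.0234170652256838
```

{"name": "apply_moves", "arguments": {"increments": [[[0.002, 0, 0, 0], [-0.002, 0, 0, 0], [0.002, 0, 0, 0], [-0.002, 0, 0, 0], [0.002, 0, 0, 0]]]}}

```text
t: 47.2
tcp_pos: [0.42, 0.0125, 0.2854]
tool_rot: [-0.042, 0.997, -0.035, 0.054]
force: [1.0, 0.1, 0.0]
finger_gap: 0.751
```

```bash
python3 -c "
from h import *
show();s,p,R,y=st();print(R[:,2].round(4),s['q'][[1,2,4]].sum())"
```

```text
t 47.2 p [0.42   0.0125 0.2854] yaw_y 94.56 F [1.  0.1 0. ] gap 0.751 q [-0.22  0.25  2.   -0.06  0.77 -1.83]
[ 0.1106 -0.0645 -0.9918] 3.0201738638211384
```

{"name": "apply_moves", "arguments": {"increments": [[[0, 0, 0, 0], [0, 0, 0, 0], [0, 0, 0, 0], [0, 0, 0, 0], [0, 0, 0, 0]]]}}

```text
t: 47.7
tcp_pos: [0.4196, 0.0125, 0.2854]
tool_rot: [-0.042, 0.997, -0.035, 0.054]
force: [-0.6, 0.7, -0.6]
finger_gap: 0.751
```

```bash
python3 -c "
from h import *
show();s,p,R,y=st();print(R[:,2].round(4),s['q'][[1,2,4]].sum())"
```

```text
t 47.7 p [0.4196 0.0125 0.2854] yaw_y 94.56 F [-0.6  0.7 -0.6] gap 0.751 q [-0.22  0.25  2.   -0.06  0.77 -1.83]
[ 0.1102 -0.0644 -0.9918] 3.020522733092138
```

{"name": "apply_moves", "arguments": {"increments": [[[0, 0, 0.03, 0], [0, 0, 0.03, 0], [0, 0, 0.03, 0]]]}}

```text
t: 48.0
tcp_pos: [0.4338, 0.0061, 0.1982]
tool_rot: [-0.042, 0.997, -0.036, 0.061]
force: [0.6, 0.6, 0.4]
finger_gap: 0.751
```

{"name": "apply_moves", "arguments": {"increments": [[[0, 0, -0.002, 0], [0, 0, 0.002, 0], [0, 0, -0.002, 0]]]}}

```text
t: 48.3
tcp_pos: [0.4325, 0.0062, 0.1983]
tool_rot: [-0.042, 0.997, -0.035, 0.057]
force: [0.3, -0.1, 0.6]
finger_gap: 0.748
```

```bash
python3 -c "
from h import *
show();s,p,R,y=st();print(R[:,2].round(4),s['q'][[1,2,4]].sum())"
```

```text
t 48.3 p [0.4325 0.0062 0.1983] yaw_y 94.54 F [ 0.3 -0.1  0.6] gap 0.748 q [-0.22  0.45  2.07 -0.08  0.5  -1.81]
[ 0.1176 -0.0658 -0.9909] 3.0131672790734982
```

{"name": "apply_moves", "arguments": {"increments": [[[0, 0, -0.045, 0], [0, 0, -0.045, 0], [0, 0, 0, 0], [0, 0, 0, 0]]]}}

```text
t: 48.7
tcp_pos: [0.4225, 0.0125, 0.2933]
tool_rot: [-0.042, 0.997, -0.036, 0.059]
force: [0.1, -0.0, -0.6]
finger_gap: 0.75
```

```bash
python3 -c "
from h import *
show();s,p,R,y=st();print(R[:,2].round(4),s['q'][[1,2,4]].sum())"
```

```text
t 48.7 p [0.4225 0.0125 0.2933] yaw_y 94.57 F [ 0.1 -0.  -0.6] gap 0.75 q [-0.21  0.24  1.99 -0.06  0.78 -1.83]
[ 0.121  -0.0661 -0.9904] 3.0095049557806823
```

```bash
python3 -c "
from h import *
plan([[.50,.07,.26]],yaw=None)"
```

```text
[[[-0.027,0.017,0.011,-0.0],[-0.027,0.017,0.011,-0.0],[-0.028,0.017,0.011,-0.0]]]
```

{"name": "apply_moves", "arguments": {"increments": [[[-0.04, 0.028, 0.015, 0], [-0.04, 0.028, 0.015, 0], [0, 0, 0, 0], [0, 0, 0, 0]]]}}

```text
t: 49.1
tcp_pos: [0.5013, 0.0739, 0.2686]
tool_rot: [-0.041, 0.997, -0.036, 0.06]
force: [-0.1, 0.3, -0.2]
finger_gap: 0.754
```

```bash
python3 -c "
from h import *
show();im,d,pose=snap('wrist','w51');s,p,R,y=st();print(R.round(3))
u=w2pix('wrist',[.5645,.07,.09],pose);print(u)
a=cv2.imread('pics/w51.png');x,y=int(u[0]),int(u[1]);x0=max(0,x-60);y0=max(0,y-50);print(x0,y0);cv2.imwrite('pics/w51c.png',cv2.resize(a[y0:y0+100,x0:x0+120],None,fx=6,fy=6,interpolation=cv2.INTER_CUBIC))"
```

```text
t 49.1 p [0.5013 0.0739 0.2686] yaw_y 94.41 F [-0.1  0.3 -0.2] gap 0.754 q [-0.05  0.39  1.82 -0.09  0.8  -1.64]
[[-0.989 -0.076  0.124]
 [-0.085  0.994 -0.067]
 [-0.118 -0.077 -0.99 ]]
[318.53298776 243.26318057]
258 193
```

```bash
python3 -c "
from h import *
d,pose=load('w51')
C=lambda x,y:(258+(x+.5)/6-.5,193+(y+.5)/6-.5)
for x,y in [(260,290),(460,250),(300,185),(430,185),(470,300),(350,345),(200,60),(600,200)]:
  u,v=C(x,y);ui,vi=int(round(u)),int(round(v));print((x,y),pix2w('wrist',u,v,d=d[vi,ui],pose=pose).round(4))
c=pix2w('wrist',*C(365,275),z=.083,pose=pose);print(c)
st_=pix2w('wrist',*C(352,340),z=.1,pose=pose);print('stud',st_)
R=Rn.from_quat(pose[1]).as_matrix();zt=R[:,2]
n=np.array([(c[0]+st_[0])/2,(c[1]+st_[1])/2,.0]);n[2]=.0615;T=n-zt*.073;print('TCP target for tips at .0615',T)
plan([T+[0,0,.07]],yaw=124.4)
"
```

```text
(260, 290) [0.5687 0.0548 0.0828]
(460, 250) [0.5582 0.0822 0.0836]
(300, 185) [0.5508 0.0593 0.0832]
(430, 185) [0.5491 0.0771 0.0824]
(470, 300) [0.5656 0.0844 0.0844]
(350, 345) [0.5641 0.0686 0.1009]
(200, 60) [0.547  0.0414 0.0554]
(600, 200) [0.563  0.1033 0.0564]
[0.56419317 0.06942477 0.083     ]
stud [0.56394475 0.06876894 0.1       ]
TCP target for tips at .0615 [0.55507369 0.07400974 0.13377689]
[[[-0.013,-0.001,0.016,-7.5],[-0.013,-0.003,0.016,-7.5],[-0.013,-0.004,0.016,-7.5],[-0.012,-0.006,0.017,-7.5]]]
```

```bash
python3 -c "
from h import *
plan([[.5464,.0787,.203]],yaw=124.4)"
```

```text
[[[-0.011,0.0,0.016,-7.5],[-0.011,-0.001,0.017,-7.5],[-0.011,-0.002,0.016,-7.5],[-0.011,-0.004,0.017,-7.5]]]
```

```bash
cat >> h.py <<'E'
def plan(pts,yaw=None,step=.045,mxs=8.0,pr=True):
    s,p,R,y=st();p=p.copy();R=R.copy();rows=[]
    for i,t in enumerate(pts):
        t=np.array(t,float);yt=y if yaw is None else (yaw[i] if isinstance(yaw,(list,tuple)) else yaw)
        if yt is None: yt=y
        n=max(1,int(np.ceil(np.linalg.norm(t-p)/step-1e-6)),int(np.ceil(abs(yt-y)/mxs-1e-6)))
        for k in range(n):
            dl=R.T@((t-p)/(n-k));sp=round(float(-(yt-y)/(n-k)),1)
            r=[round(float(v),3) for v in dl]+[sp]
            rows.append(r);p=p+R@np.array(r[:3]);R=R@Rn.from_euler('z',sp,degrees=True).as_matrix();y=y-sp
    for i in range(0,len(rows),5):print("[["+",".join(str(r).replace(" ","") for r in rows[i:i+5])+"]]")
E
python3 -c "
from h import *
plan([[.5464,.0787,.203]],yaw=124.4)"
```

```text
[[[-0.009,0.002,0.018,-7.5],[-0.01,0.0,0.017,-7.5],[-0.009,-0.001,0.018,-7.5],[-0.009,-0.002,0.017,-7.5]]]
```

{"name": "apply_moves", "arguments": {"increments": [[[-0.009, 0.002, 0.018, -7.5], [-0.01, 0, 0.018, -7.5], [-0.009, -0.001, 0.018, -7.5], [-0.009, -0.002, 0.017, -7.5], [0, 0, 0, 0]]], "fingers": 0.6}}

```text
t: 49.65
tcp_pos: [0.5417, 0.075, 0.2015]
tool_rot: [-0.304, 0.95, -0.051, 0.047]
force: [-0.6, 0.2, 0.1]
finger_gap: 0.603
```

```bash
python3 -c "
from h import *
show();im,d,pose=snap('wrist','w52');s,p,R,y=st();print(R.round(3))
n=np.array([.564,.069,.0615]);print('nut in tool',(R.T@(n-p)).round(4));plan([n-R[:,2]*.09,n-R[:,2]*.073])"
```

```text
t 49.65 p [0.5417 0.075  0.2015] yaw_y 125.31 F [-0.6  0.2  0.1] gap 0.603 q [-0.04  0.55  1.79 -0.1   0.69 -2.16]
[[-0.812 -0.572  0.12 ]
 [-0.581  0.811 -0.068]
 [-0.058 -0.125 -0.99 ]]
nut in tool [-0.0068 -0.0003  0.1425]
[[[-0.003,-0.0,0.026,-0.0],[-0.004,-0.0,0.027,-0.0],[0.0,-0.0,0.017,-0.0]]]
```

{"name": "apply_moves", "arguments": {"increments": [[[-0.004, 0, 0.026, 0], [-0.003, 0, 0.026, 0], [0, 0, 0, 0], [0, 0, 0, 0]]]}}

```text
t: 50.1
tcp_pos: [0.5509, 0.0737, 0.1549]
tool_rot: [-0.297, 0.952, -0.051, 0.048]
force: [0.1, -0.0, -0.3]
finger_gap: 0.601
```

```bash
python3 -c "
from h import *
show();im,d,pose=snap('wrist','w53');s,p,R,y=st()
n=np.array([.564,.069,.0615]);print('nut in tool',(R.T@(n-p)).round(4))"
```

```text
t 50.1 p [0.5509 0.0737 0.1549] yaw_y 124.46 F [ 0.1 -0.  -0.3] gap 0.601 q [-0.04  0.64  1.79 -0.11  0.59 -2.13]
nut in tool [-0.0023  0.0006  0.0946]
```

{"name": "apply_moves", "arguments": {"increments": [[[-0.002, -0.001, 0.02, 0], [0, 0, 0, 0], [0, 0, 0, 0]]]}}

```text
t: 50.45
tcp_pos: [0.556, 0.0725, 0.1403]
tool_rot: [-0.296, 0.952, -0.052, 0.051]
force: [0.1, -0.9, 0.3]
finger_gap: 0.603
```

{"name": "apply_moves", "arguments": {"increments": [[[0, 0, 0, 0], [0, 0, 0, 0], [0, 0, 0, 0], [0, 0, 0, 0]]], "fingers": 0, "newtons": 25}}

```text
t: 50.85
tcp_pos: [0.5563, 0.072, 0.1424]
tool_rot: [-0.296, 0.952, -0.053, 0.053]
force: [1.1, -0.6, -3.5]
finger_gap: 0.398
```

```bash
python3 -c "
from h import *
show();im,d,pose=snap('wrist','w54');s,p,R,y=st()
n=np.array([.564,.069,.0615]);print('nut in tool',(R.T@(n-p)).round(4))"
```

```text
t 50.85 p [0.5563 0.072  0.1424] yaw_y 124.26 F [ 1.1 -0.6 -3.5] gap 0.398 q [-0.04  0.66  1.79 -0.12  0.56 -2.12]
nut in tool [0.0009 0.0039 0.0812]
```

{"name": "apply_moves", "arguments": {"increments": [[[0, 0, 0, 6], [0, 0, 0, 6], [0, 0, 0, 6], [0, 0, 0.001, 6], [0, 0, 0, 6]]]}}

```text
t: 51.4
tcp_pos: [0.5562, 0.072, 0.1419]
tool_rot: [-0.032, 0.997, -0.038, 0.064]
force: [0.3, 0.1, -2.6]
finger_gap: 0.4
```

```bash
python3 -c "
from h import *
show();im,d,pose=snap('wrist','w55');s,p,R,y=st();print(R[:,2].round(3))
n=np.array([.564,.069,.0615]);print('nut in tool',(R.T@(n-p)).round(4))"
```

```text
t 51.4 p [0.5562 0.072  0.1419] yaw_y 93.35 F [ 0.3  0.1 -2.6] gap 0.4 q [-0.04  0.66  1.79 -0.12  0.56 -1.58]
[ 0.13  -0.072 -0.989]
nut in tool [0.0026 0.003  0.0807]
```

Nut turns with the gripper (mark stays beside the right pad), forces small. Continue.

{"name": "apply_moves", "arguments": {"increments": [[[0, 0, 0, 7], [0, 0, 0, 7], [0, 0, 0.001, 7], [0, 0, 0, 7], [0, 0, 0, 7]]]}}

```text
t: 51.95
tcp_pos: [0.5562, 0.0722, 0.1416]
tool_rot: [0.275, 0.958, -0.018, 0.072]
force: [2.0, -0.4, -3.6]
finger_gap: 0.389
```

{"name": "apply_moves", "arguments": {"increments": [[[0, 0, 0, 7], [0, 0, 0, 7], [0, 0, 0.001, 7], [0, 0, 0, 7], [0, 0, 0, 7]]]}}

```text
t: 52.45
tcp_pos: [0.5563, 0.0727, 0.1415]
tool_rot: [0.555, 0.829, 0.004, 0.074]
force: [1.9, -0.4, -3.2]
finger_gap: 0.391
```

```bash
python3 -c "
from h import *
show();im,d,pose=snap('wrist','w56');s,p,R,y=st();print(R[:,2].round(3))
n=np.array([.564,.069,.0615]);print('nut in tool',(R.T@(n-p)).round(4),s['ft_torque'].round(2))"
```

```text
t 52.45 p [0.5563 0.0727 0.1415] yaw_y 22.71 F [ 1.9 -0.4 -3.2] gap 0.391 q [-0.04  0.66  1.79 -0.13  0.56 -0.33]
[ 0.127 -0.075 -0.989]
nut in tool [ 0.0031 -0.0014  0.0803] [-0.45  0.49 -0.01]
```

{"name": "apply_moves", "arguments": {"increments": [[[0, 0, 0, 7], [0, 0, 0.001, 7], [0, 0, 0, 7], [0, 0, 0.001, 7], [0, 0, 0, 7]]]}}

```text
t: 53.0
tcp_pos: [0.5566, 0.073, 0.1408]
tool_rot: [0.78, 0.622, 0.026, 0.069]
force: [4.3, 0.8, -3.3]
finger_gap: 0.392
```

{"name": "apply_moves", "arguments": {"increments": [[[0, 0, 0, 7], [0, 0, 0.001, 7], [0, 0, 0, 7], [0, 0, 0.001, 7], [0, 0, 0, 7]]]}}

```text
t: 53.5
tcp_pos: [0.5572, 0.0731, 0.1402]
tool_rot: [0.931, 0.356, 0.045, 0.058]
force: [2.7, -1.2, -4.4]
finger_gap: 0.391
```

```bash
python3 -c "
from h import *
show();im,d,pose=snap('wrist','w57');s,p,R,y=st();print(R[:,2].round(3))
n=np.array([.564,.069,.0615]);print('nut in tool',(R.T@(n-p)).round(4),s['ft_torque'].round(2))"
```

```text
t 53.5 p [0.5572 0.0731 0.1402] yaw_y -48.32 F [ 2.7 -1.2 -4.4] gap 0.391 q [-0.04  0.67  1.78 -0.13  0.57  0.91]
[ 0.126 -0.076 -0.989]
nut in tool [-0.0012 -0.0036  0.0789] [-0.13  0.25 -0.05]
```

{"name": "apply_moves", "arguments": {"increments": [[[0, 0, 0.001, 6], [0, 0, 0, 6], [0, 0, 0.001, 6], [0, 0, 0, 6]]]}}

```text
t: 53.95
tcp_pos: [0.5577, 0.0729, 0.1398]
tool_rot: [0.985, 0.156, 0.057, 0.048]
force: [1.8, -1.2, -3.0]
finger_gap: 0.388
```

```bash
python3 -c "
from h import *
show();s,p,R,y=st();print(s['ft_torque'].round(2))"
```

```text
t 53.95 p [0.5577 0.0729 0.1398] yaw_y -72.28 F [ 1.8 -1.2 -3. ] gap 0.388 q [-0.04  0.67  1.78 -0.14  0.56  1.33]
[-0.36  0.26  0.19]
```

{"name": "apply_moves", "arguments": {"increments": [[[0, 0, 0.001, 6], [0, 0, 0, 6], [0, 0, 0, 6]]]}}

```text
t: 54.25
tcp_pos: [0.5598, 0.0732, 0.1407]
tool_rot: [0.997, 0.014, 0.067, 0.042]
force: [2.0, -1.8, -4.5]
finger_gap: 0.388
```

```bash
python3 -c "
from h import *
show();im,d,pose=snap('wrist','w58');s,p,R,y=st();print(s['ft_torque'].round(2))"
```

```text
t 54.25 p [0.5598 0.0732 0.1407] yaw_y -88.71 F [ 2.  -1.8 -4.5] gap 0.388 q [-0.04  0.67  1.78 -0.15  0.56  1.62]
[-0.01 -0.24  1.93]
```

{"name": "apply_moves", "arguments": {"increments": [[[0, 0, 0, 0], [0, 0, 0, 0], [0, 0, 0, 0]]], "fingers": 0.6}}

```text
t: 54.6
tcp_pos: [0.5595, 0.0739, 0.141]
tool_rot: [0.997, 0.016, 0.066, 0.041]
force: [-0.5, 0.1, -0.4]
finger_gap: 0.603
```

{"name": "apply_moves", "arguments": {"increments": [[[0, 0, -0.04, 0], [0, 0, -0.05, 0], [0, 0, 0, 0], [0, 0, 0, 0]]]}}

```text
t: 55.0
tcp_pos: [0.545, 0.0812, 0.2298]
tool_rot: [0.997, 0.016, 0.061, 0.04]
force: [-0.2, -0.4, 0.0]
finger_gap: 0.596
```

```bash
python3 -c "
from h import *
show();im,d,pose=snap('wrist','w59');s,p,R,y=st();print(R.round(3))
u=w2pix('wrist',[.564,.069,.078],pose);print(u)
a=cv2.imread('pics/w59.png');x,y=int(u[0]),int(u[1]);x0=max(0,x-60);y0=max(0,y-50);print(x0,y0);cv2.imwrite('pics/w59c.png',cv2.resize(a[y0:y0+100,x0:x0+120],None,fx=6,fy=6,interpolation=cv2.INTER_CUBIC))
for dx,dy in [(-15,5),(15,5),(0,-15)]:
  uu,vv=int(u[0])+dx,int(u[1])+dy;print(pix2w('wrist',uu,vv,d=d[vv,uu],pose=pose).round(4))
from fit import world,P
for f in ((-.03,-.11),(-.05,-.08),(-.065,.05),(-.065,.12)):
  X=world(P,(f[0],f[1],.056),0);uu,vv=[int(round(q)) for q in w2pix('wrist',X,pose)]
  if 0<=uu<640 and 0<=vv<400: print(f,pix2w('wrist',uu,vv,d=np.median(d[vv-1:vv+2,uu-1:uu+2]),pose=pose).round(4))
"
```

```text
t 55.0 p [0.545  0.0812 0.2298] yaw_y -88.47 F [-0.2 -0.4  0. ] gap 0.596 q [-0.02  0.51  1.75 -0.11  0.76  1.59]
[[ 0.992  0.026  0.125]
 [ 0.036 -0.996 -0.077]
 [ 0.122  0.081 -0.989]]
[316.42239275 208.20157344]
256 158
[0.562  0.08   0.0845]
[0.5658 0.0616 0.0995]
[0.5758 0.0702 0.0841]
(-0.03, -0.11) [0.4918 0.0758 0.0556]
(-0.05, -0.08) [0.478  0.1091 0.0565]
(-0.065, 0.05) [0.4868 0.2387 0.0566]
```

```bash
python3 -c "
from h import *
d,pose=load('w59')
C=lambda x,y:(256+(x+.5)/6-.5,158+(y+.5)/6-.5)
for x,y in [(240,310),(320,150),(400,165),(500,300),(430,425),(270,400),(210,150),(600,250)]:
  u,v=C(x,y);ui,vi=int(round(u)),int(round(v));print((x,y),pix2w('wrist',u,v,d=d[vi,ui],pose=pose).round(4))
d,pose=load('w51')
C=lambda x,y:(258+(x+.5)/6-.5,193+(y+.5)/6-.5)
print('before')
for x,y in [(250,285),(480,285),(300,185),(430,185),(300,365),(440,365),(365,60),(600,130)]:
  u,v=C(x,y);ui,vi=int(round(u)),int(round(v));print((x,y),pix2w('wrist',u,v,d=d[vi,ui],pose=pose).round(4))
"
```

```text
(240, 310) [0.5631 0.0835 0.0781]
(320, 150) [0.5819 0.0747 0.0775]
(400, 165) [0.5805 0.0655 0.0787]
(500, 300) [0.5644 0.053  0.077 ]
(430, 425) [0.5494 0.0609 0.0778]
(270, 400) [0.5524 0.0798 0.0783]
(210, 150) [0.579  0.087  0.0593]
(600, 250) [0.5664 0.037  0.0562]
before
(250, 285) [0.5688 0.0507 0.0831]
(480, 285) [0.565  0.083  0.0825]
(300, 185) [0.5516 0.0567 0.0834]
(430, 185) [0.5499 0.0745 0.0826]
(300, 365) [0.5808 0.0587 0.0838]
(440, 365) [0.5792 0.0787 0.0823]
(365, 60) [0.5432 0.0633 0.0593]
(600, 130) [0.5525 0.0992 0.0557]
```

```bash
python3 -c "
from h import *
plan([[.54,-.15,.27]],yaw=90)"
```

```text
[[[-0.0,0.01,-0.001,-7.8],[-0.002,0.01,-0.001,-7.8],[-0.003,0.01,-0.001,-7.8],[-0.004,0.009,-0.001,-7.8],[-0.006,0.008,-0.001,-7.8]]]
[[[-0.007,0.008,-0.001,-7.7],[-0.008,0.007,-0.001,-7.8],[-0.008,0.006,-0.001,-7.7],[-0.009,0.004,-0.001,-7.8],[-0.01,0.003,-0.001,-7.7]]]
[[[-0.01,0.002,-0.001,-7.8],[-0.01,0.0,-0.001,-7.7],[-0.01,-0.001,-0.001,-7.8],[-0.01,-0.002,-0.001,-7.7],[-0.009,-0.004,-0.001,-7.8]]]
[[[-0.009,-0.005,-0.001,-7.7],[-0.008,-0.006,-0.001,-7.8],[-0.007,-0.007,-0.001,-7.7],[-0.006,-0.008,-0.001,-7.8],[-0.005,-0.009,-0.001,-7.7]]]
[[[-0.004,-0.009,-0.001,-7.8],[-0.003,-0.01,-0.001,-7.7],[-0.002,-0.011,-0.0,-7.8]]]
```

{"name": "apply_moves", "arguments": {"increments": [[[0, 0.01, -0.006, -8], [-0.002, 0.01, -0.006, -8], [-0.003, 0.01, -0.006, -8], [-0.004, 0.009, -0.006, -8], [-0.006, 0.008, -0.006, -8]]]}}

```text
t: 55.55
tcp_pos: [0.5382, 0.0326, 0.2568]
tool_rot: [0.927, 0.37, 0.037, 0.055]
force: [0.9, 0.3, 0.2]
finger_gap: 0.599
```

{"name": "apply_moves", "arguments": {"increments": [[[-0.007, 0.008, -0.001, -8], [-0.008, 0.007, -0.001, -8], [-0.008, 0.006, -0.001, -8], [-0.009, 0.004, -0.001, -8], [-0.01, 0.003, -0.001, -8]]]}}

```text
t: 56.05
tcp_pos: [0.5374, -0.0205, 0.2587]
tool_rot: [0.735, 0.676, 0.011, 0.058]
force: [-0.4, -0.4, -0.0]
finger_gap: 0.597
```

{"name": "apply_moves", "arguments": {"increments": [[[-0.01, 0.002, -0.001, -8], [-0.01, 0, -0.001, -8], [-0.01, -0.001, -0.001, -8], [-0.01, -0.002, -0.001, -8], [-0.009, -0.004, -0.001, -8]]]}}

```text
t: 56.55
tcp_pos: [0.5385, -0.072, 0.2593]
tool_rot: [0.447, 0.893, -0.012, 0.049]
force: [-1.0, 0.1, -0.0]
finger_gap: 0.596
```

{"name": "apply_moves", "arguments": {"increments": [[[-0.009, -0.005, -0.001, -8], [-0.008, -0.006, -0.001, -8], [-0.007, -0.008, -0.001, -8], [-0.006, -0.009, -0.001, -8], [-0.005, -0.01, 0, -8]]]}}

```text
t: 57.05
tcp_pos: [0.5408, -0.1258, 0.2584]
tool_rot: [0.099, 0.994, -0.025, 0.033]
force: [-0.3, -0.4, -0.5]
finger_gap: 0.599
```

{"name": "apply_moves", "arguments": {"increments": [[[-0.003, -0.011, 0, -8], [-0.002, -0.012, 0, -8], [0, 0, 0, 0], [0, 0, 0, 0]]]}}

```text
t: 57.45
tcp_pos: [0.5407, -0.1508, 0.2535]
tool_rot: [-0.043, 0.998, -0.027, 0.024]
force: [-1.1, 0.2, -0.2]
finger_gap: 0.602
```

```bash
python3 -c "
from h import *
show();im,d,pose=snap('wrist','w60');s,p,R,y=st();print(R.round(3))"
```

```text
t 57.45 p [ 0.5407 -0.1508  0.2535] yaw_y 94.88 F [-1.1  0.2 -0.2] gap 0.602 q [-0.46  0.49  1.68 -0.03  0.9  -2.1 ]
[[-0.995 -0.086  0.051]
 [-0.088  0.995 -0.051]
 [-0.046 -0.056 -0.997]]
```

```bash
python3 -c "
from h import *
d,pose=load('w60')
for u,v in [(279,288),(165,283)]:
  print(d[v,u],pix2w('wrist',u,v,d=np.median(d[v-2:v+3,u-2:u+3]),pose=pose).round(4),pix2w('wrist',u,v,z=.106,pose=pose).round(4))
a=cv2.imread('pics/w60.png');cv2.imwrite('pics/w60c.png',cv2.resize(a[190:310,130:340],None,fx=3.8,fy=3.8,interpolation=cv2.INTER_CUBIC))
"
```

```text
0.2574249 [ 0.6129 -0.178   0.1058] [ 0.6128 -0.178   0.106 ]
0.26001802 [ 0.6194 -0.2656  0.1056] [ 0.6192 -0.2654  0.106 ]
```

```bash
cat h.py | head -90
python3 - <<'E'
from h import *
show()
im,d,pose=snap('wrist','w61')
E
```

```text
import numpy as np,cv2
from scipy.spatial.transform import Rotation as Rn
def cam(n):
    from station import manip
    return manip.camera_model(n)
def pix2w(n,u,v,z=None,d=None,pose=None):
    c=cam(n);K=c["mtx"];r=np.array([(u-K[0,2])/K[0,0],(v-K[1,2])/K[1,1],1.])
    if n=="wrist":
        M=c["mount"];p,q=pose;T=Rn.from_quat(q).as_matrix()
        o=p+T@M[:3,3];dr=T@M[:3,:3]@r
    else:
        o=-c["R"].T@c["t"];dr=c["R"].T@r
    if d is None: d=(z-o[2])/dr[2]
    return o+dr*d
def w2pix(n,X,pose=None):
    c=cam(n);K=c["mtx"]
    if n=="wrist":
        M=c["mount"];p,q=pose;T=Rn.from_quat(q).as_matrix()
        x=M[:3,:3].T@(T.T@(np.array(X)-p)-M[:3,3])
    else: x=c["R"]@np.array(X)+c["t"]
    y=K@x;return y[:2]/y[2]
def st():
    from station import manip
    s=manip.sense();R=Rn.from_quat(s["tool_rot"]).as_matrix()
    return s,s["tcp_pos"],R,np.degrees(np.arctan2(R[1,1],R[0,1]))
def show():
    s,p,R,y=st();print("t",round(s["t"],2),"p",p.round(4),"yaw_y",round(y,2),"F",s["force"].round(1),"gap",round(s["finger_gap"],3),"q",s["q"].round(2))
def plan(pts,yaw=None,step=.045,
[... 2633 characters left out ...]
s):
        t=np.array(t,float);yt=y if yaw is None else (yaw[i] if isinstance(yaw,(list,tuple)) else yaw)
        if yt is None: yt=y
        n=max(1,int(np.ceil(np.linalg.norm(t-p)/step-1e-6)),int(np.ceil(abs(yt-y)/mxs-1e-6)))
        for k in range(n):
            dl=R.T@((t-p)/(n-k));sp=round(float(-(yt-y)/(n-k)),1)
            r=[round(float(v),3) for v in dl]+[sp]
            rows.append(r);p=p+R@np.array(r[:3]);R=R@Rn.from_euler('z',sp,degrees=True).as_matrix();y=y-sp
    for i in range(0,len(rows),5):print("[["+",".join(str(r).replace(" ","") for r in rows[i:i+5])+"]]")
t 57.5 p [ 0.5407 -0.1507  0.2535] yaw_y 94.92 F [ 0.1 -0.5 -0.7] gap 0.597 q [-0.46  0.49  1.68 -0.03  0.9  -2.1 ]
```

View pics/w61.png

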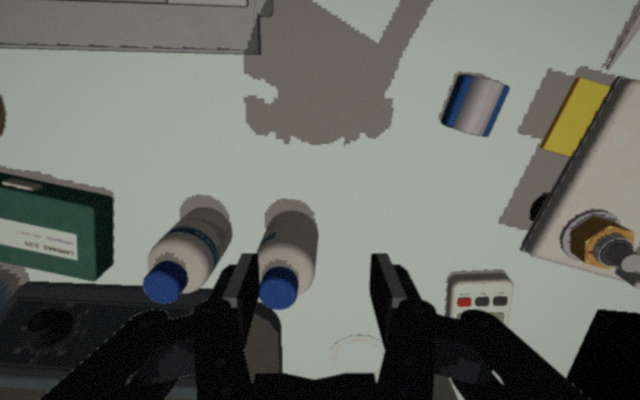

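Run:
```python
from h import *
d,pose=load('w61')
im=cv2.imread('pics/w61.png').astype(int)
b,g,r=im[...,0],im[...,1],im[...,2]
m=((b>70)&(b>1.8*r)&(b>1.4*g)).astype(np.uint8)
m[:200]=0
n,l,s,c=cv2.connectedComponentsWithStats(m)
for i in range(1,n):
    if s[i,4]>100:
        vs,us=np.where(l==i); P=np.array([pix2w('wrist',u,v,d=d[v,u],pose=pose) for u,v in zip(us,vs)])
        top=P[P[:,2]>.103]
        print(s[i],c[i].round(1),P[:,2].max(),len(top),(top.min(0)+top.max(0))/2,top.max(0)-top.min(0))
s,p,R,y=st()
zt=Rn.from_euler('z',90-y,degrees=True).as_matrix()@R[:,2];print(zt)
```

```text
[143 272  36  31 853] [160.8 287.5] 0.319820236919759 845 [ 0.54742482 -0.21868273  0.21163918] [0.18147804 0.130937   0.21636211]
[259 279  37  30 862] [277.  293.5] 0.319820236919759 858 [ 0.54458916 -0.17276152  0.2116472 ] [0.17580671 0.03909458 0.21634607]
[ 0.04659751 -0.05597209 -0.99734437]
```

Run:
```python
from h import *
d,pose=load('w61')
im=cv2.imread('pics/w61.png').astype(int)
b,g,r=im[...,0],im[...,1],im[...,2]
m=((b>70)&(b>1.8*r)&(b>1.4*g)).astype(np.uint8)
m[:200]=0
n,l,s,c=cv2.connectedComponentsWithStats(m)
for i in range(1,n):
    if s[i,4]>100:
        vs,us=np.where(l==i); P=np.array([pix2w('wrist',u,v,d=d[v,u],pose=pose) for u,v in zip(us,vs) if d[v,u]>.05])
        print(np.percentile(P[:,2],[50,80,95]))
        top=P[(P[:,2]>.1)&(P[:,2]<.115)]
        print(len(P),len(top),(top.min(0)+top.max(0))/2,top.mean(0),top.max(0)-top.min(0), pix2w('wrist',*c[i],z=.106,pose=pose))
```

```text
[0.10538274 0.10589713 0.1063058 ]
849 841 [ 0.62418845 -0.26991547  0.10539771] [ 0.624347   -0.26915495  0.10538748] [0.02795077 0.02847154 0.00387917] [ 0.62385382 -0.26890766  0.106     ]Traceback (most recent call last):
  File "<stdin>", line 10, in <module>
  File "h.py", line 7, in pix2w
    c=cam(n);K=c["mtx"];r=np.array([(u-K[0,2])/K[0,0],(v-K[1,2])/K[1,1],1.])
  File "h.py", line 5, in cam
    return manip.camera_model(n)
           ~~~~~~~~~~~~~~~~~~^^^
ValueError: time passes only in moves, steps and waits
```

```bash
sed -i 's/^def cam(n):/from functools import lru_cache\n@lru_cache(None)\ndef cam(n):/' h.py
python3 - <<'E'
from h import *
d,pose=load('w61')
print(pix2w('wrist',277,293.5,z=.106,pose=pose))
c=np.array([.617,-.178,.099])
s,p,R,y=st()
zt=Rn.from_euler('z',90-y,degrees=True).as_matrix()@R[:,2]
print(pix2w('wrist',277,293.5,z=.106,pose=pose))
c=pix2w('wrist',277,293.5,z=.106,pose=pose);c[2]=.099
T=c-zt*.062;print(T)
plan([T+[0,0,.05],T],yaw=[90,90],step=.035)
E
```

```text
[ 0.61794941 -0.17914982  0.106     ]
[ 0.61794941 -0.17914982  0.106     ]
[ 0.61506036 -0.17567956  0.16083535]
[[[-0.023,-0.01,0.016,1.7],[-0.024,-0.009,0.016,1.6],[-0.023,-0.008,0.016,1.7],[0.001,0.001,0.025,-0.0],[0.001,0.002,0.025,-0.0]]]
```

{"name": "apply_moves", "arguments": {"increments": [[[-0.023, -0.01, 0.016, 1.7], [-0.024, -0.009, 0.016, 1.6], [-0.023, -0.008, 0.016, 1.7], [0, 0, 0, 0], [0, 0, 0, 0]]], "fingers": 0.55}}

```text
t: 58.05
tcp_pos: [0.6152, -0.1723, 0.2085]
tool_rot: [0.003, 0.999, -0.025, 0.024]
force: [-0.2, 0.0, 1.0]
finger_gap: 0.551
```

Run:
```python
from h import *
show();s,p,R,y=st();zt=R[:,2];print(zt)
c=np.array([.6165,-.1795,.099]);T=c-zt*.062;print(T);plan([T],yaw=90,step=.03)
snap('wrist','w62')
```

```text
t 58.05 p [ 0.6152 -0.1723  0.2085] yaw_y 89.57 F [-0.2  0.   1. ] gap 0.551 q [-0.44  0.64  1.51 -0.03  0.92 -1.99]
[ 0.04810935 -0.04913525 -0.99763281]
[ 0.61351722 -0.17645361  0.16085323]
[[[0.002,-0.001,0.024,-0.2],[0.002,-0.001,0.024,-0.2]]]
```

View pics/w62.png

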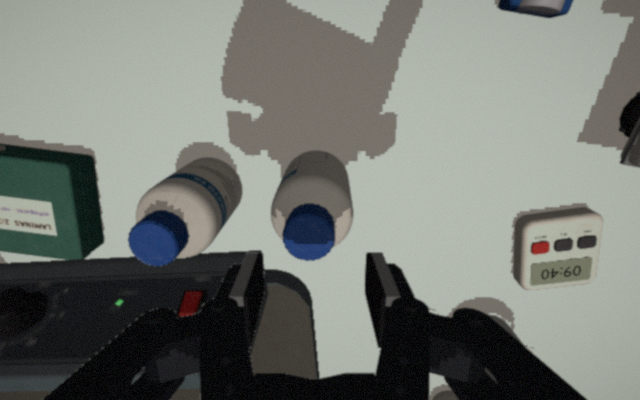

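Run:
```python
from h import *
d,pose=load('w62')
print(pix2w('wrist',308.5,231.5,z=.106,pose=pose),pix2w('wrist',159,237,z=.106,pose=pose),d[231,308])
```

```text
[ 0.61477693 -0.17914178  0.106     ] [ 0.61968712 -0.26431863  0.106     ] 0.18908936
```

{"name": "apply_moves", "arguments": {"increments": [[[0.002, -0.001, 0.024, -0.2], [0.003, -0.001, 0.024, -0.2], [0, 0, 0, 0]]]}}

```text
t: 58.4
tcp_pos: [0.6109, -0.1749, 0.1628]
tool_rot: [-0.001, 0.999, -0.025, 0.025]
force: [-0.9, 1.3, 0.4]
finger_gap: 0.555
```

{"name": "apply_moves", "arguments": {"increments": [[[0, 0, 0, 0], [0, 0, 0, 0], [0, 0, 0, 0]]], "fingers": 0.2, "newtons": 25}}

```text
t: 58.7
tcp_pos: [0.6106, -0.1744, 0.1663]
tool_rot: [-0.001, 0.999, -0.026, 0.026]
force: [0.1, 0.7, -0.5]
finger_gap: 0.345
```

Run:
```python
from h import *
show();s,p,R,y=st();zt=R[:,2];print(zt, p+.062*zt)
snap('wrist','w63')
```

```text
t 58.7 p [ 0.6106 -0.1744  0.1663] yaw_y 90.0 F [ 0.1  0.7 -0.5] gap 0.345 q [-0.45  0.7   1.55 -0.03  0.82 -2.  ]
[ 0.0529177  -0.05111965 -0.99728958] [ 0.61392663 -0.17760329  0.10443412]
```

View pics/w63.png

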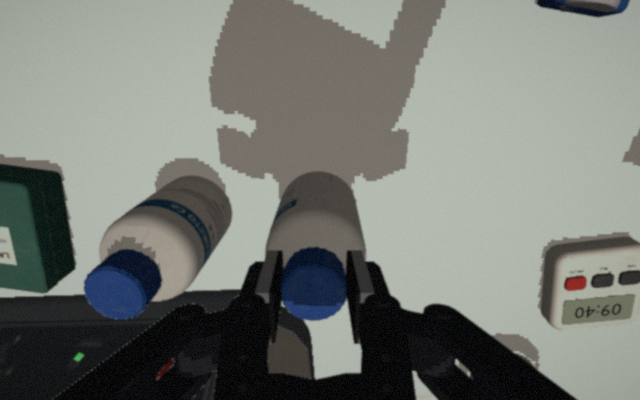

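{"name": "apply_moves", "arguments": {"increments": [[[0, 0, 0.004, 0], [0, 0, 0, 0]]]}}

```text
t: 58.95
tcp_pos: [0.6121, -0.1751, 0.1642]
tool_rot: [-0.001, 0.999, -0.027, 0.029]
force: [-0.0, -0.2, -1.3]
finger_gap: 0.351
```

{"name": "apply_moves", "arguments": {"increments": [[[0.006, 0, 0.001, 0], [0.006, 0, 0.001, 0]]], "newtons": 20}}

```text
t: 59.15
tcp_pos: [0.6041, -0.1762, 0.1647]
tool_rot: [-0.0, 0.999, -0.028, 0.035]
force: [2.3, 2.2, 7.7]
finger_gap: 0.346
```

Run:
```python
from h import *
show()
im,d,pose=snap('side','s64');
```

```text
t 59.15 p [ 0.6041 -0.1762  0.1647] yaw_y 89.92 F [2.3 2.2 7.7] gap 0.346 q [-0.45  0.69  1.58 -0.03  0.78 -2.01]
```

View pics/s64.png

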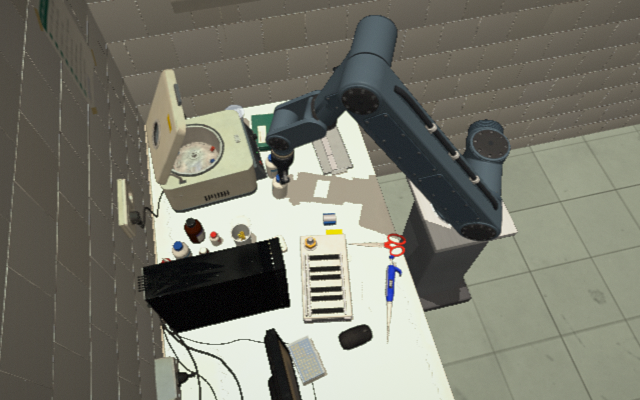

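Run:
```python
import numpy as np
x0=None
for f in range(5,94,8):
    g=lambda f:np.array([.027*np.cos(f)-.099*np.sin(f),.027*np.sin(f)+.099*np.cos(f)])
    a,b=g(np.radians(f)),g(np.radians(f+8));print(f,a.round(4),(b-a).round(4))
```

```text
5 [0.0183 0.101 ] [-0.0142  0.0016]
13 [0.004  0.1025] [-0.0143 -0.0004]
21 [-0.0103  0.1021] [-0.0141 -0.0024]
29 [-0.0244  0.0997] [-0.0136 -0.0044]
37 [-0.038   0.0953] [-0.0129 -0.0062]
45 [-0.0509  0.0891] [-0.0119 -0.008 ]
53 [-0.0628  0.0811] [-0.0107 -0.0095]
61 [-0.0735  0.0716] [-0.0093 -0.0109]
69 [-0.0827  0.0607] [-0.0076 -0.0121]
77 [-0.0904  0.0486] [-0.0059 -0.0131]
85 [-0.0963  0.0355] [-0.004  -0.0137]
93 [-0.1003  0.0218] [-0.0021 -0.0142]
```

{"name": "apply_moves", "arguments": {"increments": [[[0.014, 0, 0.001, 0], [0.014, 0, 0.002, 0], [0, 0, 0, 0]]]}}

```text
t: 59.5
tcp_pos: [0.5804, -0.1764, 0.1664]
tool_rot: [0.001, 0.999, -0.03, 0.044]
force: [1.2, 0.6, -1.3]
finger_gap: 0.339
```

Run:
```python
from h import *
show()
im,d,pose=snap('wrist','w65');
```

```text
t 59.5 p [ 0.5804 -0.1764  0.1664] yaw_y 89.69 F [ 1.2  0.6 -1.3] gap 0.339 q [-0.47  0.66  1.65 -0.02  0.72 -2.03]
```

View pics/w65.png

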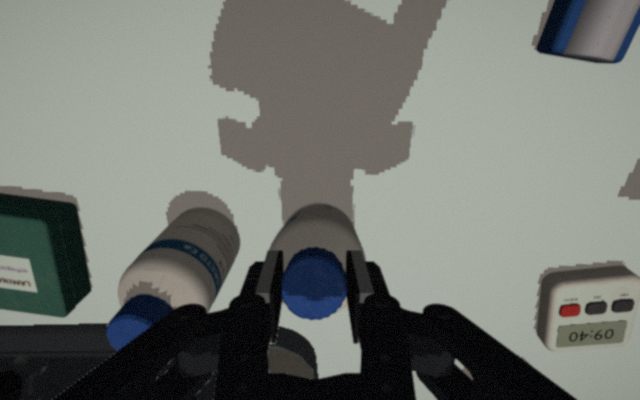

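{"name": "apply_moves", "arguments": {"increments": [[[0.014, 0, 0.002, 0], [0.014, 0, 0.003, 0], [0.013, 0, 0.005, 0], [0.012, 0, 0.006, 0], [0, 0, 0, 0]]]}}

```text
t: 60.05
tcp_pos: [0.5295, -0.1772, 0.1521]
tool_rot: [0.0, 0.998, -0.032, 0.048]
force: [0.2, -0.1, 0.6]
finger_gap: 0.337
```

Run:
```python
from h import *
show();print(st()[2][:,2])
im,d,pose=snap('wrist','w66');
```

```text
t 60.05 p [ 0.5295 -0.1772  0.1521] yaw_y 89.78 F [ 0.2 -0.1  0.6] gap 0.337 q [-0.52  0.64  1.79 -0.01  0.6  -2.08]
[ 0.09531241 -0.06312037 -0.99344419]
```

View pics/w66.png

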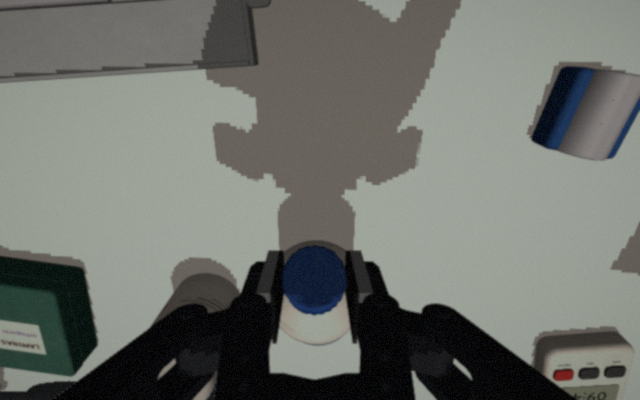

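{"name": "apply_moves", "arguments": {"increments": [[[0.013, 0.0005, 0.007, 0], [0.012, 0.0005, 0.009, 0], [0.01, 0.0005, 0.01, 0], [0.009, 0.001, 0.012, 0], [0, 0, 0, 0]]]}}

```text
t: 60.6
tcp_pos: [0.4901, -0.1777, 0.1098]
tool_rot: [-0.001, 0.998, -0.032, 0.048]
force: [-1.4, 0.4, 0.5]
finger_gap: 0.336
```

Run:
```python
from h import *
show();print(st()[2][:,2])
im,d,pose=snap('wrist','w67');
```

```text
t 60.6 p [ 0.4901 -0.1777  0.1098] yaw_y 89.96 F [-1.4  0.4  0.5] gap 0.336 q [-0.56  0.69  1.9  -0.01  0.43 -2.13]
[ 0.09554117 -0.06408073 -0.99336073]
```

View pics/w67.png

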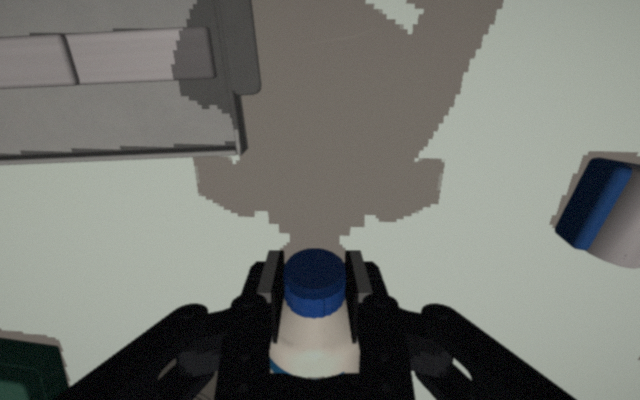

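{"name": "apply_moves", "arguments": {"increments": [[[0.007, 0.001, 0.011, 0], [0.004, 0.001, 0.009, 0], [0, 0, 0, 0]]]}}

```text
t: 60.95
tcp_pos: [0.4835, -0.1786, 0.0909]
tool_rot: [-0.002, 0.998, -0.034, 0.049]
force: [1.3, 1.8, 1.9]
finger_gap: 0.327
```

Run:
```python
from h import *
show();print(st()[2][:,2])
im,d,pose=snap('wrist','w68');
```

```text
t 60.95 p [ 0.4835 -0.1786  0.0909] yaw_y 90.05 F [1.3 1.8 1.9] gap 0.327 q [-0.57  0.73  1.92 -0.01  0.37 -2.14]
[ 0.09882193 -0.06709093 -0.99284089]
```

View pics/w68.png

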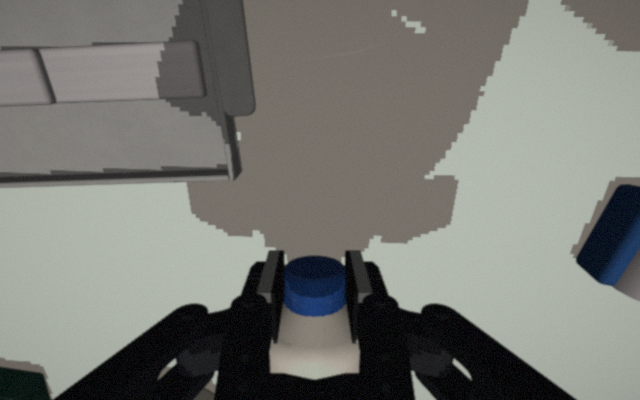

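{"name": "apply_moves", "arguments": {"increments": [[[0.002, 0, 0.006, 0], [0, 0, 0, 0]]]}}

```text
t: 61.2
tcp_pos: [0.4826, -0.179, 0.0864]
tool_rot: [-0.003, 0.998, -0.034, 0.049]
force: [-1.0, 1.8, 3.0]
finger_gap: 0.332
```

{"name": "apply_moves", "arguments": {"increments": [[[0, 0, 0, 0], [0, 0, 0, 0]]], "newtons": 80}}

```text
t: 61.4
tcp_pos: [0.483, -0.1789, 0.0871]
tool_rot: [-0.003, 0.998, -0.034, 0.049]
force: [-1.9, -0.0, 2.7]
finger_gap: 0.299
```

Run:
```python
from h import *
show();s,p,R,y=st();print(R[:,2])
from fit import P,world
for b in (-.034,.034,.102):
    print(b,[world(P,(x,b,.093),0).round(4).tolist() for x in (-.045,0,.05)])
plan([p+[0,0,.08]])
```

```text
t 61.4 p [ 0.483  -0.1789  0.0871] yaw_y 90.18 F [-1.9 -0.   2.7] gap 0.299 q [-0.57  0.74  1.92 -0.01  0.36 -2.14]
[ 0.09877904 -0.0675558  -0.99281364]
-0.034 [[0.4935, 0.1549, 0.093], [0.5378, 0.1469, 0.093], [0.587, 0.138, 0.093]]
0.034 [[0.5056, 0.2218, 0.093], [0.5498, 0.2138, 0.093], [0.5991, 0.2049, 0.093]]
0.102 [[0.5176, 0.2887, 0.093], [0.5619, 0.2807, 0.093], [0.6111, 0.2719, 0.093]]
[[[-0.004,-0.003,-0.04,-0.0],[-0.004,-0.002,-0.039,-0.0]]]
```

{"name": "apply_moves", "arguments": {"increments": [[[-0.002, -0.001, -0.02, 0], [-0.004, -0.003, -0.04, 0], [-0.005, -0.003, -0.045, 0], [0, 0, 0, 0]]]}}

```text
t: 61.8
tcp_pos: [0.4869, -0.1801, 0.1949]
tool_rot: [-0.003, 0.998, -0.035, 0.051]
force: [1.1, -0.4, -1.5]
finger_gap: 0.301
```

Run:
```python
from h import *
show();print(st()[2][:,2])
im,d,pose=snap('wrist','w69');snap('side','s69')
im=cv2.imread('pics/s69.png')[80:280,180:420];cv2.imwrite('pics/s69c.png',cv2.resize(im,None,fx=3,fy=3,interpolation=cv2.INTER_CUBIC))
```

```text
t 61.8 p [ 0.4869 -0.1801  0.1949] yaw_y 90.19 F [ 1.1 -0.4 -1.5] gap 0.301 q [-0.57  0.53  1.86 -0.01  0.63 -2.14]
[ 0.10150041 -0.06880941 -0.99245299]
```

View pics/w69.png

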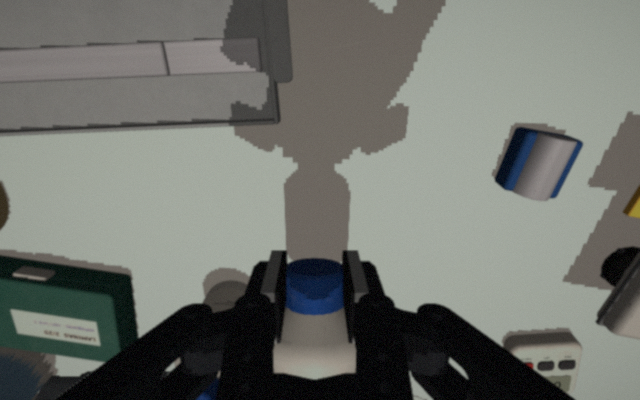

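View pics/s69c.png

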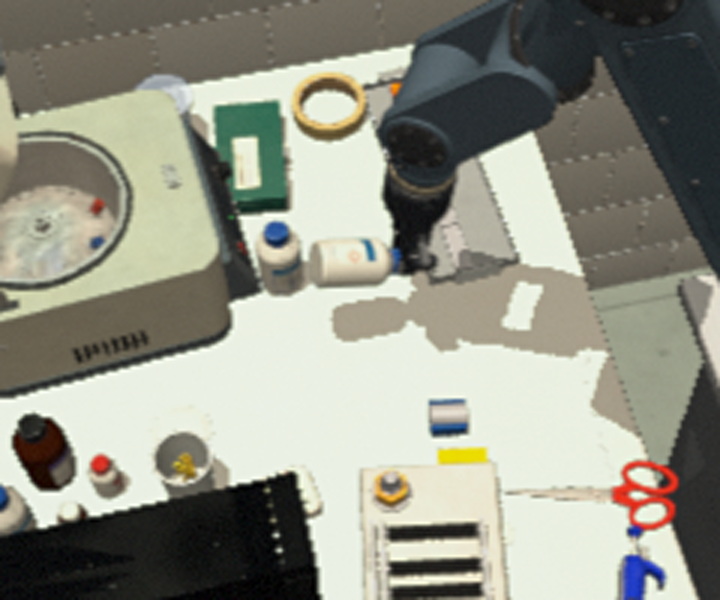

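Run:
```python
from h import *
s,p,R,y=st()
zt=Rn.from_euler('z',80-y,degrees=True).as_matrix()@R[:,2]
g=np.array([.5176,.2887,.093]);T=g-zt*.062;print(T)
plan([[.49,-.1,.24],T+[0,0,.085]],yaw=[None,80],step=.048)
```

```text
[0.51261246 0.29360891 0.15460379]
[[[-0.006,0.038,-0.027,-0.0],[-0.005,0.037,-0.026,-0.0],[-0.003,0.044,-0.003,1.1],[-0.002,0.044,-0.002,1.1],[-0.001,0.044,-0.003,1.1]]]
[[[-0.0,0.044,-0.002,1.2],[0.0,0.044,-0.003,1.1],[0.001,0.043,-0.002,1.2],[0.002,0.044,-0.003,1.1],[0.003,0.043,-0.002,1.2]]]
[[[0.004,0.043,-0.003,1.1]]]
```

{"name": "apply_moves", "arguments": {"increments": [[[-0.006, 0.038, -0.027, 0], [-0.005, 0.037, -0.026, 0], [-0.003, 0.044, -0.003, 1.1], [-0.002, 0.044, -0.002, 1.1], [-0.001, 0.044, -0.003, 1.1]]]}}

```text
t: 62.4
tcp_pos: [0.4986, 0.0326, 0.2337]
tool_rot: [0.033, 0.998, -0.03, 0.043]
force: [0.5, 0.1, -1.0]
finger_gap: 0.297
```

{"name": "apply_moves", "arguments": {"increments": [[[0, 0.044, -0.002, 1.2], [0, 0.044, -0.003, 1.1], [0.001, 0.043, -0.002, 1.2], [0.002, 0.044, -0.003, 1.1], [0.003, 0.043, -0.002, 1.2]]]}}

```text
t: 62.9
tcp_pos: [0.5114, 0.2596, 0.2222]
tool_rot: [0.086, 0.995, -0.029, 0.035]
force: [0.2, -1.0, -1.6]
finger_gap: 0.298
```

{"name": "apply_moves", "arguments": {"increments": [[[0.004, 0.025, -0.003, 1], [0, 0, 0, 0], [0, 0, 0, 0]]]}}

```text
t: 63.2
tcp_pos: [0.509, 0.2918, 0.216]
tool_rot: [0.09, 0.995, -0.03, 0.031]
force: [0.0, -0.1, -1.2]
finger_gap: 0.301
```

Run:
```python
from h import *
show();print(st()[2][:,2])
im,d,pose=snap('wrist','w70');snap('side','s70')
im=cv2.imread('pics/s70.png')[180:350,220:420];cv2.imwrite('pics/s70c.png',cv2.resize(im,None,fx=3.5,fy=3.5,interpolation=cv2.INTER_CUBIC))
```

```text
t 63.2 p [0.509  0.2918 0.216 ] yaw_y 79.52 F [ 0.  -0.1 -1.2] gap 0.301 q [ 0.36  0.59  1.62 -0.1   0.91 -0.97]
[ 0.0568291  -0.0644797  -0.99629956]
```

View pics/w70.png

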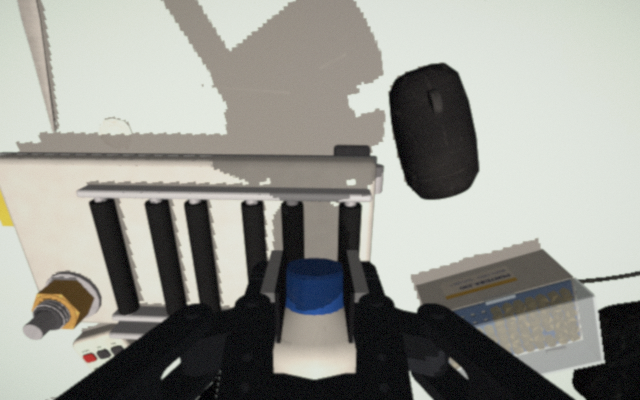

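View pics/s70c.png

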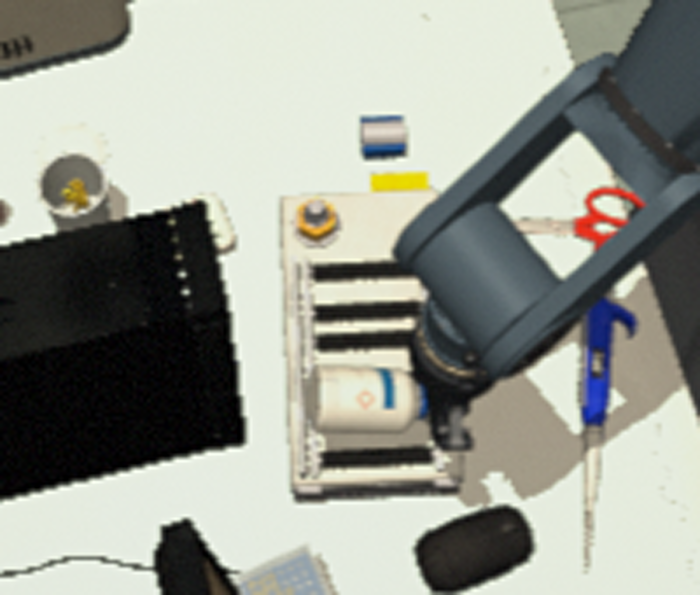

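Run:
```python
from h import *
from fit import P,world
d,pose=load('w70')
for (u,v),y in zip([(105,205),(157,205),(198,205),(253,205),(293,205),(350,205)],[-.054,-.014,.014,.054,.082,.122]):
    a=pix2w('wrist',u,v,z=.071,pose=pose);w=world(P,(-.048,y,.071),0);print(a.round(4),w.round(4),d[v,u],(a-w).round(4))
a=pix2w('wrist',230,192,d=d[192,230],pose=pose);print('rail',a)
for v in (265,290,305,325,350,368): print(v,pix2w('wrist',315,v,d=d[v,315],pose=pose).round(4))
s,p,R,y=st();print('grip',p+R[:,2]*.062)
```

```text
[0.4882 0.1414 0.071 ] [0.4868 0.1359 0.071 ] 0.23747481 [0.0014 0.0054 0.    ]
[0.4941 0.178  0.071 ] [0.4939 0.1753 0.071 ] 0.23294134 [0.0002 0.0027 0.    ]
[0.4987 0.2064 0.071 ] [0.4989 0.2029 0.071 ] 0.2327472 [-0.0002  0.0035  0.    ]
[0.5047 0.2439 0.071 ] [0.506  0.2422 0.071 ] 0.23104441 [-0.0012  0.0016  0.    ]
[0.509  0.2707 0.071 ] [0.5109 0.2698 0.071 ] 0.23106603 [-0.0019  0.0009  0.    ]
[0.5151 0.3083 0.071 ] [0.518  0.3092 0.071 ] 0.22808298 [-0.0029 -0.0008  0.    ]
rail [0.49381929 0.22993158 0.06862258]
265 [0.5126 0.2887 0.1424]
290 [0.5141 0.2893 0.1598]
305 [0.5214 0.288  0.1604]
325 [0.5278 0.2871 0.1655]
350 [0.5336 0.2864 0.1734]
368 [0.5398 0.2854 0.1769]
grip [0.51276132 0.2866844  0.15478946]
```

Run:
```python
from h import *
s,p,R,y=st()
plan([p+[0,.001,-.046]],yaw=79.8,step=.025)
```

```text
[[[0.002,0.002,0.023,-0.2],[0.001,0.001,0.023,-0.2]]]
```

{"name": "apply_moves", "arguments": {"increments": [[[0.002, 0.002, 0.023, -0.2], [0.001, 0.001, 0.021, -0.2], [0, 0, 0, 0], [0, 0, 0, 0]]]}}

```text
t: 63.7
tcp_pos: [0.5104, 0.2859, 0.171]
tool_rot: [0.091, 0.995, -0.03, 0.031]
force: [0.3, 0.4, -1.4]
finger_gap: 0.303
```

Run:
```python
from h import *
show()
im,d,pose=snap('wrist','w71');snap('side','s71')
for v in (265,290,305,325,350,368): print(v,pix2w('wrist',315,v,d=d[v,315],pose=pose).round(4))
im=cv2.imread('pics/s71.png')[180:350,220:420];cv2.imwrite('pics/s71c.png',cv2.resize(im,None,fx=3.5,fy=3.5,interpolation=cv2.INTER_CUBIC))
```

```text
t 63.7 p [0.5104 0.2859 0.171 ] yaw_y 79.42 F [ 0.3  0.4 -1.4] gap 0.303 q [ 0.35  0.65  1.65 -0.11  0.81 -0.96]
265 [0.5132 0.2829 0.0985]
290 [0.5159 0.2832 0.1141]
305 [0.5221 0.2821 0.1161]
325 [0.5291 0.2811 0.1204]
350 [0.5342 0.2806 0.1291]
368 [0.5399 0.2797 0.1329]
```

View pics/w71.png

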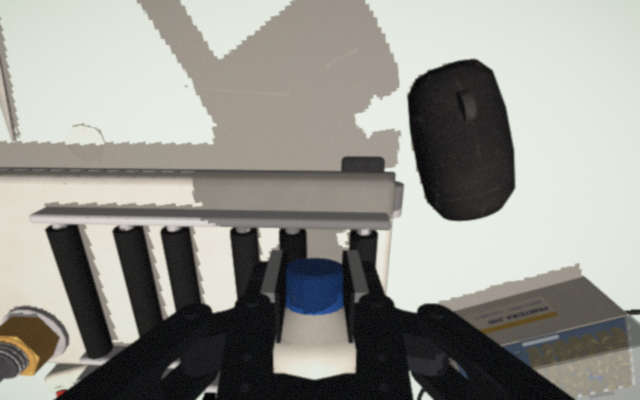

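View pics/s71c.png

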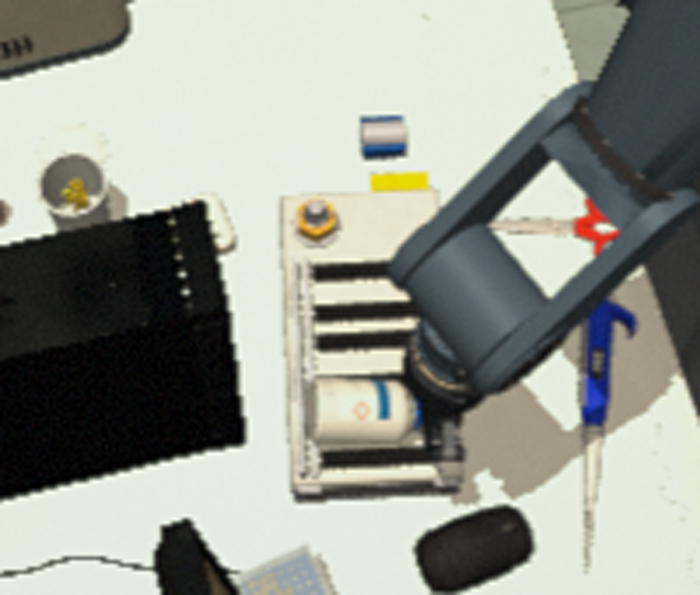

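{"name": "apply_moves", "arguments": {"increments": [[[0.001, 0.007, 0.001, -0.3], [0, 0.001, 0.003, 0], [0, 0.001, 0.003, 0], [0, 0, 0, 0]]]}}

```text
t: 64.2
tcp_pos: [0.5132, 0.2959, 0.1665]
tool_rot: [0.089, 0.995, -0.029, 0.034]
force: [-0.1, -0.2, -1.1]
finger_gap: 0.297
```

Run:
```python
from h import *
from fit import P,world
show()
im,d,pose=snap('wrist','w72')
for v in (265,290,305,368): print(v,pix2w('wrist',315,v,d=d[v,315],pose=pose).round(4))
```

```text
t 64.2 p [0.5132 0.2959 0.1665] yaw_y 79.72 F [-0.1 -0.2 -1.1] gap 0.297 q [ 0.37  0.67  1.64 -0.11  0.8  -0.95]
265 [0.5171 0.2929 0.0929]
290 [0.5191 0.2933 0.1094]
305 [0.5252 0.2923 0.1117]
368 [0.5425 0.29   0.1289]
```

View pics/w72.png

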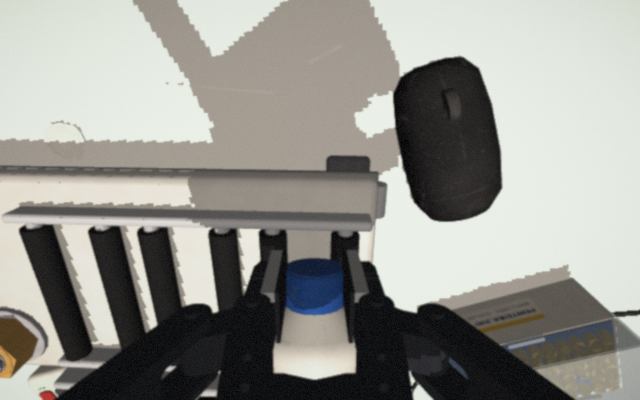

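{"name": "apply_moves", "arguments": {"increments": [[[0.003, -0.003, 0.002, 0], [0.001, 0, 0.003, 0], [0, 0, 0.001, 0], [0, 0, 0, 0]]]}}

```text
t: 64.65
tcp_pos: [0.5083, 0.293, 0.16]
tool_rot: [0.088, 0.995, -0.029, 0.033]
force: [0.4, -0.7, -2.4]
finger_gap: 0.301
```

Run:
```python
from h import *
show()
im,d,pose=snap('wrist','w73')
for v in (265,290,305,368): print(v,pix2w('wrist',315,v,d=d[v,315],pose=pose).round(4))
```

```text
t 64.65 p [0.5083 0.293  0.16  ] yaw_y 79.74 F [ 0.4 -0.7 -2.4] gap 0.301 q [ 0.36  0.67  1.66 -0.12  0.78 -0.95]
265 [0.5128 0.2898 0.0855]
290 [0.5148 0.2903 0.1022]
305 [0.5209 0.2893 0.1045]
368 [0.5373 0.2872 0.1227]
```

View pics/w73.png

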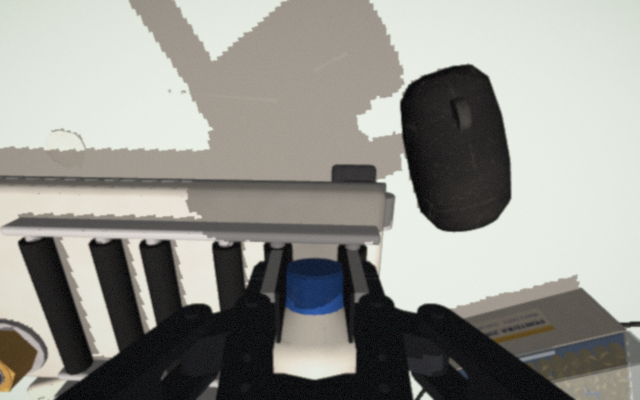

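{"name": "apply_moves", "arguments": {"increments": [[[0, 0, 0.002, 0], [0, 0, 0.001, 0], [0, 0, 0, 0]]]}}

```text
t: 65.0
tcp_pos: [0.5087, 0.2928, 0.1569]
tool_rot: [0.088, 0.995, -0.029, 0.034]
force: [-0.3, 0.2, -0.4]
finger_gap: 0.299
```

{"name": "apply_moves", "arguments": {"increments": [[[0, 0, 0.002, 0], [0, 0, 0, 0]]]}}

```text
t: 65.2
tcp_pos: [0.5089, 0.2925, 0.1555]
tool_rot: [0.088, 0.995, -0.029, 0.034]
force: [-0.8, -1.5, 0.7]
finger_gap: 0.298
```

{"name": "apply_moves", "arguments": {"increments": [[[0, 0, 0, 0], [0, 0, 0, 0], [0, 0, 0, 0]]], "fingers": 0.5, "newtons": 25}}

```text
t: 65.5
tcp_pos: [0.5099, 0.2929, 0.1559]
tool_rot: [0.088, 0.995, -0.029, 0.035]
force: [0.0, -0.5, -0.7]
finger_gap: 0.501
```

Run:
```python
from h import *
show()
s,p,R,y=st();plan([p+[0,0,.09]])
im,d,pose=snap('wrist','w74')
for v in (265,290,305,368): print(v,pix2w('wrist',315,v,d=d[v,315],pose=pose).round(4))
```

```text
t 65.5 p [0.5099 0.2929 0.1559] yaw_y 79.74 F [ 0.  -0.5 -0.7] gap 0.501 q [ 0.36  0.68  1.66 -0.12  0.77 -0.95]
[[[-0.003,-0.002,-0.045,-0.0],[-0.004,-0.003,-0.045,-0.0]]]
265 [0.5311 0.2855 0.0558]
290 [0.5181 0.2898 0.0961]
305 [0.5186 0.2902 0.1055]
368 [0.5431 0.2862 0.1151]
```

View pics/w74.png

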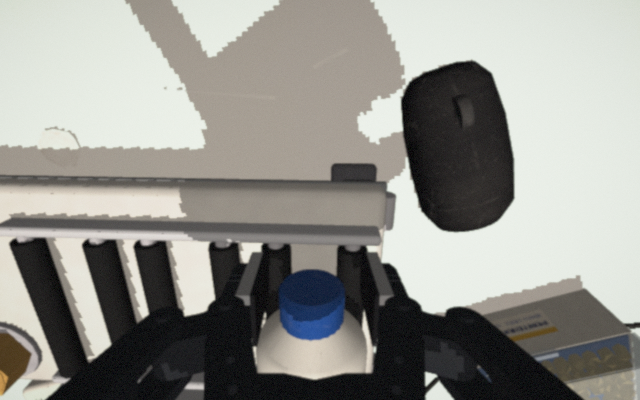

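{"name": "apply_moves", "arguments": {"increments": [[[-0.002, -0.001, -0.03, 0], [-0.003, -0.002, -0.045, 0], [0.003, -0.04, -0.02, 0], [0.003, -0.045, 0, 0], [0, 0, 0, 0]]]}}

```text
t: 66.05
tcp_pos: [0.4877, 0.2117, 0.2576]
tool_rot: [0.087, 0.995, -0.029, 0.036]
force: [0.2, 0.6, 0.2]
finger_gap: 0.502
```

Run:
```python
from h import *
show()
im,d,pose=snap('wrist','w75')
snap('side','s75')
im=cv2.imread('pics/s75.png')[180:350,220:420];cv2.imwrite('pics/s75c.png',cv2.resize(im,None,fx=3.5,fy=3.5,interpolation=cv2.INTER_CUBIC))
```

```text
t 66.05 p [0.4877 0.2117 0.2576] yaw_y 79.94 F [0.2 0.6 0.2] gap 0.502 q [ 0.23  0.46  1.73 -0.1   0.9  -1.11]
```

View pics/w75.png

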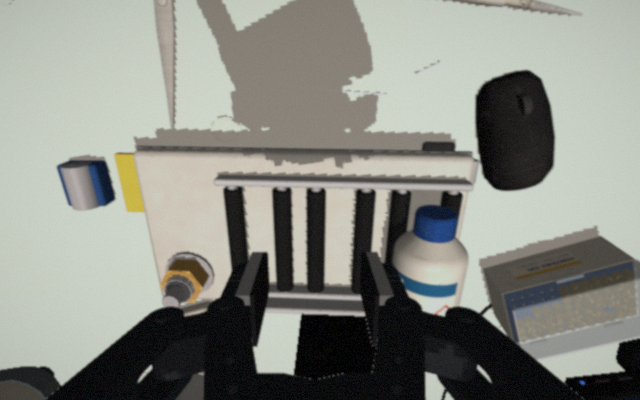

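View pics/s75c.png

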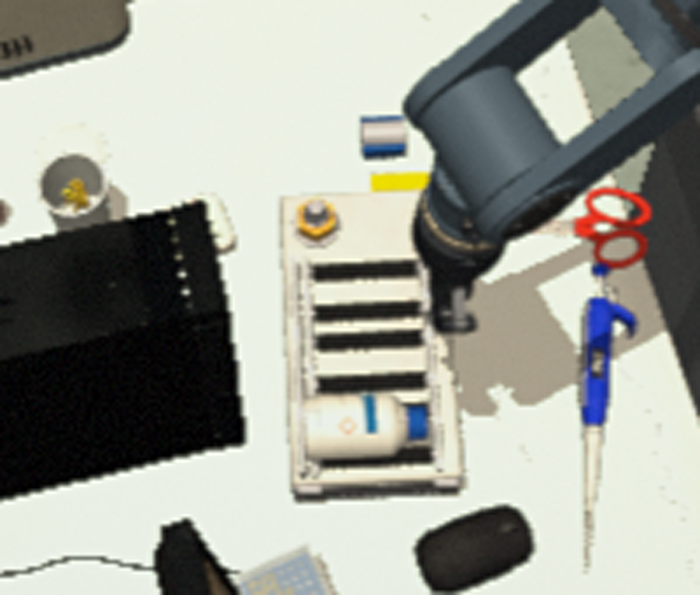

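Run:
```python
from h import *
plan([[.50,.1,.26],[.585,-.245,.23]],yaw=[82,88],step=.049)
```

```text
[[[-0.01,-0.037,0.002,-0.7],[-0.009,-0.037,0.002,-0.6],[-0.009,-0.037,0.001,-0.7],[-0.016,-0.041,0.007,-0.7],[-0.016,-0.041,0.007,-0.8]]]
[[[-0.015,-0.041,0.007,-0.7],[-0.014,-0.042,0.007,-0.8],[-0.014,-0.042,0.007,-0.7],[-0.013,-0.042,0.007,-0.8],[-0.013,-0.042,0.008,-0.7]]]
[[[-0.013,-0.042,0.007,-0.8]]]
```

{"name": "apply_moves", "arguments": {"increments": [[[-0.01, -0.037, 0.002, -0.7], [-0.009, -0.037, 0.002, -0.6], [-0.009, -0.037, 0.001, -0.7], [-0.016, -0.041, 0.007, -0.7], [-0.016, -0.041, 0.007, -0.8]]], "fingers": 0.55}}

```text
t: 66.65
tcp_pos: [0.5262, 0.0188, 0.2512]
tool_rot: [0.046, 0.998, -0.026, 0.038]
force: [1.1, -0.2, 0.1]
finger_gap: 0.552
```

{"name": "apply_moves", "arguments": {"increments": [[[-0.015, -0.041, 0.007, -0.7], [-0.014, -0.042, 0.007, -0.8], [-0.014, -0.042, 0.007, -0.7], [-0.013, -0.042, 0.007, -0.8], [-0.013, -0.042, 0.008, -0.7]]]}}

```text
t: 67.15
tcp_pos: [0.5906, -0.2001, 0.2272]
tool_rot: [0.01, 0.999, -0.026, 0.038]
force: [0.6, 0.2, 0.2]
finger_gap: 0.55
```

{"name": "apply_moves", "arguments": {"increments": [[[-0.01, -0.03, 0.003, -0.8], [0, 0, 0, 0], [0, 0, 0, 0]]]}}

```text
t: 67.45
tcp_pos: [0.6048, -0.2365, 0.2228]
tool_rot: [0.005, 0.999, -0.027, 0.039]
force: [-0.6, 1.0, -0.7]
finger_gap: 0.553
```

Run:
```python
from h import *
show();print(st()[2][:,2])
im,d,pose=snap('wrist','w76')
```

```text
t 67.45 p [ 0.6048 -0.2365  0.2228] yaw_y 89.36 F [-0.6  1.  -0.7] gap 0.553 q [-0.54  0.63  1.5  -0.01  0.92 -2.1 ]
[ 0.07757674 -0.05415432 -0.99551452]
```

View pics/w76.png

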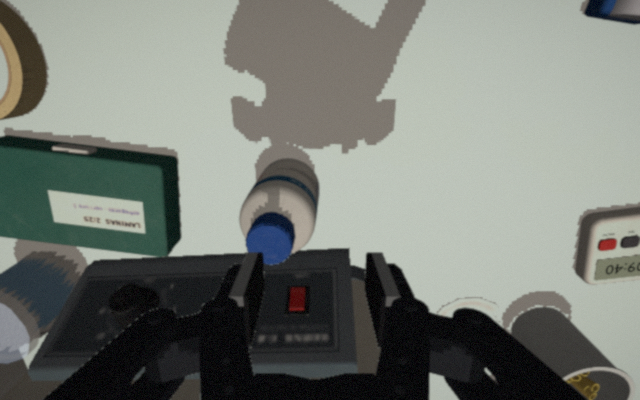

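Run:
```python
from h import *
d,pose=load('w76')
c=pix2w('wrist',270.5,238,z=.106,pose=pose);print(c, pix2w('wrist',30,300,d=d[300,30],pose=pose))
c[2]=.099;zt=st()[2][:,2]
# empirical grip at 62mm
T=c-zt*.062;print(T);plan([T+[0,0,.035]],yaw=90,step=.03)
```

```text
[ 0.61996157 -0.26819432  0.106     ] [ 0.71611569 -0.49927141  0.05420841]
[ 0.61511502 -0.264793    0.16071663]
[[[-0.004,-0.013,0.015,-0.3],[-0.004,-0.014,0.015,-0.3]]]
```

{"name": "apply_moves", "arguments": {"increments": [[[-0.004, -0.013, 0.015, -0.3], [-0.004, -0.014, 0.013, -0.3], [0, 0, 0, 0], [0, 0, 0, 0]]]}}

```text
t: 67.9
tcp_pos: [0.6159, -0.2593, 0.1956]
tool_rot: [-0.005, 0.999, -0.026, 0.038]
force: [-0.6, 0.4, 1.2]
finger_gap: 0.545
```

Run:
```python
from h import *
show();print(st()[2][:,2])
im,d,pose=snap('wrist','w77')
```

```text
t 67.9 p [ 0.6159 -0.2593  0.1956] yaw_y 90.4 F [-0.6  0.4  1.2] gap 0.545 q [-0.56  0.69  1.46 -0.    0.9  -2.14]
[ 0.07611104 -0.05127624 -0.99578002]
```

View pics/w77.png

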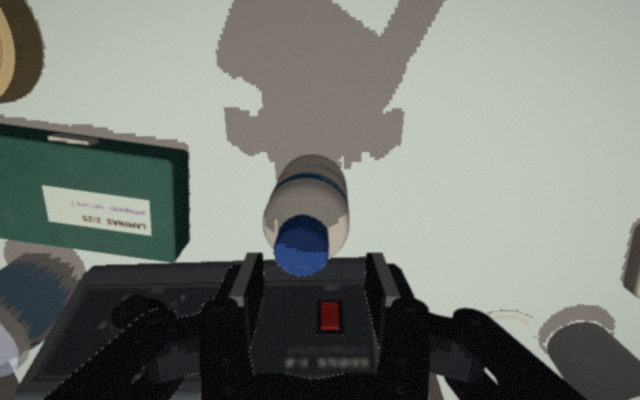

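Run:
```python
from h import *
d,pose=load('w77')
c=pix2w('wrist',301.5,244.5,z=.106,pose=pose);print(c)
c[2]=.098;zt=st()[2][:,2]
T=c-zt*.062;print(T);plan([T],yaw=90,step=.02)
```

```text
[ 0.61931163 -0.26928811  0.106     ]
[ 0.61459267 -0.26610282  0.15973804]
[[[0.002,-0.002,0.018,0.2],[0.002,-0.003,0.018,0.2]]]
```

{"name": "apply_moves", "arguments": {"increments": [[[0.002, -0.003, 0.017, 0.2], [0.002, -0.003, 0.017, 0.2], [0, 0, 0, 0]]]}}

```text
t: 68.25
tcp_pos: [0.6151, -0.265, 0.1637]
tool_rot: [-0.002, 0.999, -0.026, 0.039]
force: [1.3, 0.5, -0.6]
finger_gap: 0.548
```

{"name": "apply_moves", "arguments": {"increments": [[[0, 0, 0, 0], [0, 0, 0, 0], [0, 0, 0, 0], [0, 0, 0, 0]]], "fingers": 0.2, "newtons": 20}}

```text
t: 68.65
tcp_pos: [0.6159, -0.2639, 0.1667]
tool_rot: [-0.003, 0.999, -0.027, 0.041]
force: [-0.9, -0.3, -1.3]
finger_gap: 0.344
```

Run:
```python
from h import *
show();s,p,R,y=st();print(R[:,2],p+R[:,2]*.062)
im,d,pose=snap('wrist','w78')
```

```text
t 68.65 p [ 0.6159 -0.2639  0.1667] yaw_y 90.19 F [-0.9 -0.3 -1.3] gap 0.344 q [-0.57  0.73  1.48 -0.    0.84 -2.15]
[ 0.08141925 -0.05341932 -0.99524735] [ 0.62097517 -0.26721329  0.1050337 ]
```

View pics/w78.png

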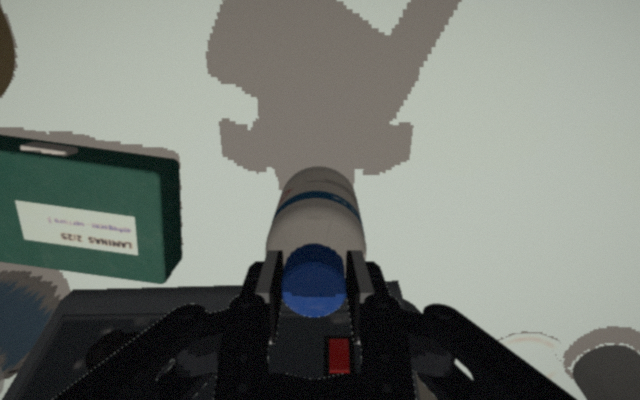

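{"name": "apply_moves", "arguments": {"increments": [[[0, 0, 0.004, 0], [0.006, 0, 0.001, 0], [0.006, 0, 0.001, 0], [0.014, 0, 0.001, 0], [0.014, 0, 0.002, 0]]]}}

```text
t: 69.2
tcp_pos: [0.5883, -0.2667, 0.1661]
tool_rot: [-0.001, 0.998, -0.032, 0.058]
force: [1.2, 4.8, 12.8]
finger_gap: 0.347
```

{"name": "apply_moves", "arguments": {"increments": [[[0, 0, 0, 0]]]}}

```text
t: 69.3
tcp_pos: [0.588, -0.2662, 0.1676]
tool_rot: [-0.0, 0.998, -0.032, 0.059]
force: [0.0, -0.7, -1.1]
finger_gap: 0.342
```

Run:
```python
from h import *
show();s,p,R,y=st();print(R[:,2])
im,d,pose=snap('wrist','w79')
```

```text
t 69.3 p [ 0.588  -0.2662  0.1676] yaw_y 89.79 F [ 0.  -0.7 -1.1] gap 0.342 q [-0.6   0.69  1.57  0.02  0.75 -2.19]
[ 0.11696753 -0.06395953 -0.99107405]
```

View pics/w79.png

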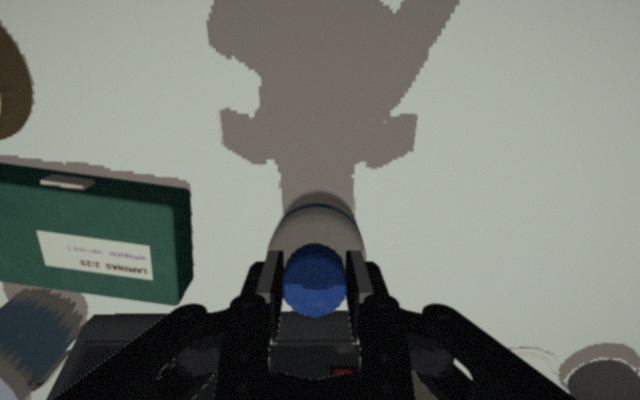

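{"name": "apply_moves", "arguments": {"increments": [[[0.014, 0, 0.001, 0], [0.014, 0, 0.002, 0], [0.013, 0, 0.004, 0], [0.012, 0, 0.006, 0], [0, 0, 0, 0]]]}}

```text
t: 69.85
tcp_pos: [0.5421, -0.2693, 0.159]
tool_rot: [-0.001, 0.997, -0.037, 0.067]
force: [0.1, 1.1, 0.1]
finger_gap: 0.331
```

Run:
```python
from h import *
show();s,p,R,y=st();print(R[:,2])
im,d,pose=snap('wrist','w80')
```

```text
t 69.85 p [ 0.5421 -0.2693  0.159 ] yaw_y 89.8 F [0.1 1.1 0.1] gap 0.331 q [-0.65  0.66  1.69  0.04  0.64 -2.26]
[ 0.13448477 -0.0733807  -0.98819488]
```

View pics/w80.png

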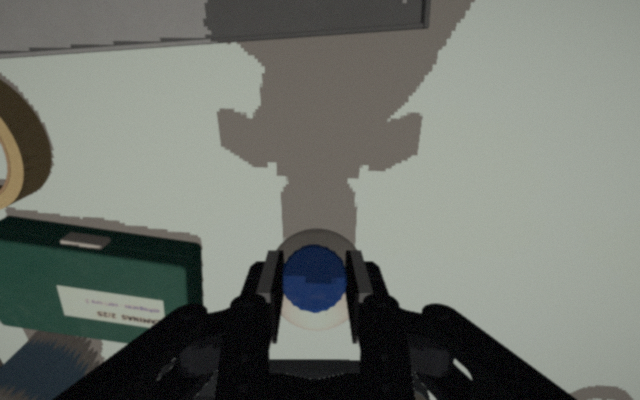

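Run:
```python
from h import *
d,pose=load('w80')
print(pix2w('wrist',300,36,z=.013,pose=pose),pix2w('wrist',425,28,z=.013,pose=pose))
```

```text
[ 0.45366994 -0.28622017  0.013     ] [ 0.45000805 -0.21994896  0.013     ]
```

{"name": "apply_moves", "arguments": {"increments": [[[0.013, 0.0005, 0.007, 0], [0.012, 0.0005, 0.009, 0], [0.01, 0.001, 0.01, 0], [0.009, 0.001, 0.011, 0], [0, 0, 0, 0]]]}}

```text
t: 70.4
tcp_pos: [0.5009, -0.2703, 0.1209]
tool_rot: [-0.004, 0.997, -0.038, 0.066]
force: [-0.9, -0.0, 1.8]
finger_gap: 0.326
```

Run:
```python
from h import *
show();s,p,R,y=st();print(R[:,2])
im,d,pose=snap('wrist','w81')
```

```text
t 70.4 p [ 0.5009 -0.2703  0.1209] yaw_y 90.15 F [-0.9 -0.   1.8] gap 0.326 q [-0.7   0.7   1.8   0.06  0.5  -2.33]
[ 0.13103161 -0.07571235 -0.98848286]
```

View pics/w81.png

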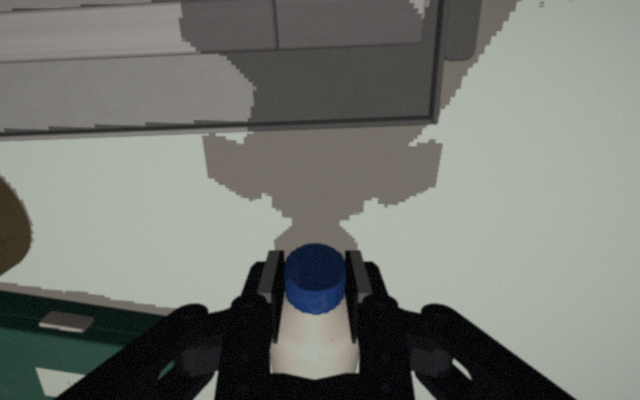

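{"name": "apply_moves", "arguments": {"increments": [[[0.009, 0.001, 0.01, 0], [0.007, 0.001, 0.011, 0], [0.004, 0.001, 0.008, 0], [0, 0, 0, 0]]]}}

```text
t: 70.85
tcp_pos: [0.4885, -0.2729, 0.0918]
tool_rot: [-0.005, 0.997, -0.041, 0.068]
force: [0.2, 2.6, 2.5]
finger_gap: 0.327
```

Run:
```python
from h import *
show();s,p,R,y=st();print(R[:,2])
im,d,pose=snap('wrist','w82')
for v in (265,290,305,325,350,368): print(v,pix2w('wrist',315,v,d=d[v,315],pose=pose).round(4))
```

```text
t 70.85 p [ 0.4885 -0.2729  0.0918] yaw_y 90.29 F [0.2 2.6 2.5] gap 0.327 q [-0.72  0.75  1.83  0.07  0.41 -2.37]
[ 0.13668261 -0.08196907 -0.98721778]
265 [ 0.4959 -0.2771  0.0215]
290 [ 0.4991 -0.276   0.0349]
305 [ 0.5064 -0.2759  0.0362]
325 [ 0.5133 -0.2754  0.0411]
350 [ 0.5189 -0.2747  0.0493]
368 [ 0.5257 -0.2744  0.0527]
```

View pics/w82.png

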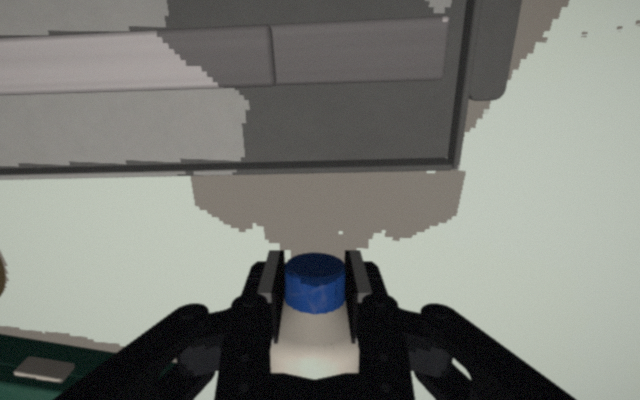

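{"name": "apply_moves", "arguments": {"increments": [[[0, 0, 0, 0], [0, 0, 0, 0]]], "newtons": 80}}

```text
t: 71.1
tcp_pos: [0.4892, -0.2727, 0.0926]
tool_rot: [-0.006, 0.997, -0.041, 0.068]
force: [-4.3, -0.5, 3.1]
finger_gap: 0.296
```

{"name": "apply_moves", "arguments": {"increments": [[[-0.003, -0.002, -0.02, 0], [-0.006, -0.003, -0.04, 0], [-0.006, -0.004, -0.045, 0], [-0.006, -0.004, -0.04, 0], [0, 0, 0, 0]]]}}

```text
t: 71.6
tcp_pos: [0.4942, -0.2746, 0.2429]
tool_rot: [-0.007, 0.997, -0.042, 0.069]
force: [0.5, -0.5, -1.3]
finger_gap: 0.292
```

Run:
```python
from h import *
show();s,p,R,y=st();print(R[:,2])
from fit import P,world
zt=Rn.from_euler('z',80-y,degrees=True).as_matrix()@R[:,2]
g=np.array([.4935,.1565,.16]);T=g-zt*.070;print(T)
plan([[.48,-.1,.235],T],yaw=[86,80],step=.047)
snap('wrist','w83')
```

```text
t 71.6 p [ 0.4942 -0.2746  0.2429] yaw_y 90.43 F [ 0.5 -0.5 -1.3] gap 0.292 q [-0.72  0.49  1.74  0.04  0.76 -2.33]
[ 0.13888122 -0.08267854 -0.98685169]
[0.48498665 0.16395179 0.22907962]
[[[0.003,0.044,-0.002,1.1],[0.004,0.044,-0.002,1.1],[0.004,0.043,-0.002,1.1],[0.006,0.043,-0.003,1.1],[0.002,0.044,-0.002,1.0]]]
[[[0.003,0.044,-0.003,1.0],[0.003,0.044,-0.002,1.0],[0.004,0.044,-0.003,1.0],[0.005,0.043,-0.002,1.0],[0.005,0.044,-0.003,1.0]]]
```

View pics/w83.png

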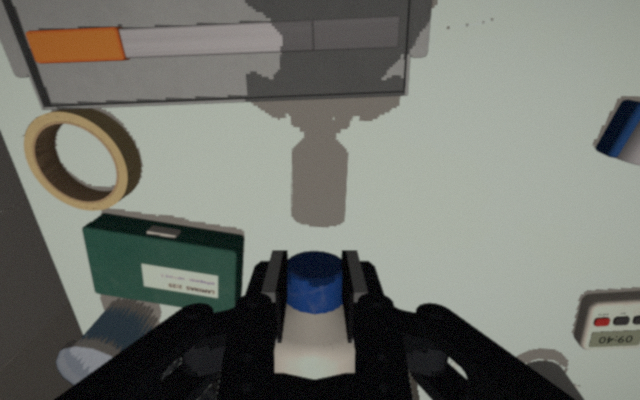

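{"name": "apply_moves", "arguments": {"increments": [[[0.003, 0.044, -0.002, 1.1], [0.004, 0.044, -0.002, 1.1], [0.004, 0.043, -0.002, 1.1], [0.006, 0.043, -0.003, 1.1], [0.002, 0.044, -0.002, 1]]]}}

```text
t: 72.15
tcp_pos: [0.4802, -0.0543, 0.2258]
tool_rot: [0.048, 0.996, -0.038, 0.068]
force: [1.2, 0.1, -1.7]
finger_gap: 0.295
```

{"name": "apply_moves", "arguments": {"increments": [[[0.003, 0.044, -0.003, 1], [0.003, 0.044, -0.002, 1], [0.004, 0.044, -0.003, 1], [0.005, 0.043, -0.002, 1], [0, 0, 0, 0]]]}}

```text
t: 72.65
tcp_pos: [0.4816, 0.1343, 0.2136]
tool_rot: [0.081, 0.994, -0.034, 0.062]
force: [-0.2, -0.7, -2.3]
finger_gap: 0.292
```

Run:
```python
from h import *
show();s,p,R,y=st();print(R[:,2])
snap('wrist','w84')
zt=Rn.from_euler('z',80-y,degrees=True).as_matrix()@R[:,2]
g=np.array([.4935,.1565,.15]);T=g-zt*.070;print(T);plan([T],yaw=79.8,step=.04)
```

```text
t 72.65 p [0.4816 0.1343 0.2136] yaw_y 80.48 F [-0.2 -0.7 -2.3] gap 0.292 q [ 0.09  0.48  1.88 -0.14  0.67 -1.21]
[ 0.11832471 -0.07709219 -0.98997781]
[0.48526307 0.16196611 0.21929845]
[[[0.0,0.029,-0.008,0.6]]]
```

View pics/w84.png

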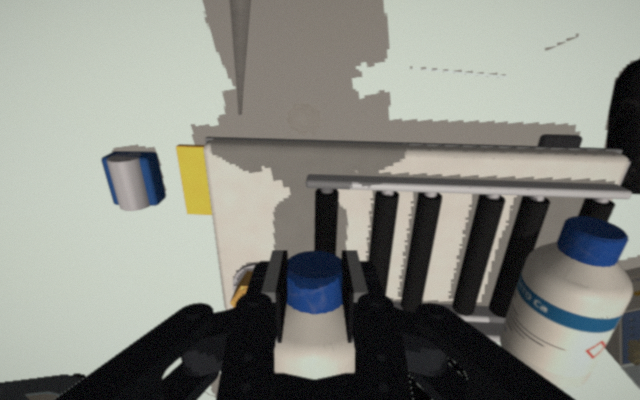

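{"name": "apply_moves", "arguments": {"increments": [[[0.001, 0.027, -0.004, 0.6], [0, 0, 0, 0], [0, 0, 0, 0]]]}}

```text
t: 73.0
tcp_pos: [0.483, 0.1586, 0.2118]
tool_rot: [0.086, 0.994, -0.035, 0.058]
force: [0.2, -1.3, -1.4]
finger_gap: 0.294
```

Run:
```python
from h import *
from fit import P,world
show();s,p,R,y=st();print(R[:,2])
im,d,pose=snap('wrist','w85')
for v in (265,290,305,325,350,368): print(v,pix2w('wrist',315,v,d=d[v,315],pose=pose).round(4))
print(w2pix('wrist',world(P,(-.048,-.034,.071),0),pose),world(P,(-.053,-.034,.093),0))
```

```text
t 73.0 p [0.483  0.1586 0.2118] yaw_y 79.85 F [ 0.2 -1.3 -1.4] gap 0.294 q [ 0.14  0.5   1.85 -0.15  0.7  -1.15]
[ 0.10911466 -0.07965622 -0.99083242]
265 [0.4894 0.1547 0.1401]
290 [0.493  0.1548 0.1536]
305 [0.4994 0.1538 0.1558]
325 [0.5072 0.1527 0.1596]
350 [0.5139 0.1519 0.1671]
368 [0.5216 0.1507 0.1697]
[322.55888567 202.79621508] [0.48545173 0.15649563 0.093     ]
```

View pics/w85.png

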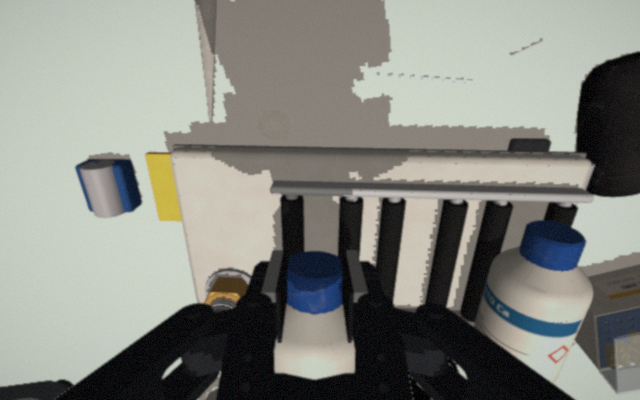

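Run:
```python
from h import *
s,p,R,y=st()
plan([p+[-.002,.003,-.037]],yaw=79.9,step=.02)
```

```text
[[[0.003,0.002,0.018,-0.0],[0.004,0.003,0.018,-0.1]]]
```

{"name": "apply_moves", "arguments": {"increments": [[[0.003, 0.002, 0.018, 0], [0.004, 0.003, 0.018, 0], [0, 0, 0, 0], [0, 0, 0, 0]]]}}

```text
t: 73.45
tcp_pos: [0.4817, 0.1566, 0.1737]
tool_rot: [0.09, 0.994, -0.036, 0.057]
force: [-0.4, 0.6, -1.0]
finger_gap: 0.291
```

Run:
```python
from h import *
from fit import P,world
show();s,p,R,y=st()
im,d,pose=snap('wrist','w86')
for v in (265,290,305,325,350,368): print(v,pix2w('wrist',315,v,d=d[v,315],pose=pose).round(4))
```

```text
t 73.45 p [0.4817 0.1566 0.1737] yaw_y 79.42 F [-0.4  0.6 -1. ] gap 0.291 q [ 0.14  0.57  1.88 -0.17  0.6  -1.12]
265 [0.4874 0.1527 0.1028]
290 [0.4904 0.153  0.1169]
305 [0.4988 0.1514 0.1167]
325 [0.5065 0.1503 0.1208]
350 [0.5122 0.1497 0.1292]
368 [0.52   0.1484 0.1318]
```

View pics/w86.png

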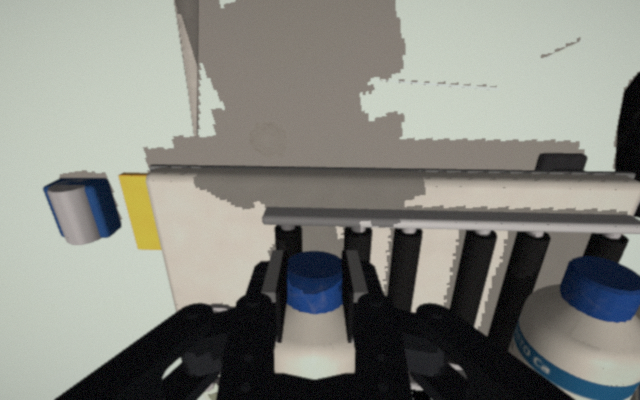

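{"name": "apply_moves", "arguments": {"increments": [[[0.001, 0.004, 0.003, -0.4], [0.001, 0.001, 0.003, 0], [0.001, 0, 0.002, 0], [0, 0, 0, 0]]]}}

```text
t: 73.9
tcp_pos: [0.4817, 0.1611, 0.1667]
tool_rot: [0.087, 0.994, -0.035, 0.059]
force: [0.1, -0.4, -0.8]
finger_gap: 0.292
```

Run:
```python
from h import *
show();s,p,R,y=st()
im,d,pose=snap('wrist','w87')
for v in (265,290,305,325,350,368): print(v,pix2w('wrist',315,v,d=d[v,315],pose=pose).round(4))
```

```text
t 73.9 p [0.4817 0.1611 0.1667] yaw_y 79.77 F [ 0.1 -0.4 -0.8] gap 0.292 q [ 0.15  0.58  1.89 -0.18  0.58 -1.11]
265 [0.487  0.1574 0.0968]
290 [0.4912 0.1574 0.1092]
305 [0.4989 0.156  0.11  ]
325 [0.5063 0.155  0.1143]
350 [0.5128 0.1542 0.1219]
368 [0.5196 0.1532 0.1253]
```

View pics/w87.png

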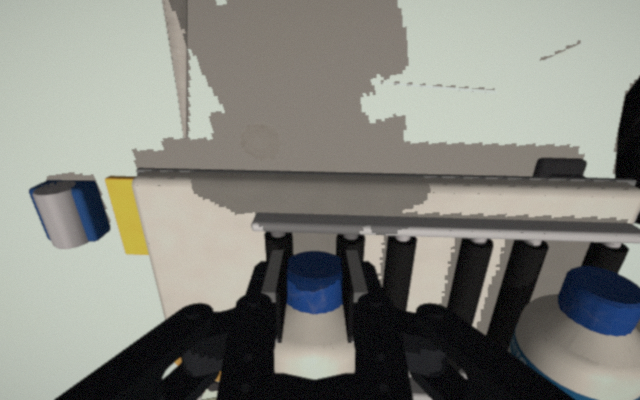

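{"name": "apply_moves", "arguments": {"increments": [[[0.0005, 0, 0.003, 0], [0, 0, 0.002, 0], [0, 0, 0, 0]]]}}

```text
t: 74.25
tcp_pos: [0.4819, 0.161, 0.1619]
tool_rot: [0.087, 0.994, -0.035, 0.06]
force: [0.2, -1.4, -0.3]
finger_gap: 0.294
```

{"name": "apply_moves", "arguments": {"increments": [[[0, 0, 0.002, 0], [0, 0, 0, 0]]]}}

```text
t: 74.45
tcp_pos: [0.4817, 0.1606, 0.1602]
tool_rot: [0.087, 0.994, -0.036, 0.06]
force: [-1.4, -1.5, 2.8]
finger_gap: 0.292
```

Touching; release.

{"name": "apply_moves", "arguments": {"increments": [[[0, 0, 0, 0], [0, 0, 0, 0], [0, 0, 0, 0]]], "fingers": 0.5, "newtons": 25}}

```text
t: 74.75
tcp_pos: [0.4829, 0.1608, 0.1605]
tool_rot: [0.087, 0.994, -0.035, 0.061]
force: [-0.3, 0.1, 0.0]
finger_gap: 0.499
```

Run:
```python
from h import *
show();s,p,R,y=st();plan([p+[0,0,.1]])
im,d,pose=snap('wrist','w88')
```

```text
t 74.75 p [0.4829 0.1608 0.1605] yaw_y 79.81 F [-0.3  0.1  0. ] gap 0.499 q [ 0.14  0.59  1.89 -0.18  0.56 -1.1 ]
[[[-0.004,-0.002,-0.033,-0.0],[-0.004,-0.002,-0.033,-0.0],[-0.005,-0.002,-0.033,-0.0]]]
```

View pics/w88.png

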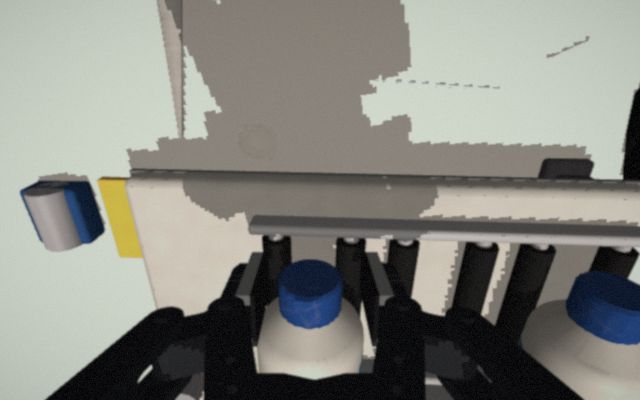

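Both bottles sit between their roller pairs. Retreat up and toward centre, then check with all cameras.

{"name": "apply_moves", "arguments": {"increments": [[[-0.004, -0.002, -0.03, 0], [-0.005, -0.002, -0.04, 0], [-0.005, -0.002, -0.04, 0], [0.02, -0.04, -0.02, 0], [0.02, -0.04, -0.01, 0]]]}}

```text
t: 75.3
tcp_pos: [0.4298, 0.0929, 0.3041]
tool_rot: [0.084, 0.994, -0.035, 0.062]
force: [-0.0, 0.4, 0.2]
finger_gap: 0.497
```

{"name": "apply_moves", "arguments": {"increments": [[[0.01, -0.045, 0, 0], [0, -0.045, 0, 0], [0, 0, 0, 0], [0, 0, 0, 0]]]}}

```text
t: 75.7
tcp_pos: [0.4014, 0.0005, 0.3111]
tool_rot: [0.086, 0.993, -0.036, 0.065]
force: [-0.6, 0.5, -0.2]
finger_gap: 0.502
```

Run:
```python
from h import *
show()
snap('wrist','w89');snap('side','s89');snap('top','t89')
im=cv2.imread('pics/s89.png')[90:350,150:450];cv2.imwrite('pics/s89c.png',cv2.resize(im,None,fx=2.3,fy=2.3,interpolation=cv2.INTER_CUBIC))
d=load('s89')[0]
```

```text
t 75.7 p [0.4014 0.0005 0.3111] yaw_y 79.83 F [-0.6  0.5 -0.2] gap 0.502 q [-0.25  0.18  2.01 -0.07  0.81 -1.6 ]
```

View pics/w89.png

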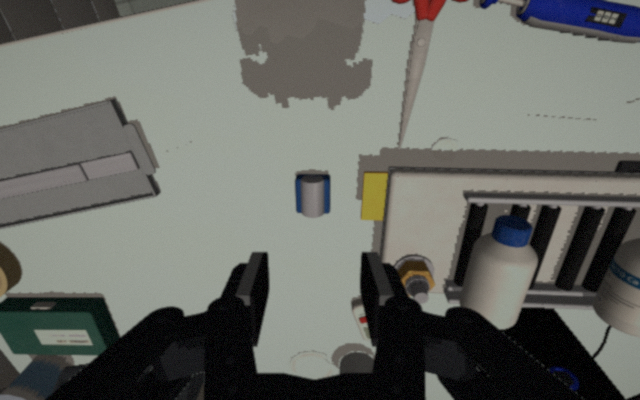

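View pics/s89c.png

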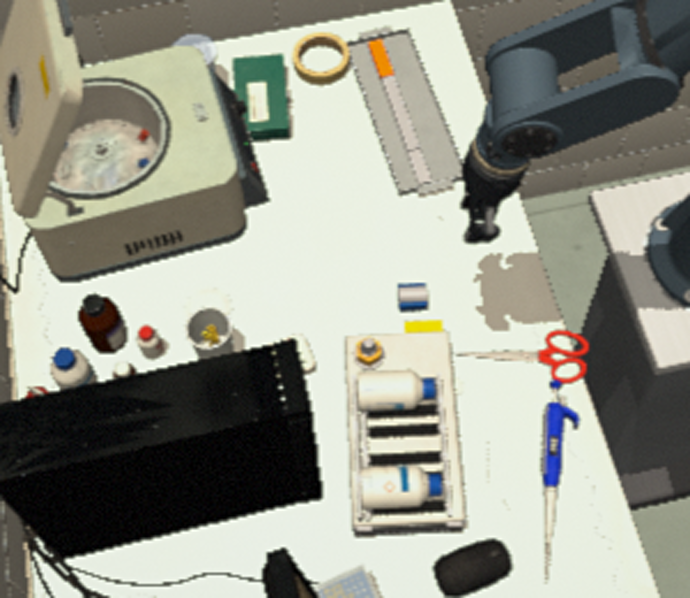

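View pics/t89.png

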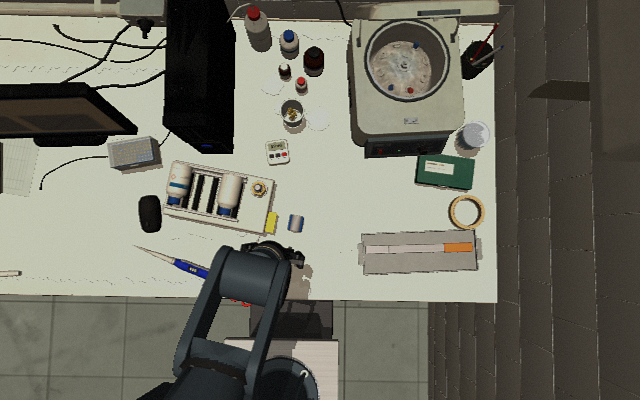

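Run:
```python
from h import *
from fit import P,world
d,pose=load('s89')
for f in [(-.04,-.085),(-.06,-.12),(0,-.13),(-.068,.06),(-.068,.13),(-.068,-.1)]:
    w=world(P,(*f,.056),0);u,v=w2pix('side',w)
    u,v=int(round(u)),int(round(v));print(f,pix2w('side',u,v,d=d[v,u])[2].round(4))
w=world(P,(.042,-.105,.078),0);u,v=w2pix('side',w);u,v=int(u),int(v)
for dv in range(-4,5,2):print([float(pix2w('side',a,v+dv,d=d[v+dv,a])[2].round(3)) for a in range(u-5,u+6,2)])
for b in (-.034,.102):
  print(b,[float(pix2w('side',*map(int,w2pix('side',world(P,(x,b,.12),0))),d=d[tuple(map(int,w2pix('side',world(P,(x,b,.12),0))[::-1]))])[2].round(3)) for x in (-.01,.01,.03,.045)])
```

```text
(-0.04, -0.085) 0.0576
(-0.06, -0.12) 0.0516
(0, -0.13) 0.0532
(-0.068, 0.06) 0.054
(-0.068, 0.13) 0.0481
(-0.068, -0.1) 0.0559
[0.052, 0.082, 0.102, 0.1, 0.079, 0.057]
[0.079, 0.088, 0.095, 0.096, 0.092, 0.084]
[0.084, 0.083, 0.091, 0.093, 0.084, 0.077]
[0.055, 0.082, 0.082, 0.079, 0.074, 0.082]
[0.055, 0.071, 0.08, 0.082, 0.08, 0.066]
-0.034 [0.125, 0.124, 0.121, 0.123]
0.102 [0.12, 0.122, 0.117, 0.12]
```

Run:
```python
from station import manip
print(manip.sign_off())
```

```text
the job is handed in; nothing more can be done
None
```

I did the whole job in the order asked and handed it in at about 76 s of the 208 s allowed.

- **Bed and nut:** I set the blue block by the lip (it was knocked aside once, so I placed it again) and levered the bed up until the force jumped at its stop. I then laid the bar back in the tray and ran the nut clockwise until its torque jumped and its top sat at 78 mm.
- **Bottles:** Two bottles stood in front of the centrifuge, both white with blue caps. I tipped each over and laid it on the rollers, one on the left pair and one on the pair nearest the nut. I did not touch the bottles at the back by the wall.

**Last checks:**
- All three cameras show both bottles seated between their rollers, the nut on its stud, and the timer and slide box where they were. The side and top views show the whole bar in the tray.
- The side camera's depth puts the bottle tops at about 123 and 120 mm, where 120 is expected.
- Bed-top readings scattered between 48 and 58 mm without a steady slope, so they fit a level bed but do not show it precisely. An earlier, cleaner reading gave 55.5 mm everywhere.
- The final depth reading on the nut was too scattered to confirm its height again.

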